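Fit the filing tray over the box and file the framed prints upright

ROBOT

A 6-joint arm with a two-finger parallel gripper is mounted at the origin on the work surface. World frame = base frame: x ahead of the robot, y to its left, z up, the work surface at z = 0. Lengths are in mm, angles in rad, forces in N, time in s.
With the tool pointing down it reaches from about 350 to 975 mm from the base axis. Payload 4.9 kg.
Tool frame: the origin (TCP) lies midway between the tips of the shut fingers; the grasp point (between the pads) lies tcp_to_grasp behind it (tcp_to_grasp is the distance from the TCP to the grasp point, in mm); z points along the fingers, y is the line along which they close (so a half turn about z gives the same grasp; the last joint's range is limited). The gripper opens to 85 mm and grips with 20 to 120 N. Pads are 22 mm wide; open, the fingers measure 114 mm over their backs; the gripper's body (76 mm by 85 mm) begins 54 mm behind the grasp point. The pads swing forward as they close: fully open they stand 13 mm farther back than shut.
Start: joints at [1.077, 0.053, 1.613, -0, 1.476, -0.119], TCP at [228.793, 581.597, 231.304] pointing down, gripper open.
Joint ranges: [-3.01, 3.01], [-1.01, 2.22], [0.06, 2.58], [-1.02, 4.17], [0.09, 2.62], [-3.14, 3.14]. Speed limits (rad/s): [2.57, 2.57, 3.14, 3.14, 3.14, 3.14].

INTERFACE

Orientations are given as a unit quaternion [w, x, y, z].
In Python, from cell import state, camera, sign_off, recognise, landmark_of, tcp_to_grasp gives the robot as it stands.
- The arm moves only by the tool apply_moves, never from a script. Its argument "series" is a list of rows, each a list of 4 numbers: the shift along the world's x, y, z in units of 0.1 m (1.0 is 0.1 m), then the turn about the world's z in units of 360 degrees (1.0 is 360 degrees). In form: [[tx, ty, tz, spin], ...]. A call has 1 to 20 rows; each row is the pose to reach, as a shift and turn from the pose commanded when the call began, turning the shorter way round; what a row does not reach only later rows make up. A row lasts 1/8 s, in which the tool goes at most 62.5 mm and 10.7 degrees, less where a joint would pass 70% of its speed; a pose out of reach is approached as far as the arm can. A call with a number of a shift or a turn outside -1 to 1 is refused whole. A call with a gripper value outside its range is refused whole. "jaw" is the opening, from -1 (shut) to 1 (fully open), set as the call begins (left out, the last holds). The fingers move at their own pace and stop on an object; "grip_force" is the grip in N (left out, the last holds). Time passes only in rows, so rows that repeat a pose let the fingers close. It gives the time, the measured TCP pose, the force, the opening and the grip force at its end, in the units of the state.
- state(): the state, without advancing time (a new reading comes with each control period).
- camera(name): name is "scene" or "top" or "wrist"; returns a dict with "color" (400x640x3 uint8, red, green, blue), "fx", "fy", "cx", "cy" (pixels), "k1" (the pictures are not rectified: a ray, as slopes to the right and down, at radius r is drawn at 1 + k1 r^2 times it, then the intrinsics apply), "rvec" (rotation vector, rad) and "tvec" (3), from world to camera coordinates, as OpenCV has them. Camera axes: x right, y down, z forward; pixel columns grow to the right and rows downward; lengths in mm; the calibration is good to about 2 mm. A picture is of the moment at which its call begins. There is no depth.
- sign_off(): hands the job in; it is judged then, once.
Trained networks look in a picture, given as the dict that the camera call returned (one of the last four; its "shot" number tells which), for a name from the list of things; names that differ only in an ending like _2 or _b are one class to them, and where a whole thing is asked for, a point or a joint stands for the part that bears it (a point fixed in the world has none). Each returns a list of dicts, best first, with "confidence" (0 to 1); they miss things now and then, are a little off and sometimes report something else, mostly with a low value. They report only what shows in the picture. A call takes as long as a camera call.
- recognise(picture, thing): "point" ([x, y, z] in mm, in the coordinates of the camera as it stood for that picture, good to about 4 mm: the middle of the surface that is visible of it).
- landmark_of(picture, thing): "point" ([x, y, z] in mm, in the coordinates of the camera as it stood for that picture, good to about 4 mm: a listed point, or the origin of a listed thing).
The state is a dict: "time_s": time; "joints": joint angles; "joint_velocities": joint speeds; "joint_torque": joint torques, N m; "tcp_pos": TCP position; "tcp_rot": TCP orientation; "wrist_force": force on the tool from outside, world axes, zero at the start; "ft_torque": the same for the moment, N m; "opening": finger opening in mm; "grasp_force": force on a finger pad.
Only numpy, scipy, OpenCV 4.12 (cv2) and the standard library are available. Lean on these libraries where they do the work, as an engineer would, in place of code of your own. Each camera call takes 0.05 s, during which the arm holds its last target. There are 200 camera calls.

TASK

First slide the white slotted tray, pull plate outwards, fully home into the rack on the lowest pair of rails that clears the storage box standing in the rack. Then stand every framed print that is on the table on its short edge in a slot of the tray, one print to a slot, and leave them all upright there; the dark batten on the table may be used to tip the prints up against. Do not push about or tip the mug, the flask or the bowl.

Things in the scene. Friction and masses are not known exactly. Their poses are not given: they have to be found in the camera images.
- rack: Open rack fixed to the table: floor 120 x 190 x 8 mm, four dark steel posts 172 mm tall, three pairs of wooden rails with top faces 60, 105 and 150 mm above the table, each 6 mm thick, 120 mm long. Open above and at its -x side (front, facing about world +y). Origin: centre of the floor's underside, table height; x runs along the rails from front to back, z up.
- rack_front (a point): Middle of the rack's open front at table height, x = -60 mm in the rack's frame. The way in is 160 mm wide between the posts; between the two rails of a pair 124 mm are free.
- rack_stop (a point): Point on the inner face of the rack's dark upright stop plate (50 mm wide, 172 mm tall) at the back, at table height, x = +60 mm in the rack's frame. The tray's far edge touches it when fully home.
- tray: White filing tray: flat sheet 170 (x) x 150 (y) x 6 mm, 280 g, carrying a wooden slot block (x -16 to +66, y -51 to +51 mm, top 31 mm above the underside). Its long sides run on a rail pair; it slides in along its own +x, pull plate last. Origin: centre of its underside. Fully home, its origin is at x = -25 mm in the rack's frame and 50 mm of it stick out in front.
- pull (a point): Centre of the tray's pull plate: wooden upright plate, 8 mm thick (tray x), 60 mm wide (tray y), from 6 to 46 mm above the tray's underside. This point is 26 mm above the underside, at x -70, y 0 mm in the tray's frame; the tray's near edge is 15 mm outside it, the slot block 54 mm inside.
- slot0 (a point): Centre of the floor of one of the tray's three slots (6 mm above the tray's underside). The slot is 14 mm wide across the tray (its y), 66 mm long along the tray (its x), 25 mm deep. This one is at x +25, y -34 mm in the tray's frame.
- slot1 (a point): Centre of the floor of one of the tray's three slots (6 mm above the tray's underside). The slot is 14 mm wide across the tray (its y), 66 mm long along the tray (its x), 25 mm deep. This one is at x +25, y 0 mm in the tray's frame.
- slot2 (a point): Centre of the floor of one of the tray's three slots (6 mm above the tray's underside). The slot is 14 mm wide across the tray (its y), 66 mm long along the tray (its x), 25 mm deep. This one is at x +25, y +34 mm in the tray's frame.
- box_low: White low storage box, 0.9 kg, standing on the rack's floor (90 x 95 mm, 34 mm tall; its top 42 mm above the table). Exactly one of the three boxes is there in any run, the other two are absent. Origin: centre of its underside, 8 mm above the table.
- box_mid: Orange medium storage box, 0.9 kg, standing on the rack's floor (90 x 95 mm, 78 mm tall; its top 86 mm above the table). Exactly one of the three boxes is there in any run, the other two are absent. Origin: centre of its underside, 8 mm above the table.
- box_tall: Black tall storage box, 0.9 kg, standing on the rack's floor (90 x 95 mm, 122 mm tall; its top 130 mm above the table). Exactly one of the three boxes is there in any run, the other two are absent. Origin: centre of its underside, 8 mm above the table.
- fence: Dark wooden batten fixed to the table, 15 mm (x) x 150 mm (y) x 30 mm tall. Origin: centre of its underside. Its +x face (x = +7.5 mm) looks away from the robot; a print's edge can be pushed against it to tip the print up.
- print0: Small framed print with a light wood frame and a blue, yellow and red picture on both faces: a solid flat block 90 x 60 x 10 mm, 90 g, lying flat on the table at the start. Origin at its centre; its x axis runs along the 90 mm length, y along the 60 mm width, z through the 10 mm thickness. Absent in some runs.
- print1: Small framed print with a white frame and a green, red and terracotta picture on both faces: a solid flat block 90 x 60 x 10 mm, 90 g, lying flat on the table at the start. Origin at its centre; its x axis runs along the 90 mm length, y along the 60 mm width, z through the 10 mm thickness. Absent in some runs.
- print2: Small framed print with a black frame and an orange, blue and brass picture on both faces: a solid flat block 90 x 60 x 10 mm, 90 g, lying flat on the table at the start. Origin at its centre; its x axis runs along the 90 mm length, y along the 60 mm width, z through the 10 mm thickness. Absent in some runs.
- mug: White mug, 85 mm tall; a bystander. Origin: centre of its underside.
- flask: Black bottle, 170 mm tall, 60 mm across; a bystander. Origin: centre of its underside.
- bowl: White bowl, 110 mm across, 50 mm tall; a bystander. Origin: centre of its underside.

How it is judged:
By the outcome, as a careful person would: the job done as asked, in the order asked, and still so for the second after the job is handed in, with the robot touching nothing.
Of box_low, box_mid, box_tall only 1 to 1 are there at a start; the rules pass over those that are not, and their reading is None.
Of print0, print1, print2 only 2 to 3 are there at a start; the rules pass over those that are not, and their reading is None.
At some moment in a run one of print0, print1, print2 may be knocked a few centimetres aside while the robot is not near it.
Once in a run the grip may slacken for a moment while it holds something.
It also fails if it takes over 210 s, if anything falls off the work surface, if the arm or the gripper's body presses on something with over 40 N, if the wrist force passes 120 N, or if a joint passes its speed limit or range.

## Working session

There is one attempt and no reset: what is moved stays moved. The work goes in short steps, Python scripts to look and compute and a tool call to move; the robot and the scene stay as the last step left them, time stands still between calls to the robot, and variables do not carry over. Pictures are saved under pics/ and viewed, at most 14 in all, crops included, and the job is handed in when it is done.

Besides the shell and the picture viewer there is one more tool, called after "Emit:" by a JSON object that holds its "op" and its "data", one argument or row to a line. apply_moves: Moves the arm, as the interface text tells. Its arguments: {"type":"object","properties":{"series":{"type":"array","items":{"type":"array","items":{"type":"number","minimum":-1,"maximum":1}}},"jaw":{"type":"number"},"grip_force":{"type":"number"}},"required":["series"]}

```bash
mkdir -p pics; ls
cat > h.py <<'E'
import numpy as np, cv2
from cell import *
def toworld(p,pt):
    R,_=cv2.Rodrigues(np.array(p["rvec"],float)); return R.T@(np.array(pt,float)-np.array(p["tvec"],float).ravel())
def ray(p,u,v):
    x=(u-p["cx"])/p["fx"];y=(v-p["cy"])/p["fy"];a,b=x,y
    for _ in range(20):
        s=1+p["k1"]*(a*a+b*b);a,b=x/s,y/s
    R,_=cv2.Rodrigues(np.array(p["rvec"],float))
    return -R.T@np.array(p["tvec"],float).ravel(), R.T@np.array([a,b,1.])
def px2z(p,u,v,z):
    c,d=ray(p,u,v); return c+d*(z-c[2])/d[2]
def proj(p,P):
    R,_=cv2.Rodrigues(np.array(p["rvec"],float)); q=R@np.array(P,float)+np.array(p["tvec"],float).ravel()
    a,b=q[0]/q[2],q[1]/q[2];s=1+p["k1"]*(a*a+b*b)
    return p["fx"]*a*s+p["cx"],p["fy"]*b*s+p["cy"]
def save(p,n): cv2.imwrite("pics/"+n,cv2.cvtColor(p["color"],cv2.COLOR_RGB2BGR))
def find(p,names,f=landmark_of,k=1):
    for n in names:
        for d in f(p,n)[:k]: print(p["shot"],n,round(d["confidence"],2),toworld(p,d["point"]).round(1))
E
python3 - <<'E'
from h import *
print(tcp_to_grasp)
s=state();print(s)
L="rack rack_front rack_stop tray pull slot0 slot1 slot2 box_low box_mid box_tall fence print0 print1 print2 mug flask bowl".split()
for c in ("scene","top"):
    p=camera(c);save(p,c+"0.png");print(c,p["fx"],toworld(p,[0,0,0]).round());find(p,L)
E
```

```text
pics
18.700000000000003
{'time_s': 0.0, 'joints': array([ 1.07700904e+00,  5.33374536e-02,  1.61428397e+00, -1.19057211e-05,
        1.47599767e+00, -1.19016275e-01]), 'joint_velocities': array([ 5.32981662e-04,  2.10312222e-04, -1.48254173e-03,  6.66888515e-05,
        5.92246595e-04, -8.83630520e-04]), 'joint_torque': array([-9.59396784e-04, -3.93675506e+01, -3.70180464e+01, -2.05807919e-04,
        7.04025166e-03,  2.32496791e-05]), 'tcp_pos': array([228.50418173, 581.06653573, 230.08103775]), 'tcp_rot': array([-2.99968151e-04,  1.86290151e-01,  9.82494251e-01, -9.67817363e-04]), 'wrist_force': array([ 0.20256586, -0.3104575 ,  0.08440267]), 'ft_torque': array([-0.01091926, -0.00720773,  0.01826035]), 'grasp_force': 0.0, 'opening': 85.55610979256204}
scene 438.41585187514727 [1164. -542.  797.]
1 rack 0.84 [ 553.5 -230.9   -1.5]
1 rack_front 0.81 [ 5.456e+02 -1.766e+02 -5.000e-01]
1 rack_stop 0.93 [ 554.6 -295.1    1.2]
1 pull 0.56 [544.   63.6  26.2]
1 slot0 0.76 [527.6 -37.6  13.3]
1 slot1 0.76 [527.6 -37.6  13.3]
1 slot2 0.76 [527.6 -37.6  13.3]
1 box_low 0.9 [ 548.9 -233.5   1
[... 161 characters left out ...]
330.5   5. ]
1 mug 0.84 [766.2  46.    2.3]
1 flask 0.91 [ 747.9 -147.     4.4]
1 bowl 0.76 [738.2 268.2  -1.1]
top 470.8189262171829 [ 503.   34. 1168.]
2 rack 0.28 [406.6 189.6   1.3]
2 rack_front 0.6 [ 549.5 -176.6    4.1]
2 rack_stop 0.87 [ 554.3 -295.     3.5]
2 tray 0.88 [561.4  -7.9   2.7]
2 pull 0.83 [548.7  68.7  29.4]
2 slot0 0.91 [598.  -25.7   5.8]
2 slot1 0.91 [598.  -25.7   5.8]
2 slot2 0.91 [598.  -25.7   5.8]
2 box_low 0.96 [ 553.4 -236.6    8.5]
2 fence 0.81 [410.  190.8   4.6]
2 print0 0.89 [600.5 199.6   8.9]
2 print1 0.89 [600.5 199.6   8.9]
2 print2 0.89 [600.5 199.6   8.9]
2 mug 0.59 [760.9  42.5  -1.5]
2 flask 0.67 [ 749.2 -144.2    1.5]
2 bowl 0.97 [743.  264.1   1.4]
```

View pics/top0.png

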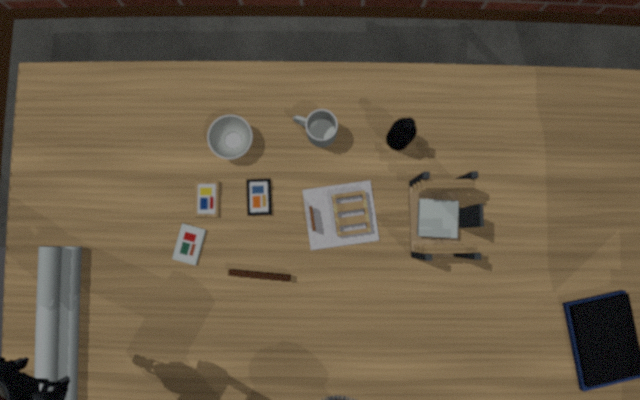

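View pics/scene0.png

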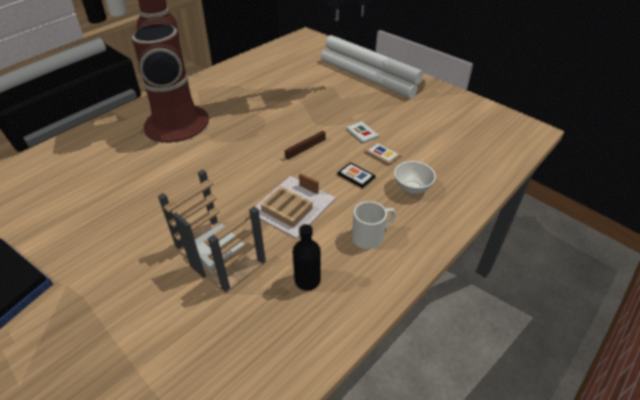

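The top view shows the low white box in the rack (438,218), so the 60 mm rails are the right pair. The tray is at (340,214) with its pull plate towards the left (+y). There are three prints at (207,199), (189,245) and (259,197), and the fence is at (260,275). The scene view agrees. Next I'll take enlarged crops to measure precisely.

Run:
```python
from h import *
im=cv2.imread("pics/top0.png")
cv2.imwrite("pics/c1.png",cv2.resize(im[168:268,295:490],None,fx=4,fy=4,interpolation=cv2.INTER_CUBIC))
cv2.imwrite("pics/c2.png",cv2.resize(im[170:290,165:305],None,fx=5,fy=5,interpolation=cv2.INTER_CUBIC))
```

```text
(no output)
```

View pics/c1.png

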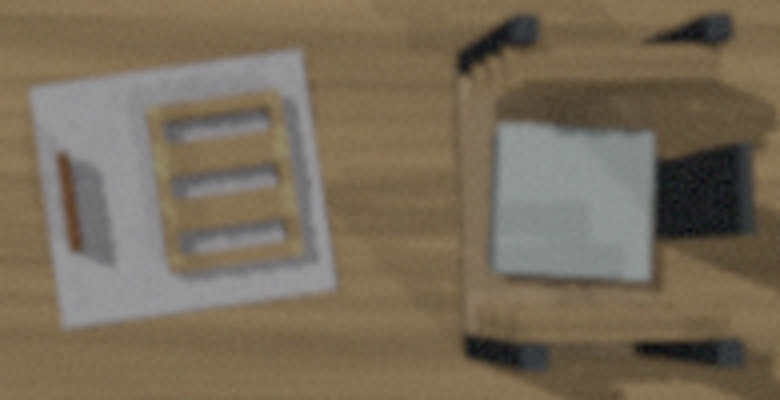

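View pics/c2.png

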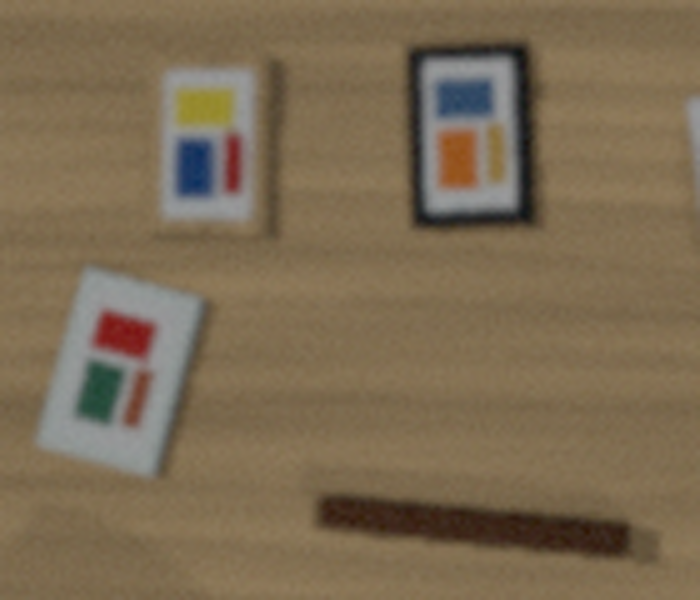

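```bash
cat > m.py <<'E'
from h import *
p=camera("top")
def P(pts,z,o,s): return np.array([px2z(p,o[0]+(u+.5)/s-.5,o[1]+(v+.5)/s-.5,z) for u,v in pts])
A=(295,168);B=(165,170)
def rep(n,q):
    d=np.roll(q,-1,0)-q
    print(n,"c",q.mean(0)[:2].round(1),"sides",np.hypot(d[:,0],d[:,1]).round(1),"ang",np.degrees(np.arctan2(d[:,1],d[:,0])).round(1))
rep("tray",P([(30,88),(302,50),(336,288),(65,328)],6,A,4))
rep("posts",P([(523,28),(718,28),(730,352),(535,356)],172,A,4))
rep("pulltop",P([(58,153),(68,153),(82,250),(72,252)],46,A,4))
rep("box",P([(495,122),(656,130),(653,282),(493,274)],42,A,4))
rep("stoptop",P([(745,148),(752,232)],172,A,4))
rep("p0",P([(151,57),(264,59),(262,231),(149,230)],10,B,5))
rep("p1",P([(88,266),(205,296),(157,476),(38,445)],10,B,5))
rep("p2",P([(411,50),(525,45),(533,218),(416,226)],10,B,5))
rep("fence",P([(319,497),(630,523),(628,553),(318,524)],30,B,5))
E
python3 m.py
python3 - <<'E'
from h import *
s=state();from scipy.spatial.transform import Rotation as R
q=s["tcp_rot"];print(R.from_quat([q[1],q[2],q[3],q[0]]).as_matrix().round(3))
E
```

```text
tray c [558.  -4.] sides [170.6 148.8 168.6 149.7] ang [ -81.4 -171.7   98.9    9.1]
posts c [ 551.4 -234.9] sides [105.6 173.1 104.4 174.5] ang [ -89.3 -178.6   91.5    1.8]
pulltop c [547.   64.8] sides [ 6.  58.4  6.1 59.6] ang [ -89.4 -171.1  101.9    8.8]
box c [ 550.3 -238. ] sides [97.9 91.5 96.7 91.3] ang [-92.2 178.3  87.6  -1. ]
stoptop c [ 552.  -300.5] sides [45. 45.] ang [-176.    4.]
p0 c [594.2 329.7] sides [56.7 85.4 56.3 86.1] ang [ -90.5 -179.    90.2    1.2]
p1 c [481.9 368.4] sides [60.5 91.1 61.3 91.1] ang [-103.4  166.5   76.6  -14.1]
p2 c [600.4 198.2] sides [56.7 85.9 57.9 87.4] ang [ -86.9 -176.2   94.6    3. ]
fence c [410.9 190.4] sides [150.3  14.3 149.9  12.9] ang [-94.  177.   85.5  -0.8]
[[-0.931  0.366 -0.   ]
 [ 0.366  0.931 -0.   ]
 [ 0.    -0.    -1.   ]]
```

Emit:
{"op": "apply_moves", "data": {
  "series": [
    [0.53,-0.86,0,0.014],
    [0.53,-0.86,0,0.014],
    [0.53,-0.86,0,0.014]
  ],
  "jaw": 0.0
}}

```text
time_s: 2.33
tcp_pos: [282.9, 494.1, 231.5]
tcp_rot: [0.0, 0.145, 0.99, 0.0]
wrist_force: [0.2, -0.2, 0.2]
opening: 42.7
grasp_force: 0.0
```

Emit:
{"op": "apply_moves", "data": {
  "series": [
    [0.53,-0.86,0,0.014],
    [0.53,-0.86,0,0.014],
    [0.53,-0.86,0,0.014]
  ]
}}

```text
time_s: 2.7
tcp_pos: [335.6, 408.9, 231.5]
tcp_rot: [0.0, 0.101, 0.995, 0.0]
wrist_force: [0.2, -0.0, -0.4]
opening: 42.6
grasp_force: 0.0
```

Emit:
{"op": "apply_moves", "data": {
  "series": [
    [0.53,-0.86,0,0.014],
    [0.53,-0.86,0,0.014],
    [0.53,-0.86,0,0.014]
  ]
}}

```text
time_s: 3.08
tcp_pos: [388.4, 323.4, 231.5]
tcp_rot: [0.0, 0.057, 0.998, 0.0]
wrist_force: [-0.4, 0.6, -0.0]
opening: 42.4
grasp_force: 0.0
```

Emit:
{"op": "apply_moves", "data": {
  "series": [
    [0.53,-0.86,0,0.014],
    [0.53,-0.86,0,0.014],
    [0.53,-0.86,0,0.014]
  ]
}}

```text
time_s: 3.45
tcp_pos: [441.4, 237.8, 231.4]
tcp_rot: [-0.0, 0.012, 1.0, 0.0]
wrist_force: [-0.6, 0.5, -0.2]
opening: 42.4
grasp_force: 0.0
```

Emit:
{"op": "apply_moves", "data": {
  "series": [
    [0.53,-0.86,0,0.014],
    [0.53,-0.86,0,0.014],
    [0.53,-0.86,0,0.014]
  ]
}}

```text
time_s: 3.82
tcp_pos: [494.4, 152.1, 231.3]
tcp_rot: [-0.0, -0.032, 0.999, 0.0]
wrist_force: [-0.9, -0.2, -0.5]
opening: 42.4
grasp_force: 0.0
```

Emit:
{"op": "apply_moves", "data": {
  "series": [
    [0.53,-0.86,0,0.014],
    [0.53,-0.86,0,0.014],
    [0.53,-0.86,0,0.014],
    [0.53,-0.86,0,0.014]
  ]
}}

```text
time_s: 4.32
tcp_pos: [546.3, 67.8, 231.1]
tcp_rot: [-0.0, -0.077, 0.997, 0.001]
wrist_force: [-0.3, 0.7, 0.4]
opening: 42.4
grasp_force: 0.0
```

```bash
cat > st.py <<'E'
from h import *
from scipy.spatial.transform import Rotation as R
def show():
    s=state();q=s["tcp_rot"];M=R.from_quat([q[1],q[2],q[3],q[0]]).as_matrix()
    print("t",round(s["time_s"],2),"tcp",s["tcp_pos"].round(1),"yang",np.degrees(np.arctan2(M[1,1],M[0,1])).round(1),"open",round(s["opening"],1),"F",s["wrist_force"].round(1),"grip",round(s["grasp_force"],1),"j",s["joints"].round(2))
if __name__=="__main__": show()
E
python3 - <<'E'
from st import *
show()
p=camera("wrist");save(p,"w1.png");print(toworld(p,[0,0,0]))
find(p,["tray","pull","slot0","rack_front"],k=3)
E
```

```text
t 4.33 tcp [546.3  67.8 231.1] yang 98.9 open 42.4 F [-0.3  0.7  0.4] grip 0.0 j [-0.01 -0.12  1.79  0.    1.48 -1.74]
[471.34072231  56.8946481  372.52365433]
4 tray 0.72 [558.3  -2.   -0.7]
4 pull 0.63 [547.7  64.4  25.5]
4 slot0 0.78 [591.1 -21.2   3.6]
4 slot0 0.77 [522.8 -31.6   3.4]
4 slot0 0.76 [561.7 -26.3   3.6]
4 rack_front 0.61 [ 548.6 -172.8    2.9]
4 rack_front 0.6 [556.6 -27.7   4.1]
4 rack_front 0.38 [ 751.6 -144.6   -2.8]
```

View pics/w1.png

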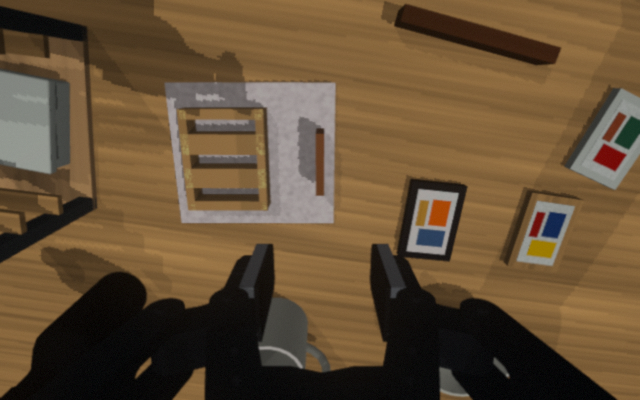

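Emit:
{"op": "apply_moves", "data": {
  "series": [
    [0.01,-0.03,-0.5,0],
    [0.01,-0.03,-1,0]
  ],
  "jaw": -0.1
}}

```text
time_s: 4.82
tcp_pos: [548.4, 63.0, 131.3]
tcp_rot: [0.002, -0.077, 0.997, -0.0]
wrist_force: [0.0, 0.7, -0.2]
opening: 37.9
grasp_force: 0.0
```

Emit:
{"op": "apply_moves", "data": {
  "series": [
    [0,0,-0.4,0],
    [0,0,-0.8,0],
    [0,0,-0.8,0]
  ]
}}

```text
time_s: 5.2
tcp_pos: [544.4, 63.1, 47.7]
tcp_rot: [-0.004, -0.077, 0.997, 0.0]
wrist_force: [0.9, -0.1, 1.0]
opening: 38.2
grasp_force: 0.0
```

Emit:
{"op": "apply_moves", "data": {
  "series": [
    [0,0,-0.2,0],
    [0,0,-0.39,0],
    [0,0,-0.39,0],
    [0,0,-0.39,0]
  ]
}}

```text
time_s: 5.7
tcp_pos: [548.2, 62.6, 12.7]
tcp_rot: [0.0, -0.076, 0.997, -0.0]
wrist_force: [-0.5, -0.4, -0.4]
opening: 38.4
grasp_force: 0.0
```

Emit:
{"op": "apply_moves", "data": {
  "series": [
    [0,0,0,0],
    [0,0,0,0],
    [0,0,0,0],
    [0,0,0,0],
    [0,0,0,0],
    [0,0,0,0]
  ],
  "jaw": -1,
  "grip_force": 110
}}

```text
time_s: 6.45
tcp_pos: [548.6, 62.8, 13.4]
tcp_rot: [0.001, -0.076, 0.997, 0.0]
wrist_force: [-0.7, 1.3, 5.8]
opening: 6.6
grasp_force: 108.0
```

Emit:
{"op": "apply_moves", "data": {
  "series": [
    [0,0,0.1,0],
    [0,0,0.3,0],
    [0,0,0.6,0],
    [0,0,0.9,0],
    [0,0,0.9,-0.01],
    [0,0,0.9,-0.02],
    [0,0,0.9,-0.02],
    [0,0,0.9,-0.02]
  ]
}}

```text
time_s: 7.45
tcp_pos: [547.7, 62.6, 102.6]
tcp_rot: [0.0, -0.014, 1.0, -0.0]
wrist_force: [0.4, -0.5, -3.7]
opening: 6.5
grasp_force: 107.4
```

Run:
```python
from st import *
show()
a=camera("wrist");b=camera("scene");t=camera("top")
find(a,["tray","pull"]);find(b,["tray","pull"]);find(t,["tray","pull","slot0"],k=3)
w=cv2.resize(b["color"][140:300,140:340],None,fx=2,fy=2,interpolation=cv2.INTER_CUBIC)
u=cv2.resize(t["color"][150:290,285:495],None,fx=3.7,fy=3.7,interpolation=cv2.INTER_CUBIC)
o=np.zeros((600,800,3),np.uint8); 
u=cv2.resize(t["color"][160:270,290:490],(800,440),interpolation=cv2.INTER_CUBIC)
cv2.imwrite("pics/l1.png",u[:,:,::-1]);
cv2.imwrite("pics/l2.png",cv2.resize(b["color"][140:300,140:360],None,fx=3.6,fy=3.6,interpolation=cv2.INTER_CUBIC)[:,:,::-1])
```

```text
t 7.45 tcp [547.7  62.6 102.6] yang 91.6 open 6.5 F [ 0.4 -0.5 -3.7] grip 107.4 j [-0.02 -0.01  1.9  -0.    1.25 -1.62]
5 tray 0.8 [548.9  -9.3  87.4]
5 pull 0.58 [546.   63.4 113.7]
6 tray 0.78 [547.5  -4.3  92.3]
6 pull 0.81 [541.8  60.5 118.3]
7 tray 0.77 [552.2 -10.6  91.4]
7 pull 0.6 [481.3 372.1   5.4]
7 slot0 0.91 [584.3 -34.   92.1]
7 slot0 0.88 [511.9 -37.1  97.2]
7 slot0 0.79 [550.1 -33.6  97.6]
```

View pics/l2.png

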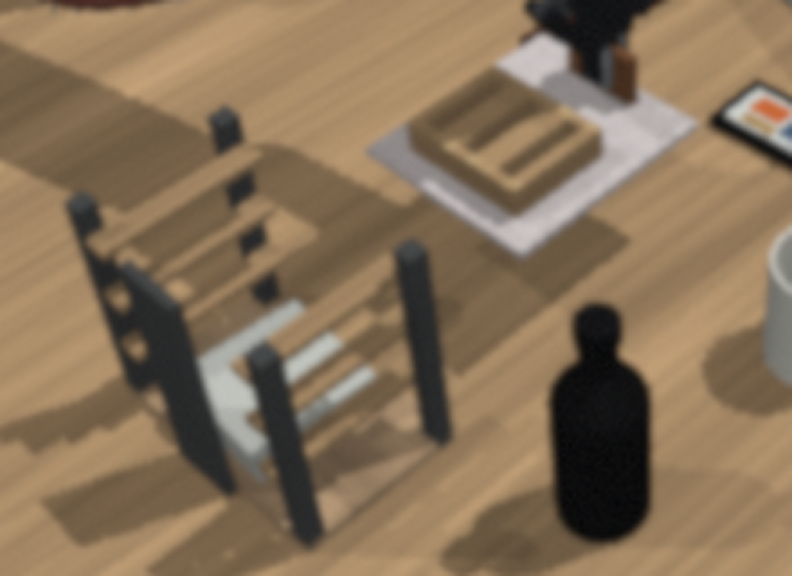

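View pics/l1.png

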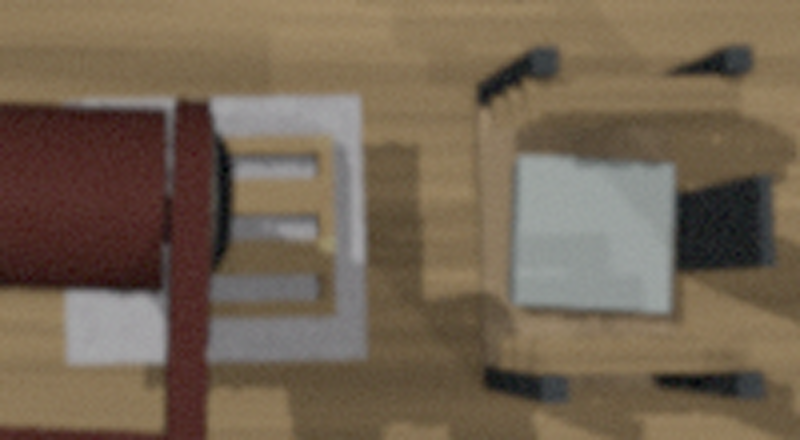

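The tray hangs level, clear of everything. In the l1 crop its far edge runs (360,95) to (367,357), and the rack post tops are at (541,62), (735,60), (552,387) and (748,384).

```bash
cat > m2.py <<'E'
from m import *
import sys
A=(290,160)
rep("tray far",P([(361,95),(368,358)],95,A,4))
rep("tray long",P([(68,363),(368,358)],95,A,4))
rep("posts",P([(543,61),(737,60),(750,384),(554,387)],172,A,4))
# front posts feet inner... bases z~8
rep("feet",P([(482,103),(487,372)],8,A,4))
rep("stop",P([(770,176),(774,264)],172,A,4))
E
python3 m2.py|tail -5
```

```text
tray far c [551.3 -93.2] sides [150.2 150.2] ang [-178.4    1.6]
tray long c [474.  -10.2] sides [170.3 170.3] ang [-88.5  91.5]
posts c [ 551.4 -234.6] sides [105.1 173.1 104.9 173.4] ang [ -89.  -178.5   91.2    1.6]
feet c [ 549.2 -177.8] sides [166.2 166.2] ang [-179.1    0.9]
stop c [ 553.1 -302.5] sides [47. 47.] ang [-178.2    1.8]
```

Emit:
{"op": "apply_moves", "data": {
  "series": [
    [-0.02,-0.05,-0.1,0],
    [-0.035,-0.15,-0.2,0],
    [-0.03,-0.3,-0.2,0],
    [-0.026,-0.45,-0.2,0],
    [-0.023,-0.6,-0.2,0],
    [-0.021,-0.7,-0.2,0],
    [-0.021,-0.7,-0.2,0],
    [-0.021,-0.7,-0.2,0]
  ]
}}

```text
time_s: 9.0
tcp_pos: [545.7, -7.2, 82.3]
tcp_rot: [0.0, -0.014, 1.0, 0.0]
wrist_force: [-1.1, 0.5, -4.5]
opening: 6.2
grasp_force: 107.7
```

Run:
```python
from st import *
show()
t=camera("top")
u=cv2.resize(t["color"][160:270,320:490],(680,440),interpolation=cv2.INTER_CUBIC)
cv2.imwrite("pics/l3.png",u[:,:,::-1]);
```

```text
t 9.0 tcp [545.7  -7.2  82.3] yang 91.6 open 6.2 F [-1.1  0.5 -4.5] grip 107.7 j [-0.15  0.01  1.92  0.    1.21 -1.75]
```

View pics/l3.png

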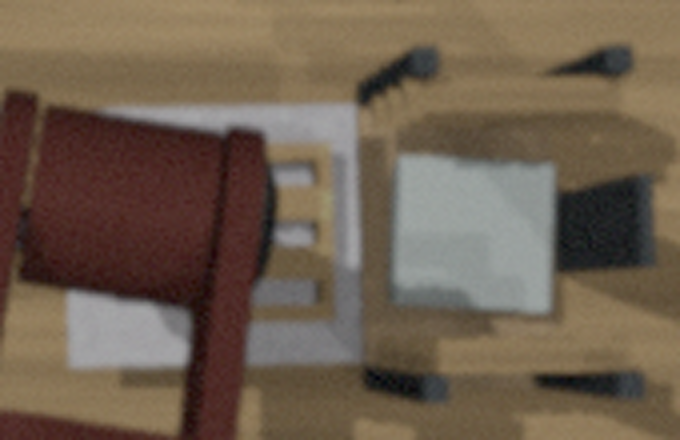

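```bash
cat >> m2.py <<'E'
A=(320,160)
rep("tray far",P([(358,103),(362,363)],75,A,4))
rep("inner post top",P([(436,76),(446,373)],172,A,4))
rep("inner post foot",P([(362,106),(366,369)],8,A,4))
E
python3 m2.py|tail -3
```

```text
tray far c [ 549.1 -163. ] sides [151.4 151.4] ang [-179.3    0.7]
inner post top c [ 550.  -188.8] sides [158. 158.] ang [-178.4    1.6]
inner post foot c [ 549.2 -177.5] sides [162.5 162.5] ang [-179.3    0.7]
```

Emit:
{"op": "apply_moves", "data": {
  "series": [
    [0.002,-0.1,0,0],
    [0.005,-0.2,0,0],
    [0.007,-0.3,0,0],
    [0.01,-0.4,0,0],
    [0.012,-0.5,0,0],
    [0.014,-0.6,0,0],
    [0.017,-0.7,0,0],
    [0.019,-0.8,0,0],
    [0.022,-0.9,0,0],
    [0.024,-1.0,0,0],
    [0.024,-1.0,0,0]
  ]
}}

```text
time_s: 10.48
tcp_pos: [548.1, -108.2, 82.4]
tcp_rot: [0.0, -0.013, 1.0, -0.0]
wrist_force: [1.0, 0.4, -3.0]
opening: 6.6
grasp_force: 107.8
```

Emit:
{"op": "apply_moves", "data": {
  "series": [
    [0.002,-0.1,-0.02,0],
    [0.005,-0.2,-0.03,0],
    [0.006,-0.25,-0.05,0],
    [0.006,-0.25,-0.07,0],
    [0.006,-0.25,-0.07,0]
  ]
}}

```text
time_s: 11.1
tcp_pos: [548.4, -132.1, 74.9]
tcp_rot: [-0.0, -0.014, 1.0, 0.0]
wrist_force: [0.6, -0.5, -3.2]
opening: 6.5
grasp_force: 107.8
```

Emit:
{"op": "apply_moves", "data": {
  "series": [
    [0,-0.02,-0.01,0],
    [0,-0.04,-0.02,0],
    [0,-0.06,-0.025,0],
    [0,-0.06,-0.025,0]
  ]
}}

```text
time_s: 11.6
tcp_pos: [549.2, -138.7, 73.4]
tcp_rot: [0.001, -0.014, 1.0, -0.0]
wrist_force: [0.5, 0.4, -0.5]
opening: 6.7
grasp_force: 108.4
```

Run:
```python
from st import *
show()
b=camera("scene");t=camera("top")
find(t,["rack_stop","slot0"],k=3);find(b,["rack_stop","tray","slot0"],k=3)
cv2.imwrite("pics/l4.png",cv2.resize(b["color"][160:300,140:300],None,fx=4,fy=4,interpolation=cv2.INTER_CUBIC)[:,:,::-1])
```

```text
t 11.6 tcp [ 549.2 -138.7   73.4] yang 91.6 open 6.7 F [ 0.5  0.4 -0.5] grip 108.4 j [-0.38  0.06  1.88 -0.    1.2  -1.98]
12 rack_stop 0.37 [761.5  42.9  -2.3]
12 slot0 0.97 [ 586.5 -233.7   66.9]
12 slot0 0.86 [ 515.4 -238.6   70.6]
12 slot0 0.44 [596.1 331.    4.5]
11 rack_stop 0.75 [ 554.3 -295.7    0.9]
11 tray 0.96 [ 550.3 -206.7   59.5]
11 slot0 0.75 [ 547.3 -231.4   68. ]
11 slot0 0.72 [ 585.7 -230.2   66. ]
11 slot0 0.61 [ 517.1 -234.7   71.2]
```

View pics/l4.png

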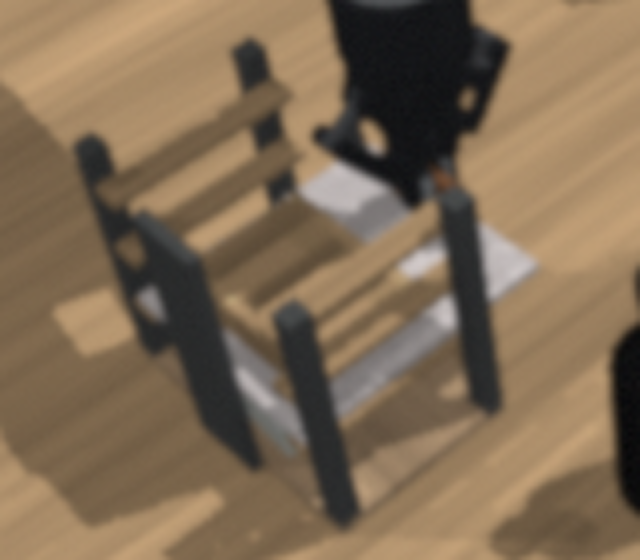

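The tray sits on the bottom rails inside the posts. Next I'll push gently up to the stop.

Emit:
{"op": "apply_moves", "data": {
  "series": [
    [0,-0.01,0,0],
    [0,-0.02,0,0],
    [0,-0.03,0,0],
    [0,-0.03,0,0]
  ]
}}

```text
time_s: 12.45
tcp_pos: [549.1, -140.5, 73.4]
tcp_rot: [0.0, -0.014, 1.0, 0.001]
wrist_force: [-0.7, 7.9, 5.7]
opening: 6.5
grasp_force: 109.4
```

Emit:
{"op": "apply_moves", "data": {
  "series": [
    [0,-0.01,0,0],
    [0,-0.02,0,0],
    [0,-0.02,0,0]
  ]
}}

```text
time_s: 12.82
tcp_pos: [549.1, -140.5, 73.4]
tcp_rot: [0.0, -0.014, 1.0, 0.003]
wrist_force: [0.6, 13.3, 8.2]
opening: 6.2
grasp_force: 109.8
```

Emit:
{"op": "apply_moves", "data": {
  "series": [
    [0,-0.01,0,0],
    [0,-0.015,0,0],
    [0,-0.015,0,0]
  ]
}}

```text
time_s: 13.2
tcp_pos: [549.1, -140.5, 73.4]
tcp_rot: [0.0, -0.014, 1.0, 0.004]
wrist_force: [-0.8, 19.3, 9.0]
opening: 6.5
grasp_force: 110.0
```

Emit:
{"op": "apply_moves", "data": {
  "series": [
    [0,0.02,0,0],
    [0,0.04,0,0],
    [0,0.04,0,0]
  ]
}}

```text
time_s: 13.58
tcp_pos: [549.2, -140.5, 73.4]
tcp_rot: [0.001, -0.014, 1.0, 0.0]
wrist_force: [0.0, 4.8, 5.4]
opening: 6.3
grasp_force: 109.6
```

Emit:
{"op": "apply_moves", "data": {
  "series": [
    [0,0,0,0],
    [0,0,0,0],
    [0,0,0,0],
    [0,0,0.1,0],
    [0,0,0.5,0],
    [0,0,1,0],
    [0,0,1,0]
  ],
  "jaw": -0.4,
  "grip_force": 30
}}

```text
time_s: 14.45
tcp_pos: [552.0, -142.3, 179.6]
tcp_rot: [0.005, -0.014, 1.0, -0.002]
wrist_force: [0.8, 0.2, 0.4]
opening: 25.5
grasp_force: 0.0
```

Emit:
{"op": "apply_moves", "data": {
  "series": [
    [0,0.2,0.5,0],
    [0,0.9,0.5,0],
    [0,0.9,0.5,0],
    [0,0.9,0.5,0]
  ]
}}

```text
time_s: 14.95
tcp_pos: [548.2, -50.6, 222.0]
tcp_rot: [-0.001, -0.014, 1.0, -0.0]
wrist_force: [0.3, -1.4, -0.1]
opening: 25.7
grasp_force: 0.0
```

Run:
```python
from st import *
show()
b=camera("scene");t=camera("top");w=camera("wrist")
for p in(b,t,w):find(p,["tray","pull","slot0","rack_stop"],k=3);find(p,["print0","print1","print2"],recognise,k=3)
c1=cv2.resize(t["color"][160:270,350:490],None,fx=4,fy=4,interpolation=cv2.INTER_CUBIC)
cv2.imwrite("pics/l5.png",c1[:,:,::-1])
```

```text
t 14.95 tcp [548.2 -50.6 222. ] yang 91.6 open 25.7 F [ 0.3 -1.4 -0.1] grip 0.0 j [-0.23 -0.12  1.8  -0.    1.47 -1.83]
13 tray 0.95 [ 548.6 -208.3   61.4]
13 tray 0.47 [479.5 369.8   8.3]
13 pull 0.98 [ 544.8 -139.2   86.3]
13 slot0 0.97 [ 582.7 -232.4   69.2]
13 slot0 0.75 [ 550.4 -234.9   69.4]
13 slot0 0.63 [ 517.1 -236.4   70.9]
13 rack_stop 0.94 [ 551.4 -297.2    5. ]
13 print0 0.86 [481.4 366.6  15.3]
13 print0 0.76 [602.4 190.1  14.9]
13 print0 0.71 [597.3 323.7  11.6]
13 print1 0.86 [481.4 366.6  15.3]
13 print1 0.76 [602.4 190.1  14.9]
13 print1 0.71 [597.3 323.7  11.6]
13 print2 0.86 [481.4 366.6  15.3]
13 print2 0.76 [602.4 190.1  14.9]
13 print2 0.71 [597.3 323.7  11.6]
14 tray 0.77 [ 553.5 -210.7   61.1]
14 tray 0.51 [ 512.6 -243.3   70.3]
14 pull 0.25 [ 552.8 -237.4   70.4]
14 slot0 0.92 [ 511.  -240.9   72. ]
14 slot0 0.83 [ 586.  -234.8   66.6]
14 slot0 0.7 [ 551.9 -239.5   68.9]
14 rack_stop 0.43 [ 749.9 -145.4    4.8]
14 print0 0.93 [594.2 333.1   9.6]
14 print0 0.92 [604.9 195.8  13.8]
14 print0 0.68 [480.7 369.7   9. ]
14 print1 0.93 [594.2 333.1   9.6]
14 print1 0.92 [604.9 195.8  13.8]
14 print1 0.68 [480.7 369.7   9. ]
14 print2 0.93 [594.2 333.1   9.6]
14 print2 0.92 [604.9 195.8  13.8]
14 print2 0.68 [480.7 369.7   9. ]
15 tray 0.9 [ 549.3 -210.9   59.2]
15 pull 0.62 [ 549.3 -140.    85.2]
15 pull 0.61 [599.7 199.3   5.6]
15 slot0 0.98 [ 578.  -232.6   62.5]
15 slot0 0.97 [ 511.4 -233.9   60.5]
15 slot0 0.64 [ 546.7 -235.6   63.9]
15 print0 0.82 [620.6 301.7   7. ]
15 print0 0.67 [597.7 199.8  14. ]
15 print1 0.82 [620.6 301.7   7. ]
15 print1 0.67 [597.7 199.8  14. ]
15 print2 0.82 [620.6 301.7   7. ]
15 print2 0.67 [597.7 199.8  14. ]
```

View pics/l5.png

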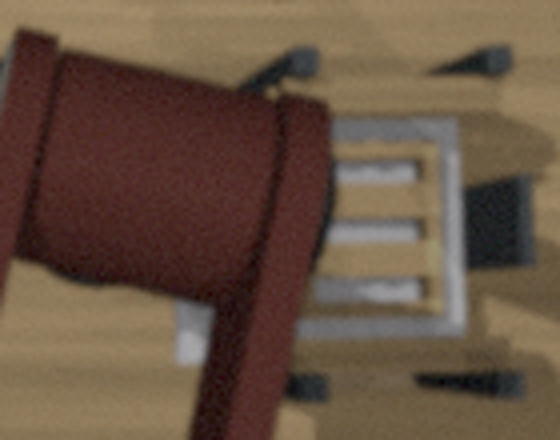

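The tray is home: its far edge meets the stop plate, and the pull and slot landmarks agree. Now print2, the nearest to the fence. I'll check its current pose on the way.

Emit:
{"op": "apply_moves", "data": {
  "series": [
    [0.3,0.5,0,0.007],
    [0.4,1,0,0.007],
    [0.4,1,0,0.007]
  ],
  "jaw": 1
}}

```text
time_s: 16.52
tcp_pos: [589.0, 51.8, 222.7]
tcp_rot: [-0.0, -0.038, 0.999, 0.0]
wrist_force: [-0.6, -0.2, -0.1]
opening: 78.3
grasp_force: 0.0
```

Emit:
{"op": "apply_moves", "data": {
  "series": [
    [0.3,0.5,0,0],
    [0.44,1,0,0],
    [0.44,1,0,0]
  ]
}}

```text
time_s: 16.9
tcp_pos: [633.0, 150.9, 222.5]
tcp_rot: [-0.0, -0.037, 0.999, -0.0]
wrist_force: [-0.1, -1.4, 0.3]
opening: 85.4
grasp_force: 0.0
```

Emit:
{"op": "apply_moves", "data": {
  "series": [
    [0,0.3,-0.3,0],
    [0,0.5,-0.8,0],
    [0,0.5,-1,0],
    [0,0.5,-1,0]
  ]
}}

```text
time_s: 17.4
tcp_pos: [631.6, 197.3, 120.9]
tcp_rot: [-0.002, -0.035, 0.999, -0.001]
wrist_force: [0.6, 0.7, 0.1]
opening: 85.3
grasp_force: 0.0
```

```bash
cat > prints.py <<'E'
from st import *
def scan(cam="top",z=10):
    p=camera(cam);im=p["color"].astype(int)
    return p
show()
t=camera("top");w=camera("wrist")
for p in(t,w):find(p,["print0"],recognise,k=4)
cv2.imwrite("pics/%s.png"%__import__("sys").argv[1],cv2.resize(t["color"][170:290,165:305],None,fx=5,fy=5,interpolation=cv2.INTER_CUBIC)[:,:,::-1])
save(w,__import__("sys").argv[1]+"w.png")
E
python3 prints.py q1
```

```text
t 17.4 tcp [631.6 197.3 120.9] yang 94.0 open 85.3 F [0.6 0.7 0.1] grip 0.0 j [ 0.19  0.23  1.61 -0.    1.31 -1.45]
16 print0 0.78 [474.5 376.1  11. ]
16 print0 0.7 [600.5 309.9   8.9]
17 print0 0.63 [590.9 329.9  12.3]
17 print0 0.62 [510.4 365.8   7.1]
17 print0 0.56 [593.6 199.    8.7]
```

View pics/q1w.png

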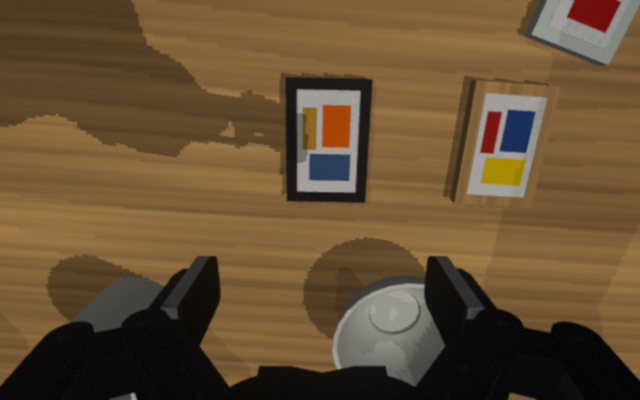

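The black print lies at about (328,139) between the fingers, with the bowl behind at (405,320).

Run:
```python
from h import *
p=camera("wrist")
q=np.array([px2z(p,u,v,10) for u,v in [(285,79),(372,79),(365,201),(288,199)]])
print(q.round(1),q.mean(0))
for d in (q[3]-q[0],q[2]-q[1],q[1]-q[0],q[2]-q[3]): print(np.linalg.norm(d).round(1),np.degrees(np.arctan2(d[1],d[0])).round(1))
```

```text
[[559.3 168.7  10. ]
 [555.1 228.7  10. ]
 [644.2 233.2  10. ]
 [646.6 174.3  10. ]] [601.28854934 201.22853577  10.        ]
87.5 3.7
89.2 2.9
60.1 94.0
58.9 92.4
```

Emit:
{"op": "apply_moves", "data": {
  "series": [
    [0.015,0.05,-0.2,0],
    [0.015,0.05,-0.6,0],
    [0.015,0.05,-0.9,0],
    [0.015,0.05,-0.9,0]
  ]
}}

```text
time_s: 18.15
tcp_pos: [631.1, 203.7, 28.3]
tcp_rot: [-0.004, -0.036, 0.999, -0.001]
wrist_force: [0.9, 0.8, -0.2]
opening: 85.5
grasp_force: 0.0
```

Emit:
{"op": "apply_moves", "data": {
  "series": [
    [0,0,-0.2,0],
    [0,0,-0.3,0],
    [0,0,-0.34,0],
    [0,0,-0.34,0]
  ]
}}

```text
time_s: 18.65
tcp_pos: [634.2, 204.1, -1.2]
tcp_rot: [0.0, -0.036, 0.999, 0.0]
wrist_force: [-0.2, 0.5, 1.3]
opening: 85.4
grasp_force: 0.0
```

Emit:
{"op": "apply_moves", "data": {
  "series": [
    [0,0,0,0],
    [0,0,0,0],
    [0,0,0,0],
    [0,0,0,0],
    [0,0,0,0]
  ],
  "jaw": -0.2,
  "grip_force": 30
}}

```text
time_s: 19.27
tcp_pos: [635.0, 204.2, -0.1]
tcp_rot: [0.001, -0.036, 0.999, 0.0]
wrist_force: [0.0, -1.6, 4.8]
opening: 58.7
grasp_force: 32.8
```

Emit:
{"op": "apply_moves", "data": {
  "series": [
    [0,0,0.04,0],
    [-0.2,0,0.04,-0.01],
    [-0.45,0,0.04,-0.023],
    [-0.7,0,0.04,-0.023],
    [-0.95,0,0.04,-0.023],
    [-1,0,0.04,-0.023],
    [-1,0,0.04,-0.023]
  ]
}}

```text
time_s: 20.15
tcp_pos: [534.2, 204.1, 2.6]
tcp_rot: [0.0, 0.037, 0.999, -0.0]
wrist_force: [1.3, -0.0, -0.9]
opening: 58.4
grasp_force: 32.4
```

Emit:
{"op": "apply_moves", "data": {
  "series": [
    [-0.1,0,0,0],
    [-0.2,0,0,0],
    [-0.25,0,0,0],
    [-0.25,0,0,0]
  ]
}}

```text
time_s: 20.65
tcp_pos: [508.8, 204.1, 2.7]
tcp_rot: [-0.0, 0.037, 0.999, -0.0]
wrist_force: [0.1, 0.1, -0.8]
opening: 58.8
grasp_force: 32.4
```

Run:
```python
from st import *
show()
p=camera("top");w=camera("wrist")
a=cv2.resize(p["color"][180:290,180:300],None,fx=3,fy=3,interpolation=cv2.INTER_CUBIC)
b=cv2.resize(w["color"],None,fx=.68,fy=.68)
o=np.zeros((600,800,3),np.uint8);o[:330,:360]=a;o[328:,365:]=b
cv2.imwrite("pics/f1.png",o[:,:,::-1])
```

```text
t 20.65 tcp [508.8 204.1   2.7] yang 85.8 open 58.8 F [ 0.1  0.1 -0.8] grip 32.4 j [ 0.25  0.13  1.94 -0.    1.07 -1.25]
```

View pics/f1.png

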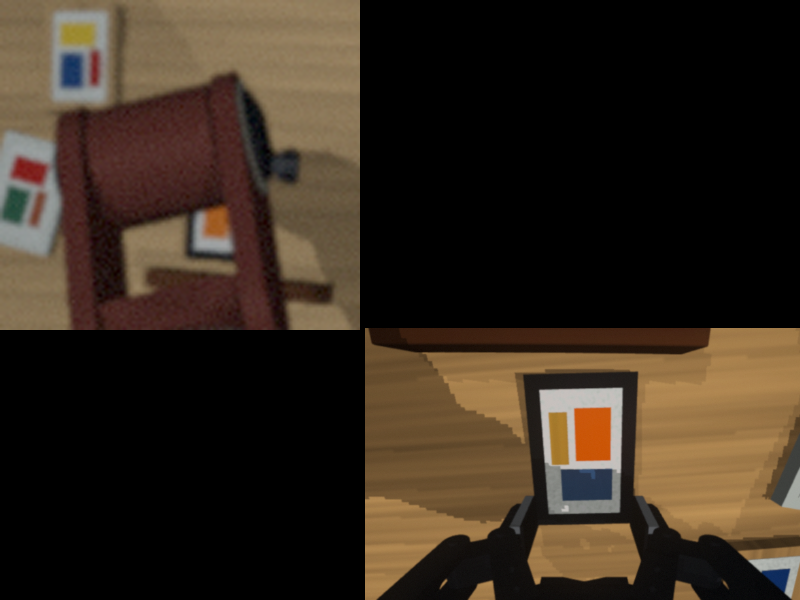

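The print is held square to the fence with a short gap left. From here I'll rely on numbers rather than pictures.

Emit:
{"op": "apply_moves", "data": {
  "series": [
    [-0.04,0,-0.01,0],
    [-0.08,0,-0.02,0],
    [-0.1,0,-0.02,0],
    [-0.1,0,-0.02,0]
  ]
}}

```text
time_s: 21.25
tcp_pos: [499.2, 204.1, 0.9]
tcp_rot: [0.0, 0.037, 0.999, 0.0]
wrist_force: [0.4, 0.1, -1.2]
opening: 58.5
grasp_force: 32.4
```

Emit:
{"op": "apply_moves", "data": {
  "series": [
    [-0.02,0,0,0],
    [-0.04,0,0,0],
    [-0.04,0,0,0]
  ]
}}

```text
time_s: 21.62
tcp_pos: [498.9, 204.1, 2.7]
tcp_rot: [0.004, 0.037, 0.999, 0.0]
wrist_force: [8.0, -1.7, -0.5]
opening: 58.6
grasp_force: 32.5
```

Emit:
{"op": "apply_moves", "data": {
  "series": [
    [-0.01,0,0.068,0],
    [-0.013,0,0.135,0],
    [-0.025,0,0.2,0],
    [-0.04,0,0.265,0],
    [-0.06,0,0.33,0],
    [-0.09,0,0.386,0],
    [-0.125,0,0.442,0],
    [-0.162,0,0.493,0],
    [-0.162,0,0.493,0]
  ]
}}

```text
time_s: 22.75
tcp_pos: [479.7, 204.4, 51.2]
tcp_rot: [0.001, 0.036, 0.999, 0.0]
wrist_force: [4.6, -0.0, 1.2]
opening: 58.6
grasp_force: 32.3
```

Run:
```python
from st import *
show()
for c in("scene","wrist"):
    p=camera(c);save(p,"g1%s.png"%c);find(p,["print2"],recognise,k=4);find(p,["print2"],k=4)
```

```text
t 22.75 tcp [479.7 204.4  51.2] yang 85.8 open 58.6 F [ 4.6 -0.   1.2] grip 32.3 j [ 0.26 -0.01  2.   -0.    1.15 -1.24]
21 print2 0.96 [482.4 364.6  12.5]
21 print2 0.81 [598.2 326.5  12.8]
21 print2 0.67 [477.6 191.6  57.9]
21 print2 0.88 [593.2 332.2   7.2]
21 print2 0.75 [456.4 204.1  42.5]
21 print2 0.73 [474.1 374.2   7.3]
21 print2 0.52 [ 548.3 -207.5   64.4]
22 print2 0.83 [482.  359.3   6.4]
22 print2 0.56 [554.4 346.3   9.5]
22 print2 0.55 [457.9 205.9  45. ]
22 print2 0.91 [455.1 209.6  37.4]
22 print2 0.89 [482.9 371.5   1.3]
22 print2 0.66 [593.9 331.1   3.7]
```

Emit:
{"op": "apply_moves", "data": {
  "series": [
    [-0.07,0,0.0,0],
    [-0.12,0,0.05,0],
    [-0.17,0,0.08,0],
    [-0.22,0,0.1,0],
    [-0.28,0,0.13,0],
    [-0.34,0,0.15,0],
    [-0.4,0,0.16,0],
    [-0.46,0,0.16,0],
    [-0.52,0,0.16,0],
    [-0.56,0,0.16,0],
    [-0.58,0,0.15,0],
    [-0.58,0,0.15,0]
  ]
}}

```text
time_s: 24.55
tcp_pos: [424.1, 205.6, 69.1]
tcp_rot: [0.004, 0.037, 0.999, 0.002]
wrist_force: [3.9, 3.1, 15.3]
opening: 57.7
grasp_force: 28.6
```

Run:
```python
from st import *
show()
for c in("scene","wrist"):
    p=camera(c);save(p,"g2%s.png"%c);find(p,["print2"],recognise,k=4);find(p,["print2"],k=4)
    if c=="scene":
        u,v=map(int,proj(p,[430,204,40]));a=cv2.resize(p["color"][v-40:v+40,u-50:u+50],(400,320),interpolation=cv2.INTER_CUBIC)
o=np.hstack([a,cv2.resize(p["color"],(400,250)) if 0 else cv2.resize(p["color"],(512,320))[:,56:456]])
cv2.imwrite("pics/g2.png",o[:,:,::-1])
```

```text
t 24.55 tcp [424.1 205.6  69.1] yang 85.8 open 57.7 F [ 3.9  3.1 15.3] grip 28.6 j [ 0.29 -0.17  2.11  0.    1.19 -1.21]
23 print2 0.89 [482.  361.6  12.2]
23 print2 0.86 [597.9 325.4  11.3]
23 print2 0.78 [435.5 194.7  61.5]
23 print2 0.75 [596.5 329.6   6.9]
23 print2 0.6 [431.8 198.9  48.5]
23 print2 0.56 [478.2 371.5   6.6]
24 print2 0.94 [429.4 204.9  68.2]
24 print2 0.85 [570.2 306.5  10.8]
24 print2 0.74 [478.8 371.    8.9]
24 print2 0.97 [484.6 371.6   2.3]
24 print2 0.82 [429.5 207.2  46.5]
```

View pics/g2.png

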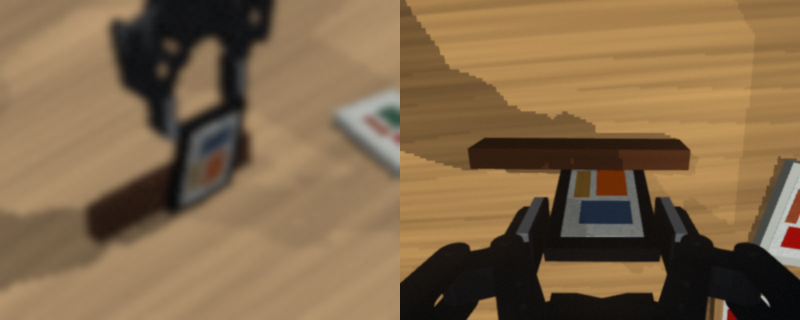

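The print stands upright against the fence, held near its top edge. Next: firm up the grip, lift, and then measure the print within the gripper and the slot positions numerically.

Emit:
{"op": "apply_moves", "data": {
  "series": [
    [0.0,0,0,0],
    [0.02,0,0,0],
    [0.03,0,0.01,0],
    [0.04,0,0.2,0],
    [0.04,0,0.5,0],
    [0.04,0,0.9,0],
    [0.04,0,1,0],
    [0.04,0,1,0],
    [0.04,0,1,0]
  ],
  "grip_force": 60
}}

```text
time_s: 25.98
tcp_pos: [423.3, 203.6, 162.4]
tcp_rot: [-0.002, 0.037, 0.999, -0.001]
wrist_force: [-0.2, -0.2, -0.4]
opening: 52.6
grasp_force: 67.0
```

```bash
cat > meas.py <<'E'
from st import *
def prof(p,pts):
    # bilinear sample -> (value, saturation)
    uv=np.array([proj(p,q) for q in pts],np.float32)
    s=cv2.remap(p["color"],uv[:,0].reshape(-1,1),uv[:,1].reshape(-1,1),cv2.INTER_LINEAR).reshape(-1,3).astype(int)
    return s
if __name__=="__main__":
    show();s=state();T=s["tcp_pos"]
    w=camera("wrist");save(w,"h1w.png")
    find(w,["print2"],k=2);find(w,["print2"],recognise,k=2)
    # top edge of the held print: sample along x at z=T+21
    print("wrist profile along x at z=tcp+21")
    for y in(-12,12):
        pr=prof(w,[[T[0]+dx,T[1]+y,T[2]+21] for dx in range(-20,21,2)]);print(y,[int(a.sum()//3) for a in pr])
    t=camera("top");save(t,"h1t.png")
    print("slot profile x 495..610 step 2.5, (mean,sat)")
    for y in(-225,-245):
        xs=np.arange(495,612,2.);pr=prof(t,[[x,y,91] for x in xs])
        print(y);print([(int(x),int(a.mean()),int(a.max()-a.min())) for x,a in zip(xs,pr)])
E
python3 meas.py
```

```text
t 25.98 tcp [423.3 203.6 162.4] yang 85.8 open 52.6 F [-0.2 -0.2 -0.4] grip 67.0 j [ 0.29 -0.28  2.03  0.    1.39 -1.21]
25 print2 0.69 [420.4 204.8 138.7]
25 print2 0.56 [482.6 372.1   1.3]
25 print2 0.95 [550.5 336.2  13.1]
25 print2 0.66 [479.1 368.8   6. ]
wrist profile along x at z=tcp+21
-12 [112, 96, 92, 91, 91, 96, 94, 96, 113, 116, 107, 116, 16, 14, 17, 14, 19, 20, 75, 127, 118]
12 [107, 45, 44, 46, 43, 44, 43, 44, 76, 135, 133, 131, 125, 17, 17, 15, 18, 19, 19, 99, 119]
slot profile x 495..610 step 2.5, (mean,sat)
-225
[(495, 124, 3), (497, 112, 5), (499, 107, 19), (501, 107, 34), (503, 106, 43), (505, 104, 47), (507, 110, 40), (509, 122, 25), (511, 136, 10), (513, 145, 2), (515, 146, 2), (517, 137, 2), (519, 121, 0), (521, 107, 6), (523, 107, 20), (525, 109, 39), (527, 112, 48), (529, 113, 50), (531, 112, 50), (533, 113, 50), (535, 114, 50), (537, 112, 52), (539, 115, 48), (541, 119, 38), (543, 128, 24), (545, 137, 11), (547, 142, 3), (549, 141, 2), (551, 132, 3), (553, 113, 3), (555, 102, 6), (557, 100, 25), (559, 105, 41), (561, 110, 49), (563, 114, 51), (565, 116, 50), 
[... 576 characters left out ...]
, (523, 105, 15), (525, 112, 34), (527, 115, 48), (529, 115, 52), (531, 115, 51), (533, 115, 51), (535, 113, 51), (537, 115, 49), (539, 114, 52), (541, 116, 47), (543, 124, 32), (545, 135, 15), (547, 142, 3), (549, 143, 1), (551, 136, 2), (553, 119, 1), (555, 106, 6), (557, 104, 18), (559, 109, 36), (561, 114, 47), (563, 115, 48), (565, 114, 50), (567, 115, 50), (569, 115, 49), (571, 115, 51), (573, 116, 49), (575, 120, 41), (577, 128, 29), (579, 137, 14), (581, 138, 2), (583, 132, 3), (585, 116, 3), (587, 106, 3), (589, 99, 6), (591, 96, 19), (593, 100, 37), (595, 108, 48), (597, 110, 53), (599, 108, 44), (601, 102, 34), (603, 99, 17), (605, 99, 2), (607, 99, 1), (609, 95, 1), (611, 98, 1)]
```

Run:
```python
from meas import *
show();T=state()["tcp_pos"]
for c in("scene","wrist","top"):
  for i in range(2):
    p=camera(c)
    for f in(landmark_of,recognise):
      for d in f(p,"print2"):
        q=toworld(p,d["point"])
        if np.linalg.norm(q-T)<90: print(c,f.__name__,round(d["confidence"],2),(q-T).round(1))
w=p=camera("wrist")
# column down the middle of the print, image pixels
g=w["color"].astype(int).mean(2)
for y in(-20,-10,0,10,20):
    u,v=proj(w,[T[0],T[1]+y,T[2]]);u=int(round(u));print(y,u,round(v),[int(x) for x in g[100:400:5,u]])
for z in(21,0,-69):print(z,[tuple(np.round(proj(w,[T[0]+x,T[1],T[2]+z]))) for x in(-5,5)])
```

```text
t 26.18 tcp [424.3 203.9 163.7] yang 85.8 open 53.3 F [ 0.2  1.1 -1.1] grip 67.0 j [ 0.29 -0.28  2.03  0.    1.39 -1.21]
scene call 0.63 [  1.2  -4.3 -18.6]
scene call 0.6 [  6.9 -10.8 -11.8]
scene call 0.81 [  1.8  -5.9 -17.6]
scene call 0.55 [  5.5 -14.1  -8.6]
wrist call 0.74 [ -2.3   1.1 -25.9]
wrist call 0.91 [ 0.3  4.1 -7. ]
wrist call 0.72 [ -2.6  -0.8 -20.8]
wrist call 0.73 [-0.5 -0.7 -7.7]
top call 0.5 [  0.7   0.8 -18.6]
top call 0.52 [  2.9  -0.6 -20.7]
-20 275 261 [125, 127, 129, 123, 119, 80, 80, 86, 84, 47, 23, 32, 30, 29, 15, 19, 16, 20, 18, 20, 18, 17, 16, 18, 17, 15, 16, 21, 31, 42, 54, 69, 82, 88, 114, 109, 115, 112, 116, 51, 17, 14, 14, 20, 19, 121, 131, 127, 120, 135, 125, 116, 129, 98, 15, 13, 15, 15, 14, 13]
-10 297 259 [123, 125, 126, 129, 124, 117, 111, 127, 98, 46, 27, 38, 40, 40, 17, 16, 111, 114, 110, 60, 59, 59, 60, 61, 70, 65, 59, 95, 63, 45, 44, 44, 40, 38, 36, 51, 99, 113, 113, 58, 15, 16, 20, 20, 19, 117, 127, 128, 121, 131, 120, 114, 128, 131, 21, 15, 15, 19, 13, 12]
0 319 258 [114, 125, 124, 133, 122, 120, 121, 127, 101, 50, 28, 44, 41, 45, 17, 18, 1
[... 302 characters left out ...]
55, 52, 56, 54, 56, 112, 57, 44, 45, 46, 44, 45, 44, 71, 131, 133, 131, 47, 18, 17, 19, 20, 15, 120, 121, 123, 120, 124, 115, 125, 121, 131, 25, 16, 16, 17, 14, 13]
20 364 255 [116, 129, 136, 128, 122, 124, 125, 130, 101, 69, 28, 47, 43, 46, 21, 19, 21, 17, 21, 18, 26, 39, 67, 93, 117, 127, 110, 109, 108, 113, 109, 111, 114, 107, 114, 114, 111, 134, 135, 49, 18, 15, 15, 18, 17, 125, 124, 120, 121, 120, 109, 119, 127, 99, 18, 16, 16, 14, 12, 15]
21 [(np.float64(317.0), np.float64(272.0)), (np.float64(319.0), np.float64(294.0))]
0 [(np.float64(318.0), np.float64(248.0)), (np.float64(320.0), np.float64(268.0))]
-69 [(np.float64(319.0), np.float64(198.0)), (np.float64(320.0), np.float64(213.0))]
```

The slots are at x ≈ 517, 551 and 585. The print hangs tilted about 20° because only the pad tips caught it. I'll stand it back against the fence, release it and regrip deeper.

Emit:
{"op": "apply_moves", "data": {
  "series": [
    [0.15,0,0,0],
    [0.27,0,0,0],
    [0.27,0,-0.3,0],
    [0.27,0,-0.6,0],
    [0.27,0,-0.8,0],
    [0.27,0,-0.88,0],
    [0.27,0,-0.9,0],
    [0.27,0,-0.9,0]
  ]
}}

```text
time_s: 28.12
tcp_pos: [452.8, 204.3, 76.0]
tcp_rot: [0.001, 0.037, 0.999, 0.0]
wrist_force: [0.0, 0.1, -0.3]
opening: 53.1
grasp_force: 67.0
```

Emit:
{"op": "apply_moves", "data": {
  "series": [
    [-0.06,0,0,0],
    [-0.12,0,0,0],
    [-0.18,0,0,0],
    [-0.22,0,0,0],
    [-0.25,0,0,0],
    [-0.28,0,0,0],
    [-0.28,0,0,0]
  ]
}}

```text
time_s: 29.0
tcp_pos: [424.0, 204.1, 75.2]
tcp_rot: [0.0, 0.037, 0.999, 0.0]
wrist_force: [1.1, 1.5, 0.6]
opening: 53.2
grasp_force: 66.9
```

Emit:
{"op": "apply_moves", "data": {
  "series": [
    [0,0,-0.02,0],
    [0,0,-0.04,0],
    [0,0,-0.04,0]
  ],
  "grip_force": 20
}}

```text
time_s: 29.38
tcp_pos: [424.0, 204.1, 70.9]
tcp_rot: [-0.0, 0.037, 0.999, -0.0]
wrist_force: [0.9, 0.5, -0.8]
opening: 52.9
grasp_force: 67.1
```

```bash
cat > col.py <<'E'
from meas import *
show();T=state()["tcp_pos"]
w=camera("wrist");g=w["color"].astype(int).mean(2)
for y in(-12,0,12):
    u,v=proj(w,[T[0],T[1]+y,T[2]]);u=int(round(u));print(u,[(100+5*i,int(x)) for i,x in enumerate(g[100:400:5,u])])
for n in ["print2"]:
  for c in("wrist","scene"):
    p=w if c=="wrist" else camera(c)
    for d in landmark_of(p,n):
        q=toworld(p,d["point"])
        if np.linalg.norm(q-T)<90: print(c,round(d["confidence"],2),(q-T).round(1))
for z in range(21,-70,-30):print(z,[tuple(np.round(proj(w,[T[0]+x,T[1],T[2]+z]))) for x in(-5,5)])
E
python3 col.py
```

```text
t 29.38 tcp [424.  204.1  70.9] yang 85.8 open 52.9 F [ 0.9  0.5 -0.8] grip 67.1 j [ 0.29 -0.17  2.1   0.    1.2  -1.21]
293 [(100, 125), (105, 134), (110, 131), (115, 130), (120, 133), (125, 129), (130, 133), (135, 134), (140, 126), (145, 118), (150, 82), (155, 89), (160, 90), (165, 89), (170, 93), (175, 24), (180, 25), (185, 27), (190, 31), (195, 29), (200, 31), (205, 31), (210, 36), (215, 58), (220, 56), (225, 57), (230, 57), (235, 54), (240, 57), (245, 67), (250, 87), (255, 87), (260, 86), (265, 86), (270, 83), (275, 75), (280, 93), (285, 93), (290, 92), (295, 17), (300, 15), (305, 16), (310, 18), (315, 20), (320, 21), (325, 95), (330, 121), (335, 126), (340, 128), (345, 130), (350, 124), (355, 117), (360, 128), (365, 120), (370, 18), (375, 18), (380, 16), (385, 11), (390, 15), (395, 15)]
320 [(100, 129), (105, 134), (110, 120), (115, 131), (120, 135), (125, 133), (130, 139), (135, 133), (140, 127), (145, 124), (150, 125), (155, 134), (160, 131), (165, 128), (170, 94), (175, 26), (180, 24), (185, 24), (190, 29), (195, 33), (200, 32), (205, 33), (210, 32), (215, 52), (220, 49), (2
[... 786 characters left out ...]
4), (270, 42), (275, 43), (280, 108), (285, 103), (290, 108), (295, 22), (300, 16), (305, 17), (310, 21), (315, 19), (320, 20), (325, 90), (330, 130), (335, 133), (340, 132), (345, 127), (350, 121), (355, 118), (360, 129), (365, 120), (370, 18), (375, 19), (380, 19), (385, 15), (390, 17), (395, 13)]
wrist 0.67 [  5.    1.7 -27.2]
scene 0.72 [  9.2  -2.5 -23.1]
21 [(np.float64(318.0), np.float64(275.0)), (np.float64(320.0), np.float64(298.0))]
-9 [(np.float64(319.0), np.float64(242.0)), (np.float64(320.0), np.float64(261.0))]
-39 [(np.float64(319.0), np.float64(218.0)), (np.float64(321.0), np.float64(235.0))]
-69 [(np.float64(320.0), np.float64(200.0)), (np.float64(321.0), np.float64(215.0))]
```

Emit:
{"op": "apply_moves", "data": {
  "series": [
    [-0.04,0,0,0],
    [-0.07,0,0,0],
    [-0.09,0,-0.01,0],
    [-0.1,0,-0.02,0],
    [-0.1,0,-0.02,0]
  ]
}}

```text
time_s: 30.2
tcp_pos: [413.6, 204.1, 68.8]
tcp_rot: [-0.0, 0.037, 0.999, -0.0]
wrist_force: [0.5, -1.0, 0.5]
opening: 34.2
grasp_force: 0.0
```

```bash
python3 col.py | sed -n '1p;3p;5,$p'
```

```text
t 30.2 tcp [413.6 204.1  68.8] yang 85.8 open 34.2 F [ 0.5 -1.   0.5] grip 0.0 j [ 0.3  -0.19  2.13  0.    1.2  -1.2 ]
320 [(100, 120), (105, 115), (110, 111), (115, 109), (120, 117), (125, 119), (130, 110), (135, 118), (140, 119), (145, 121), (150, 121), (155, 117), (160, 112), (165, 114), (170, 117), (175, 120), (180, 120), (185, 83), (190, 42), (195, 21), (200, 21), (205, 25), (210, 30), (215, 27), (220, 30), (225, 29), (230, 69), (235, 114), (240, 124), (245, 118), (250, 119), (255, 125), (260, 114), (265, 113), (270, 111), (275, 109), (280, 68), (285, 37), (290, 17), (295, 25), (300, 23), (305, 25), (310, 25), (315, 58), (320, 117), (325, 111), (330, 110), (335, 110), (340, 107), (345, 116), (350, 118), (355, 117), (360, 115), (365, 107), (370, 103), (375, 13), (380, 14), (385, 16), (390, 13), (395, 13)]
21 [(np.float64(318.0), np.float64(275.0)), (np.float64(320.0), np.float64(298.0))]
-9 [(np.float64(319.0), np.float64(242.0)), (np.float64(320.0), np.float64(261.0))]
-39 [(np.float64(319.0), np.float64(218.0)), (np.float64(321.0), np.float64(235.0))]
-69 [(np.float64(320.0), np.float64(200.0)), (np.float64(321.0), np.float64(215.0))]
```

The print slipped out of the pads. I'll rise and locate it.

Emit:
{"op": "apply_moves", "data": {
  "series": [
    [0,0,0.3,0],
    [0,0,0.9,0],
    [0,0,1,0],
    [0,0,1,0]
  ]
}}

```text
time_s: 30.9
tcp_pos: [414.6, 204.3, 170.0]
tcp_rot: [0.001, 0.037, 0.999, 0.0]
wrist_force: [0.9, -0.0, -0.8]
opening: 34.2
grasp_force: 0.0
```

Emit:
{"op": "apply_moves", "data": {
  "series": [
    [0.3,-0.3,0.5,0],
    [0.6,-0.6,0.5,0],
    [0.9,-0.9,0.5,0],
    [0.9,-0.9,0.5,0]
  ],
  "jaw": 1
}}

```text
time_s: 31.4
tcp_pos: [504.1, 112.3, 216.4]
tcp_rot: [-0.002, 0.038, 0.999, -0.0]
wrist_force: [-0.8, 0.1, 0.4]
opening: 85.4
grasp_force: 0.0
```

Run:
```python
from st import *
show()
for c in("top","scene","wrist"):
    p=camera(c);save(p,"k_%s.png"%c);print(c)
    find(p,["print2"],recognise,k=4);find(p,["print2"],k=4)
# black frame segmentation in top image
t=cv2.imread("pics/k_top.png");g=t.max(2)
m=((g<55).astype(np.uint8))[170:300,160:300]
n,l,s,c=cv2.connectedComponentsWithStats(m)
for i in range(1,n):
    if s[i,4]>25: print(s[i],(c[i]+[160,170]).round(1))
```

```text
t 31.4 tcp [504.1 112.3 216.4] yang 85.6 open 85.4 F [-0.8  0.1  0.4] grip 0.0 j [ 0.08 -0.2   1.88 -0.    1.47 -1.42]
top
38 print2 0.93 [480.5 371.9  11.2]
38 print2 0.71 [594.9 332.2   9.4]
38 print2 0.9 [482.8 373.6   6.9]
38 print2 0.65 [592.4 331.4   4.6]
scene
39 print2 0.84 [502.4 228.3  15.9]
39 print2 0.83 [601.9 325.2  10.8]
39 print2 0.64 [482.5 365.7  13.8]
39 print2 0.58 [412.5 187.1  21.2]
39 print2 0.91 [595.2 329.2  10. ]
39 print2 0.73 [478.3 367.7   7.7]
39 print2 0.64 [ 747.7 -145.3    1.3]
39 print2 0.61 [496.9 236.9   9.6]
wrist
40 print2 0.97 [478.8 369.8   7.3]
40 print2 0.78 [592.5 329.2  11.9]
40 print2 0.91 [485.9 371.3   1.1]
40 print2 0.89 [591.  328.4   8.1]
40 print2 0.84 [492.4 241.    6.8]
[132  37   5  27  45] [294.7 218. ]
[ 73  38  65  92 759] [250.8 262. ]
```

```bash
cat > seg.py <<'E'
from st import *
def rect(p,guess,kind,z=10,half=75):
    # orthophoto at height z around guess, 2 px/mm, x->rows, y->cols; then segment and minAreaRect
    s=2;n=2*half*s
    X,Y=np.meshgrid(np.arange(n)/s-half,np.arange(n)/s-half)   # X: world x, Y: world y
    R,_=cv2.Rodrigues(np.array(p["rvec"],float))
    W=np.stack([guess[0]+X,guess[1]+Y,np.full_like(X,z)],-1)@R.T+np.array(p["tvec"],float).ravel()
    a,b=W[...,0]/W[...,2],W[...,1]/W[...,2];k=1+p["k1"]*(a*a+b*b)
    o=cv2.remap(p["color"],(p["fx"]*a*k+p["cx"]).astype(np.float32),(p["fy"]*b*k+p["cy"]).astype(np.float32),cv2.INTER_LINEAR)
    v=o.max(2).astype(int);sat=v-o.min(2)
    m=(v<38) if kind=="black" else (sat<16)&(v>75)
    m=cv2.morphologyEx(m.astype(np.uint8),cv2.MORPH_CLOSE,np.ones((5,5)))
    m=cv2.morphologyEx(m,cv2.MORPH_OPEN,np.ones((3,3)))
    c,_=cv2.findContours(m,cv2.RETR_EXTERNAL,cv2.CHAIN_APPROX_NONE)
    out=[]
    for q in c:
        (cx,cy),(w,h),ang=cv2.minAreaRect(q)
        if min(w,h)/s<20: continue
        bx=cv2.boxPoints(((cx,cy),(w,h),ang));e=[bx[1]-bx[0],bx[2]-bx[1]];e=max(e,key=np.linalg.norm)
        an=np.degrees(np.arctan2(e[1],e[0]));an=(an+90)%180-90
        out.append((round(float(guess[0]+cx/s-half),1),round(float(guess[1]+cy/s-half),1),round(max(w,h)/s,1),round(min(w,h)/s,1),round(float(an),1)))
    return o,out
if __name__=="__main__":
    show()
    w=camera("wrist");t=camera("top")
    for nm,g,k in(("p2",(493,238),"black"),("p1",(481,369),"white"),("p0",(594,330),"white")):
        for c,p in(("w",w),("t",t)):
            o,r=rect(p,g,k);print(nm,c,r);cv2.imwrite("pics/o_%s%s.png"%(nm,c),o[:,:,::-1])
E
python3 seg.py
```

```text
t 31.85 tcp [503.6 114.7 219.1] yang 85.9 open 85.4 F [-0.1 -0.3 -0.5] grip 0.0 j [ 0.08 -0.2   1.88  0.    1.47 -1.42]
p2 w [(494.9, 239.1, 90.2, 58.8, 34.3)]
p2 t [(445.8, 241.6, 56.5, 20.2, 2.8)]
p1 w [(480.5, 369.5, 88.7, 60.2, -14.4)]
p1 t [(481.2, 368.8, 91.2, 64.0, -14.7)]
p0 w [(593.2, 329.2, 72.5, 42.5, 0.0)]
p0 t [(594.2, 329.2, 74.5, 44.5, 0.0)]
```

Emit:
{"op": "apply_moves", "data": {
  "series": [
    [0.1,0.5,0,0.03],
    [0.17,1,0,0.06],
    [0.17,1,0,0.09],
    [0.17,1,0,0.107],
    [0.17,1,0,0.107]
  ],
  "grip_force": 30
}}

```text
time_s: 32.58
tcp_pos: [520.9, 214.4, 219.1]
tcp_rot: [0.0, -0.295, 0.956, -0.0]
wrist_force: [1.3, -0.1, 0.1]
opening: 85.2
grasp_force: 0.0
```

Emit:
{"op": "apply_moves", "data": {
  "series": [
    [0,0.2,-0.4,0],
    [0,0.42,-0.9,0],
    [0,0.42,-1,0],
    [0,0.42,-1,0]
  ]
}}

```text
time_s: 33.08
tcp_pos: [520.9, 255.6, 119.0]
tcp_rot: [-0.0, -0.295, 0.956, -0.0]
wrist_force: [0.3, 0.7, 0.1]
opening: 85.3
grasp_force: 0.0
```

Run:
```python
from seg import *
show()
w=camera("wrist")
print(rect(w,(494.9,239.1),"black")[1])
```

```text
t 33.08 tcp [520.9 255.6 119. ] yang 124.3 open 85.3 F [0.3 0.7 0.1] grip 0.0 j [ 0.33  0.04  1.82 -0.    1.28 -1.84]
[(495.4, 240.5, 88.4, 58.2, 34.4)]
```

Emit:
{"op": "apply_moves", "data": {
  "series": [
    [0.01,0.03,-0.4,0],
    [0.01,0.03,-0.8,0],
    [0.01,0.03,-0.9,0],
    [0.01,0.03,-0.9,0]
  ]
}}

```text
time_s: 33.62
tcp_pos: [523.1, 259.1, 30.6]
tcp_rot: [0.001, -0.295, 0.956, 0.0]
wrist_force: [0.9, -0.1, -0.1]
opening: 85.2
grasp_force: 0.0
```

Emit:
{"op": "apply_moves", "data": {
  "series": [
    [0,0,-0.15,0],
    [0,0,-0.28,0],
    [0,0,-0.31,0],
    [0,0,-0.31,0]
  ]
}}

```text
time_s: 34.12
tcp_pos: [521.7, 259.1, -2.3]
tcp_rot: [-0.0, -0.295, 0.955, -0.0]
wrist_force: [-1.3, 0.8, 0.9]
opening: 85.1
grasp_force: 0.0
```

Emit:
{"op": "apply_moves", "data": {
  "series": [
    [0,0,0,0],
    [0,0,0,0],
    [0,0,0,0],
    [0,0,0,0],
    [0,0,0,0]
  ],
  "jaw": -0.2,
  "grip_force": 30
}}

```text
time_s: 34.75
tcp_pos: [522.6, 259.3, -1.2]
tcp_rot: [0.001, -0.295, 0.955, 0.0]
wrist_force: [0.1, -0.9, 4.9]
opening: 59.0
grasp_force: 32.9
```

Emit:
{"op": "apply_moves", "data": {
  "series": [
    [0,0,0.05,0],
    [0,0,0.06,0],
    [0,-0.2,0.06,-0.03],
    [0,-0.4,0.06,-0.06],
    [0,-0.5,0.06,-0.09],
    [0,-0.54,0.06,-0.107],
    [0,-0.54,0.06,-0.107],
    [0,-0.54,0.06,-0.107]
  ]
}}

```text
time_s: 35.75
tcp_pos: [521.7, 205.2, 3.8]
tcp_rot: [-0.0, 0.036, 0.999, -0.0]
wrist_force: [-0.9, 0.9, -0.0]
opening: 58.8
grasp_force: 32.4
```

Run:
```python
from seg import *
show();T=state()["tcp_pos"]
w=camera("wrist")
print(rect(w,(T[0]-33,T[1]),"black",z=15)[1])
find(w,["fence"])
# fence +x lower edge/top edges: brightness along x at y lines, z=0
from meas import prof
for y in(T[1]-45,T[1]+45):
    xs=np.arange(400,440,2.);print(round(y),[(int(x),int(a.mean())) for x,a in zip(xs,prof(w,[[x,y,30] for x in xs]))])
```

```text
t 35.75 tcp [521.7 205.2   3.8] yang 85.9 open 58.8 F [-0.9  0.9 -0. ] grip 32.4 j [ 0.24  0.16  1.91  0.    1.07 -1.26]
[(503.0, 204.9, 149.5, 120.5, -90.0)]
160 [(400, 0), (402, 0), (404, 0), (406, 0), (408, 0), (410, 0), (412, 0), (414, 0), (416, 0), (418, 0), (420, 99), (422, 104), (424, 108), (426, 103), (428, 117), (430, 113), (432, 125), (434, 121), (436, 124), (438, 125)]
250 [(400, 0), (402, 0), (404, 0), (406, 0), (408, 0), (410, 0), (412, 0), (414, 0), (416, 0), (418, 0), (420, 0), (422, 0), (424, 0), (426, 30), (428, 104), (430, 113), (432, 116), (434, 110), (436, 115), (438, 119)]
```

Emit:
{"op": "apply_moves", "data": {
  "series": [
    [-0.08,0,-0.02,0],
    [-0.16,0,-0.03,0],
    [-0.22,0,-0.04,0],
    [-0.24,0,-0.04,0],
    [-0.265,0,-0.04,0],
    [-0.265,0,-0.04,0]
  ]
}}

```text
time_s: 36.6
tcp_pos: [495.7, 205.1, 0.3]
tcp_rot: [0.0, 0.037, 0.999, 0.0]
wrist_force: [-0.5, -0.2, -0.8]
opening: 58.8
grasp_force: 32.4
```

Emit:
{"op": "apply_moves", "data": {
  "series": [
    [-0.01,0,0.068,0],
    [-0.015,0,0.135,0],
    [-0.03,0,0.2,0],
    [-0.045,0,0.265,0],
    [-0.065,0,0.33,0],
    [-0.095,0,0.386,0],
    [-0.13,0,0.43,0],
    [-0.167,0,0.48,0],
    [-0.167,0,0.48,0]
  ]
}}

```text
time_s: 37.72
tcp_pos: [482.5, 205.6, 51.5]
tcp_rot: [0.005, 0.037, 0.999, 0.001]
wrist_force: [7.7, -0.6, 1.9]
opening: 58.4
grasp_force: 32.7
```

Emit:
{"op": "apply_moves", "data": {
  "series": [
    [-0.07,0,0.0,0],
    [-0.12,0,0.05,0],
    [-0.17,0,0.08,0],
    [-0.22,0,0.1,0],
    [-0.28,0,0.13,0],
    [-0.34,0,0.16,0],
    [-0.4,0,0.17,0],
    [-0.46,0,0.18,0],
    [-0.52,0,0.18,0],
    [-0.56,0,0.18,0],
    [-0.57,0,0.18,0],
    [-0.57,0,0.18,0]
  ]
}}

```text
time_s: 39.22
tcp_pos: [435.5, 208.8, 79.3]
tcp_rot: [0.016, 0.037, 0.999, 0.005]
wrist_force: [13.4, 2.3, 26.9]
opening: 57.2
grasp_force: 26.3
```

```bash
python3 col.py | sed -n '1p;3p;5,$p'
```

```text
t 39.23 tcp [435.5 208.8  79.3] yang 85.8 open 57.2 F [13.4  2.3 26.9] grip 26.3 j [ 0.29 -0.17  2.09 -0.    1.19 -1.2 ]
320 [(100, 132), (105, 138), (110, 131), (115, 128), (120, 126), (125, 124), (130, 134), (135, 130), (140, 136), (145, 91), (150, 29), (155, 25), (160, 32), (165, 32), (170, 32), (175, 30), (180, 17), (185, 15), (190, 108), (195, 114), (200, 118), (205, 56), (210, 57), (215, 57), (220, 55), (225, 58), (230, 59), (235, 59), (240, 59), (245, 58), (250, 58), (255, 116), (260, 115), (265, 56), (270, 56), (275, 56), (280, 57), (285, 57), (290, 55), (295, 49), (300, 49), (305, 68), (310, 123), (315, 127), (320, 129), (325, 123), (330, 16), (335, 17), (340, 14), (345, 15), (350, 17), (355, 34), (360, 129), (365, 136), (370, 125), (375, 15), (380, 14), (385, 14), (390, 15), (395, 11)]
wrist 0.9 [  0.9   3.3 -10.5]
scene 0.66 [ 2.8 -2.2 -7.2]
21 [(np.float64(319.0), np.float64(277.0)), (np.float64(321.0), np.float64(299.0))]
-9 [(np.float64(319.0), np.float64(241.0)), (np.float64(320.0), np.float64(260.0))]
-39 [(np.float64(318.0), np.float64(216.0)), (np.float64(320.0), np.float64(233.0))]
-69 [(np.float64(318.0), np.float64(197.0)), (np.float64(320.0), np.float64(212.0))]
```

The bottom edge rode up onto the fence top. I'll back off, lower the tilted print and push again.

Emit:
{"op": "apply_moves", "data": {
  "series": [
    [0.05,0,0.15,0],
    [0.15,0,0.16,0],
    [0.3,0,0.16,0],
    [0.45,0,0.16,0],
    [0.45,0,0.16,0]
  ]
}}

```text
time_s: 40.05
tcp_pos: [467.2, 204.8, 81.1]
tcp_rot: [-0.001, 0.037, 0.999, -0.0]
wrist_force: [-0.1, -0.8, -1.4]
opening: 56.2
grasp_force: 32.1
```

```bash
cat > tilt.py <<'E'
from meas import *
# fit held print: plane pitch via black/white pattern is fiddly; use column edges + known geometry
import sys
from scipy.optimize import least_squares
def edges(w,T,y,lo=130):
    u,v=proj(w,[T[0],T[1]+y,T[2]]);u=int(round(u));g=w["color"].astype(int).mean(2)[:,u-2:u+3].mean(1);return u,g
show();T=state()["tcp_pos"];w=camera("wrist")
u,g=edges(w,T,0);print(u,[(i,int(g[i])) for i in range(120,372,4)])
for c in("wrist","scene","top"):
    p=w if c=="wrist" else camera(c)
    for f in(landmark_of,recognise):
      for d in f(p,sys.argv[1]):
        q=toworld(p,d["point"])
        if np.linalg.norm(q-T)<90: print(c,round(d["confidence"],2),q.round(1),(q-T).round(1))
E
python3 tilt.py print2
```

```text
t 40.05 tcp [467.2 204.8  81.1] yang 85.8 open 56.2 F [-0.1 -0.8 -1.4] grip 32.1 j [ 0.27 -0.08  2.   -0.    1.22 -1.23]
320 [(120, 46), (124, 46), (128, 48), (132, 106), (136, 124), (140, 122), (144, 121), (148, 122), (152, 136), (156, 94), (160, 89), (164, 88), (168, 89), (172, 92), (176, 20), (180, 19), (184, 25), (188, 122), (192, 118), (196, 120), (200, 88), (204, 59), (208, 59), (212, 60), (216, 59), (220, 60), (224, 60), (228, 60), (232, 59), (236, 60), (240, 60), (244, 60), (248, 59), (252, 113), (256, 121), (260, 109), (264, 48), (268, 48), (272, 49), (276, 57), (280, 53), (284, 56), (288, 58), (292, 58), (296, 58), (300, 52), (304, 100), (308, 129), (312, 132), (316, 134), (320, 134), (324, 126), (328, 17), (332, 16), (336, 16), (340, 17), (344, 16), (348, 17), (352, 28), (356, 131), (360, 128), (364, 130), (368, 124)]
wrist 0.92 [467.1 208.   69.3] [ -0.1   3.2 -11.8]
wrist 0.64 [469.5 203.6  82.4] [ 2.3 -1.2  1.3]
scene 0.68 [468.2 199.7  74.8] [ 1.  -5.1 -6.3]
scene 0.65 [480.8 187.8  89.3] [ 13.6 -17.    8.3]
```

```bash
cat > fit.py <<'E'
from meas import *
from scipy.optimize import least_squares
import sys
# args: v of bottom face corner, mat start, mat end, top back corner
def fitp(w,T,vs,frame=6):
    def pt(q,s,n):
        x,z,th=q;l=np.array([np.cos(th),0,np.sin(th)]);nn=np.array([-np.sin(th),0,np.cos(th)])
        return T+np.array([x,0,z])+s*l+n*nn
    S=[(-45,5),(-45+frame,5),(45-frame,5),(45,-5)]
    f=lambda q:[proj(w,pt(q,*a))[1]-v for a,v in zip(S,vs) if v>0]
    r=least_squares(f,[0,-20,1.2]);x,z,th=r.x
    b=pt(r.x,-45,0)-T
    print("centre rel",r.x[:2].round(1),"theta",np.degrees(th).round(1),"bottom rel",b.round(1),"abs bottom",(b+T).round(1),"res",np.round(r.fun,1))
if __name__=="__main__":
    show();T=state()["tcp_pos"];w=camera("wrist");fitp(w,T,[float(a) for a in sys.argv[1:5]])
E
python3 fit.py 174.5 187 326 353
```

```text
t 40.5 tcp [466.6 205.1  82.2] yang 85.8 open 56.1 F [-0.9 -0.5 -1. ] grip 32.1 j [ 0.27 -0.08  2.01 -0.    1.22 -1.23]
centre rel [-1.3 -7.9] theta 62.7 bottom rel [-22.    0.  -47.8] abs bottom [444.6 205.1  34.3] res [ 2.4 -2.5  0.4 -0.2]
```

Emit:
{"op": "apply_moves", "data": {
  "series": [
    [0,0,-0.1,0],
    [0,0,-0.2,0],
    [0,0,-0.29,0],
    [-0.1,0,-0.29,0],
    [-0.2,0,-0.29,0],
    [-0.25,0,-0.29,0],
    [-0.3,0,-0.29,0],
    [-0.35,0,-0.29,0],
    [-0.4,0,-0.28,0],
    [-0.44,0,-0.28,0],
    [-0.46,0,-0.28,0],
    [-0.46,0,-0.28,0]
  ]
}}

```text
time_s: 42.05
tcp_pos: [423.8, 206.0, 57.1]
tcp_rot: [0.004, 0.037, 0.999, 0.001]
wrist_force: [2.6, 0.3, 6.8]
opening: 56.4
grasp_force: 33.2
```

```bash
python3 tilt.py print2
```

```text
t 42.05 tcp [423.8 206.   57.1] yang 85.8 open 56.4 F [2.6 0.3 6.8] grip 33.2 j [ 0.29 -0.15  2.11  0.    1.17 -1.2 ]
320 [(120, 135), (124, 135), (128, 134), (132, 140), (136, 137), (140, 132), (144, 128), (148, 127), (152, 128), (156, 130), (160, 131), (164, 94), (168, 92), (172, 95), (176, 93), (180, 26), (184, 25), (188, 24), (192, 25), (196, 33), (200, 33), (204, 31), (208, 30), (212, 31), (216, 31), (220, 34), (224, 50), (228, 54), (232, 53), (236, 53), (240, 52), (244, 54), (248, 55), (252, 55), (256, 55), (260, 106), (264, 111), (268, 48), (272, 44), (276, 44), (280, 43), (284, 44), (288, 44), (292, 45), (296, 43), (300, 46), (304, 97), (308, 94), (312, 96), (316, 95), (320, 71), (324, 14), (328, 13), (332, 12), (336, 12), (340, 18), (344, 17), (348, 17), (352, 28), (356, 133), (360, 126), (364, 122), (368, 118)]
wrist 0.83 [432.3 209.4  44.4] [  8.5   3.4 -12.7]
wrist 0.66 [433.2 207.5  69.3] [ 9.5  1.5 12.2]
scene 0.96 [432.7 197.5  49.4] [ 9.  -8.5 -7.7]
scene 0.9 [437.6 194.9  55.3] [ 13.9 -11.1  -1.9]
```

```bash
cat > fit2.py <<'E'
from meas import *
from scipy.optimize import least_squares, brentq
def pt(T,q,s,n):
    x,z,th=q;l=np.array([np.cos(th),0,np.sin(th)]);nn=np.array([-np.sin(th),0,np.cos(th)])
    return T+np.array([x,0,z])+s*l+n*nn
def fit(w,T,obs):  # obs: list of (s,n,v)
    r=least_squares(lambda q:[proj(w,pt(T,q,s,n))[1]-v for s,n,v in obs],[0,-20,1.4])
    b=pt(T,r.x,-45,0)
    print("centre rel",r.x[:2].round(1),"theta",np.degrees(r.x[2]).round(1),"abs bottom",b.round(1),"rel",(b-T).round(1),"res",np.round(r.fun,1));return r.x
if __name__=="__main__":
    import sys
    show();T=state()["tcp_pos"];w=camera("wrist")
    # stripe s: found in the earlier fit (theta 62.7, c -1.3,-7.9 at old T): use orthophoto, stripe offset
    obs=[tuple(map(float,a.split(","))) for a in sys.argv[1:]]
    fit(w,T,obs)
E
python3 - <<'E'
from fit2 import *
w=camera("wrist");T=state()["tcp_pos"]  # camera rigid to the tool: same relative geometry
q=(-1.3,-7.9,np.radians(62.7))
print("stripe s",brentq(lambda s:proj(w,pt(T,q,s,5))[1]-256,-45,45))
s=brentq(lambda s:proj(w,pt(T,q,s,5))[1]-256,-45,45)
fit(w,T,[(s,5,262),(39,5,321.5),(45,-5,353)])
E
```

```text
stripe s 6.911108402242621
centre rel [ 3.7 -7.4] theta 76.9 abs bottom [417.4 206.    5.9] rel [ -6.5   0.  -51.2] res [-0. -0.  0.]
```

Emit:
{"op": "apply_moves", "data": {
  "series": [
    [-0.02,0,0.02,0],
    [-0.04,0,0.02,0],
    [-0.06,0,0.02,0],
    [-0.08,0,0.02,0],
    [-0.08,0,0.02,0]
  ]
}}

```text
time_s: 43.18
tcp_pos: [413.9, 205.8, 57.6]
tcp_rot: [0.002, 0.037, 0.999, 0.001]
wrist_force: [1.3, 1.1, 6.7]
opening: 55.9
grasp_force: 30.3
```

```bash
python3 tilt.py print2
```

```text
t 43.17 tcp [413.9 205.8  57.6] yang 85.8 open 55.9 F [1.3 1.1 6.7] grip 30.3 j [ 0.3  -0.17  2.13  0.    1.18 -1.2 ]
320 [(120, 132), (124, 137), (128, 128), (132, 125), (136, 133), (140, 136), (144, 133), (148, 137), (152, 140), (156, 133), (160, 124), (164, 89), (168, 86), (172, 86), (176, 91), (180, 91), (184, 91), (188, 94), (192, 93), (196, 27), (200, 24), (204, 23), (208, 23), (212, 29), (216, 31), (220, 30), (224, 29), (228, 29), (232, 30), (236, 30), (240, 47), (244, 47), (248, 48), (252, 48), (256, 47), (260, 47), (264, 57), (268, 100), (272, 46), (276, 38), (280, 39), (284, 38), (288, 38), (292, 38), (296, 38), (300, 55), (304, 85), (308, 90), (312, 89), (316, 92), (320, 11), (324, 13), (328, 11), (332, 13), (336, 19), (340, 17), (344, 17), (348, 17), (352, 74), (356, 130), (360, 130), (364, 129), (368, 132)]
wrist 0.69 [425.1 205.4  43.4] [ 11.2  -0.4 -14.2]
scene 0.61 [427.4 198.7  50. ] [13.5 -7.1 -7.6]
scene 0.74 [433.1 195.9  57.9] [19.2 -9.9  0.3]
top 0.49 [427.7 206.6  49.2] [13.7  0.8 -8.4]
```

```bash
python3 fit2.py 6.9,5,267.5 39,5,318.5 45,-5,351
```

```text
t 43.62 tcp [414.  205.8  57.6] yang 85.8 open 55.3 F [2.  2.1 6.2] grip 30.5 j [ 0.3  -0.17  2.13  0.    1.18 -1.2 ]
centre rel [ 9.1 -9.8] theta 84.0 abs bottom [418.4 205.8   3. ] rel [  4.4   0.  -54.6] res [ 0. -0. -0.]
```

Emit:
{"op": "apply_moves", "data": {
  "series": [
    [-0.02,0,0,0],
    [-0.03,0,0,0],
    [-0.03,0,0,0],
    [-0.03,0,0,0]
  ]
}}

```text
time_s: 44.18
tcp_pos: [408.9, 204.8, 55.3]
tcp_rot: [-0.001, 0.037, 0.999, -0.0]
wrist_force: [-0.0, -0.8, 0.3]
opening: 34.3
grasp_force: 0.0
```

Emit:
{"op": "apply_moves", "data": {
  "series": [
    [0,0,0,0],
    [0,0,0,0],
    [0,0,0,0],
    [0,0,0,0]
  ],
  "jaw": 0.75
}}

```text
time_s: 44.68
tcp_pos: [409.8, 205.1, 56.2]
tcp_rot: [0.0, 0.037, 0.999, 0.0]
wrist_force: [-1.5, -0.3, 0.4]
opening: 74.9
grasp_force: 0.0
```

```bash
python3 tilt.py print2
```

```text
t 44.67 tcp [409.8 205.1  56.2] yang 85.8 open 74.9 F [-1.5 -0.3  0.4] grip 0.0 j [ 0.3  -0.18  2.14 -0.    1.18 -1.2 ]
320 [(120, 107), (124, 112), (128, 117), (132, 122), (136, 116), (140, 111), (144, 119), (148, 121), (152, 118), (156, 121), (160, 90), (164, 79), (168, 77), (172, 75), (176, 76), (180, 76), (184, 81), (188, 80), (192, 81), (196, 83), (200, 82), (204, 21), (208, 21), (212, 20), (216, 23), (220, 23), (224, 29), (228, 27), (232, 27), (236, 36), (240, 41), (244, 43), (248, 75), (252, 15), (256, 15), (260, 22), (264, 22), (268, 28), (272, 171), (276, 168), (280, 171), (284, 157), (288, 117), (292, 117), (296, 119), (300, 121), (304, 120), (308, 120), (312, 121), (316, 122), (320, 122), (324, 127), (328, 172), (332, 137), (336, 75), (340, 77), (344, 76), (348, 75), (352, 75), (356, 76), (360, 181), (364, 183), (368, 166)]
wrist 0.95 [475.8 205.    4.2] [ 66.   -0.2 -51.9]
wrist 0.85 [464.2 203.9  11. ] [ 54.4  -1.2 -45.2]
scene 0.96 [479.4 195.6   6.6] [ 69.6  -9.5 -49.6]
scene 0.88 [482.3 194.1  16.3] [ 72.4 -11.  -39.9]
top 0.97 [482.6 202.5   9.5] [ 72.8  -2.6 -46.7]
top 0.96 [486.2 200.6  14.7] [ 76.4  -4.5 -41.5]
```

It fell flat again, right beside the fence. The pads only grip along the print's upper edge, so next time I'll use a light grip, preload against the fence, then release it standing and regrip deeper.

Emit:
{"op": "apply_moves", "data": {
  "series": [
    [0,0,0.4,0],
    [0,0,0.9,0],
    [0.5,0,1,0],
    [0.95,0,1,0],
    [0.95,0,1,0]
  ],
  "jaw": 1
}}

```text
time_s: 45.75
tcp_pos: [506.8, 204.8, 156.1]
tcp_rot: [-0.0, 0.037, 0.999, -0.0]
wrist_force: [-1.4, 0.2, -0.8]
opening: 85.1
grasp_force: 0.0
```

Run:
```python
from seg import *
show();T=state()["tcp_pos"]
w=camera("wrist");o,r=rect(w,(478,204),"black");print(r);cv2.imwrite("pics/o2.png",o[:,:,::-1])
t=camera("top");print(rect(t,(478,204),"black")[1])
find(t,["print2"],k=3)
from meas import prof
for y in(140,170,230,255):
    xs=np.arange(404,440,2.);print(y,[(int(x),int(a.mean())) for x,a in zip(xs,prof(w,[[x,y,30] for x in xs]))])
```

```text
t 45.75 tcp [506.8 204.8 156.1] yang 85.7 open 85.1 F [-1.4  0.2 -0.8] grip 0.0 j [ 0.25 -0.08  1.87 -0.    1.35 -1.25]
[(478.0, 203.6, 88.3, 58.0, -3.9)]
[(513.4, 197.8, 92.2, 49.0, 53.0)]
63 print2 0.8 [592.7 330.5   6. ]
63 print2 0.72 [484.4 201.1  12.1]
63 print2 0.66 [ 551.7 -137.5   90.3]
140 [(404, 29), (406, 31), (408, 31), (410, 31), (412, 32), (414, 80), (416, 78), (418, 84), (420, 82), (422, 80), (424, 93), (426, 98), (428, 99), (430, 97), (432, 96), (434, 98), (436, 94), (438, 95)]
170 [(404, 31), (406, 31), (408, 32), (410, 34), (412, 33), (414, 26), (416, 77), (418, 84), (420, 85), (422, 80), (424, 90), (426, 90), (428, 90), (430, 95), (432, 96), (434, 98), (436, 100), (438, 98)]
230 [(404, 51), (406, 35), (408, 34), (410, 34), (412, 34), (414, 35), (416, 35), (418, 32), (420, 49), (422, 85), (424, 90), (426, 90), (428, 91), (430, 89), (432, 87), (434, 63), (436, 24), (438, 22)]
255 [(404, 104), (406, 72), (408, 36), (410, 35), (412, 34), (414, 34), (416, 36), (418, 36), (420, 33), (422, 48), (424, 82), (426, 88), (428, 91), (430, 88), (432, 86), (434, 91), (436, 95), (438, 103)]
```

Emit:
{"op": "apply_moves", "data": {
  "series": [
    [0.03,-0.03,-0.4,0],
    [0.03,-0.03,-0.8,0],
    [0.03,-0.03,-1,0],
    [0.03,-0.03,-1,0]
  ]
}}

```text
time_s: 46.4
tcp_pos: [506.0, 201.9, 54.7]
tcp_rot: [-0.002, 0.036, 0.999, -0.0]
wrist_force: [-0.3, -0.1, -0.9]
opening: 85.8
grasp_force: 0.0
```

Emit:
{"op": "apply_moves", "data": {
  "series": [
    [0,0,-0.3,0],
    [0,0,-0.5,0],
    [0,0,-0.58,0],
    [0,0,-0.58,0],
    [0,0,-0.58,0]
  ]
}}

```text
time_s: 47.02
tcp_pos: [508.7, 202.3, -0.8]
tcp_rot: [0.001, 0.037, 0.999, 0.0]
wrist_force: [0.4, -0.5, -1.1]
opening: 85.2
grasp_force: 0.0
```

Emit:
{"op": "apply_moves", "data": {
  "series": [
    [0,0,0,0],
    [0,0,0,0],
    [0,0,0,0],
    [0,0,0,0],
    [0,0,0,0]
  ],
  "jaw": 0.2,
  "grip_force": 25
}}

```text
time_s: 47.65
tcp_pos: [508.5, 202.2, -0.9]
tcp_rot: [0.001, 0.037, 0.999, 0.0]
wrist_force: [-0.7, -0.7, 5.6]
opening: 58.9
grasp_force: 27.4
```

Emit:
{"op": "apply_moves", "data": {
  "series": [
    [-0.03,0,0.02,0],
    [-0.07,0,0.02,0],
    [-0.1,0,0.02,0],
    [-0.12,0,0.01,0],
    [-0.15,0,0.01,0],
    [-0.17,0,0.01,0],
    [-0.17,0,0.01,0]
  ]
}}

```text
time_s: 48.52
tcp_pos: [492.7, 202.1, 0.1]
tcp_rot: [0.002, 0.037, 0.999, 0.0]
wrist_force: [4.3, -1.3, -1.6]
opening: 59.2
grasp_force: 27.1
```

Emit:
{"op": "apply_moves", "data": {
  "series": [
    [-0.02,0,0,0],
    [-0.03,0,0,0],
    [-0.03,0,0,0]
  ]
}}

```text
time_s: 48.9
tcp_pos: [492.5, 202.1, 1.4]
tcp_rot: [0.006, 0.037, 0.999, 0.001]
wrist_force: [11.5, -2.5, -3.1]
opening: 59.0
grasp_force: 27.3
```

Emit:
{"op": "apply_moves", "data": {
  "series": [
    [-0.01,0,0.06,0],
    [-0.015,0,0.12,0],
    [-0.03,0,0.18,0],
    [-0.046,0,0.24,0],
    [-0.07,0,0.3,0],
    [-0.1,0,0.35,0],
    [-0.1,0,0.35,0]
  ]
}}

```text
time_s: 49.78
tcp_pos: [478.2, 202.3, 34.8]
tcp_rot: [0.001, 0.036, 0.999, 0.0]
wrist_force: [5.1, 0.4, -0.3]
opening: 59.2
grasp_force: 27.2
```

```bash
python3 tilt.py print2
```

```text
t 49.77 tcp [478.2 202.3  34.8] yang 85.8 open 59.2 F [ 5.1  0.4 -0.3] grip 27.2 j [ 0.26  0.01  2.01  0.    1.12 -1.24]
320 [(120, 27), (124, 28), (128, 28), (132, 182), (136, 203), (140, 198), (144, 200), (148, 203), (152, 163), (156, 101), (160, 102), (164, 103), (168, 103), (172, 103), (176, 103), (180, 102), (184, 103), (188, 98), (192, 81), (196, 85), (200, 90), (204, 95), (208, 78), (212, 78), (216, 79), (220, 139), (224, 150), (228, 144), (232, 69), (236, 62), (240, 64), (244, 65), (248, 63), (252, 64), (256, 63), (260, 63), (264, 64), (268, 64), (272, 64), (276, 64), (280, 146), (284, 146), (288, 156), (292, 208), (296, 207), (300, 158), (304, 31), (308, 31), (312, 30), (316, 30), (320, 77), (324, 113), (328, 113), (332, 121), (336, 122), (340, 119), (344, 134), (348, 135), (352, 134), (356, 132), (360, 130), (364, 133), (368, 143)]
wrist 0.93 [455.2 206.3  25.7] [-23.    4.   -9.2]
wrist 0.61 [458.3 206.8  33. ] [-19.9   4.4  -1.8]
scene 0.77 [459.8 199.5  33.6] [-18.4  -2.8  -1.2]
scene 0.6 [479.3 193.2  46.7] [ 1.1 -9.1 11.9]
```

Emit:
{"op": "apply_moves", "data": {
  "series": [
    [-0.04,0,0.05,0],
    [-0.08,0,0.1,0],
    [-0.12,0,0.14,0],
    [-0.17,0,0.18,0],
    [-0.22,0,0.21,0],
    [-0.28,0,0.25,0],
    [-0.34,0,0.27,0],
    [-0.4,0,0.29,0],
    [-0.46,0,0.3,0],
    [-0.52,0,0.31,0],
    [-0.56,0,0.31,0],
    [-0.56,0,0.31,0]
  ]
}}

```text
time_s: 51.72
tcp_pos: [421.2, 202.0, 64.8]
tcp_rot: [-0.0, 0.036, 0.999, -0.0]
wrist_force: [1.3, -0.3, -1.9]
opening: 57.6
grasp_force: 26.9
```

```bash
python3 tilt.py print2
```

```text
t 51.73 tcp [421.2 202.   64.8] yang 85.8 open 57.6 F [ 1.3 -0.3 -1.9] grip 26.9 j [ 0.29 -0.16  2.11 -0.    1.19 -1.21]
320 [(120, 133), (124, 136), (128, 135), (132, 135), (136, 140), (140, 135), (144, 131), (148, 128), (152, 128), (156, 126), (160, 113), (164, 108), (168, 106), (172, 98), (176, 94), (180, 35), (184, 26), (188, 24), (192, 25), (196, 32), (200, 31), (204, 31), (208, 31), (212, 31), (216, 32), (220, 42), (224, 52), (228, 50), (232, 51), (236, 50), (240, 50), (244, 51), (248, 52), (252, 66), (256, 103), (260, 50), (264, 42), (268, 43), (272, 41), (276, 41), (280, 42), (284, 41), (288, 51), (292, 107), (296, 112), (300, 102), (304, 98), (308, 14), (312, 15), (316, 14), (320, 15), (324, 21), (328, 20), (332, 19), (336, 20), (340, 125), (344, 131), (348, 131), (352, 134), (356, 129), (360, 123), (364, 119), (368, 120)]
wrist 0.9 [432.1 204.   44.9] [ 10.9   2.  -19.9]
wrist 0.7 [429.  204.7  72. ] [7.8 2.7 7.2]
scene 0.75 [431.3 197.8  50.3] [ 10.   -4.2 -14.5]
scene 0.7 [412.9 149.3  20.2] [ -8.3 -52.7 -44.6]
scene 0.62 [437.4 189.7  57.4] [ 16.2 -12.3  -7.4]
```

```bash
python3 fit2.py 6.9,5,256.5 39,5,306.5 45,-5,338.5
```

```text
t 52.17 tcp [421.7 202.   64.9] yang 85.8 open 57.5 F [ 2.   0.3 -1.8] grip 27.0 j [ 0.29 -0.16  2.11 -0.    1.19 -1.21]
centre rel [  4.3 -11.9] theta 82.4 abs bottom [420.1 202.    8.4] rel [ -1.6   0.  -56.5] res [ 0. -0.  0.]
```

Emit:
{"op": "apply_moves", "data": {
  "series": [
    [-0.02,0,-0.02,0],
    [-0.03,0,-0.04,0],
    [-0.04,0,-0.05,0],
    [-0.05,0,-0.05,0],
    [-0.05,0,-0.05,0]
  ]
}}

```text
time_s: 52.85
tcp_pos: [419.6, 202.7, 63.1]
tcp_rot: [0.003, 0.037, 0.999, 0.001]
wrist_force: [1.7, -1.2, 7.5]
opening: 57.7
grasp_force: 26.3
```

```bash
python3 tilt.py print2
```

```text
t 52.85 tcp [419.6 202.7  63.1] yang 85.8 open 57.7 F [ 1.7 -1.2  7.5] grip 26.3 j [ 0.29 -0.17  2.12 -0.    1.18 -1.21]
320 [(120, 124), (124, 135), (128, 137), (132, 135), (136, 138), (140, 141), (144, 135), (148, 131), (152, 128), (156, 130), (160, 116), (164, 101), (168, 118), (172, 116), (176, 96), (180, 93), (184, 26), (188, 25), (192, 25), (196, 23), (200, 32), (204, 32), (208, 30), (212, 30), (216, 31), (220, 32), (224, 43), (228, 50), (232, 51), (236, 51), (240, 50), (244, 51), (248, 51), (252, 51), (256, 106), (260, 81), (264, 41), (268, 40), (272, 40), (276, 40), (280, 41), (284, 40), (288, 42), (292, 104), (296, 107), (300, 105), (304, 92), (308, 15), (312, 14), (316, 14), (320, 13), (324, 19), (328, 19), (332, 20), (336, 21), (340, 98), (344, 131), (348, 132), (352, 132), (356, 133), (360, 127), (364, 121), (368, 120)]
wrist 0.84 [427.4 203.5  44. ] [  7.8   0.8 -19.1]
wrist 0.73 [426.7 205.6  70.1] [7.2 2.9 7. ]
scene 0.73 [430.4 199.2  47.3] [ 10.9  -3.6 -15.7]
scene 0.6 [431.5 194.4  59.6] [11.9 -8.3 -3.5]
```

Run:
```python
from fit2 import *
T=state()["tcp_pos"];w=camera("wrist")
g=w["color"].astype(float).mean(2)[:,315:326].mean(1)
def cross(lo,hi,lev,up):
    for i in range(lo,hi):
        a,b=g[i],g[i+1]
        if (a<lev<=b and up) or (a>lev>=b and not up): return i+(lev-a)/(b-a)
st=(cross(246,262,78,True)+cross(256,270,73,False))/2
me=cross(296,312,55,False);bk=cross(332,345,75,True)
print(st,me,bk,[int(x) for x in g[312:332]])
obs=[(6.9,5,st),(39,5,me),(45,-5,bk)]
fit(w,T,obs)
for fr in(38,40):fit(w,T,[(6.9,5,st),(fr,5,me),(45,-5,bk)])
for s0 in(5.9,7.9):fit(w,T,[(s0,5,st),(39,5,me),(45,-5,bk)])
# hypothesis: bottom at z=0 ; solve x,theta
for zb in(0.,):
    r=least_squares(lambda q:[proj(w,pt(T,(q[0],zb-T[2]+45*np.sin(q[1])+ (5*abs(np.cos(q[1]))),q[1]),s,n))[1]-v for s,n,v in obs],[5,1.5])
    print("seated: centre x",T[0]+r.x[0],"theta",np.degrees(r.x[1]),r.fun.round(1))
```

```text
256.94369046496274 306.6793002915452 339.41788856304987 [13, 13, 14, 14, 14, 13, 14, 14, 14, 16, 17, 19, 19, 20, 20, 20, 20, 20, 20, 20]
centre rel [ 3.7 -9.8] theta 83.8 abs bottom [418.4 202.7   8.5] rel [ -1.2   0.  -54.6] res [ 0. -0.  0.]
centre rel [  5.6 -14.4] theta 80.4 abs bottom [417.7 202.7   4.3] rel [ -1.9   0.  -58.8] res [-0.  0.  0.]
centre rel [ 1.8 -5.4] theta 86.8 abs bottom [418.9 202.7  12.8] rel [ -0.7   0.  -50.3] res [ 0. -0.  0.]
centre rel [  4.8 -10.4] theta 84.8 abs bottom [420.3 202.7   7.9] rel [  0.7   0.  -55.2] res [ 0. -0.  0.]
centre rel [ 2.6 -9.3] theta 82.7 abs bottom [416.5 202.7   9.2] rel [ -3.1   0.  -53.9] res [-0. -0. -0.]
seated: centre x 427.17480286176965 theta 80.12228496723735 [ 0.4  1.3 -1.6]
```

The print is seated at about 80°, and pushing further only slips the pads. The slot itself is a better guide for the last few degrees, so I'll lift and measure the hanging print.

Emit:
{"op": "apply_moves", "data": {
  "series": [
    [0.03,0,0.03,0],
    [0.06,0,0.1,0],
    [0.08,0,0.3,0],
    [0.08,0,0.6,0],
    [0.08,0,0.9,0],
    [0.08,0,1,0],
    [0.08,0,1,0],
    [0.08,0,1,0]
  ],
  "jaw": -0.2,
  "grip_force": 35
}}

```text
time_s: 54.35
tcp_pos: [423.7, 201.8, 158.3]
tcp_rot: [-0.002, 0.037, 0.999, -0.0]
wrist_force: [-0.9, -0.3, -0.8]
opening: 56.6
grasp_force: 37.4
```

```bash
python3 tilt.py print2
```

```text
t 54.35 tcp [423.7 201.8 158.3] yang 85.8 open 56.6 F [-0.9 -0.3 -0.8] grip 37.4 j [ 0.29 -0.28  2.04  0.    1.38 -1.21]
320 [(120, 127), (124, 123), (128, 120), (132, 120), (136, 129), (140, 127), (144, 91), (148, 59), (152, 24), (156, 44), (160, 43), (164, 43), (168, 44), (172, 52), (176, 116), (180, 114), (184, 128), (188, 122), (192, 18), (196, 37), (200, 105), (204, 105), (208, 72), (212, 52), (216, 52), (220, 53), (224, 52), (228, 52), (232, 53), (236, 53), (240, 53), (244, 52), (248, 100), (252, 103), (256, 43), (260, 42), (264, 43), (268, 45), (272, 45), (276, 45), (280, 43), (284, 40), (288, 50), (292, 117), (296, 121), (300, 121), (304, 96), (308, 71), (312, 14), (316, 15), (320, 14), (324, 13), (328, 18), (332, 19), (336, 18), (340, 107), (344, 120), (348, 132), (352, 124), (356, 117), (360, 114), (364, 126), (368, 124)]
wrist 0.98 [425.3 202.9 141.6] [  1.6   1.1 -16.7]
wrist 0.64 [428.1 203.7 161.2] [4.3 1.8 2.9]
scene 0.97 [429.9 197.5 146.4] [  6.1  -4.3 -11.9]
scene 0.62 [437.3 192.4 154.2] [13.6 -9.4 -4.1]
top 0.38 [431.8 203.1 146.1] [  8.1   1.3 -12.2]
```

```bash
python3 fit2.py -45,5,190.5 -39,5,198 6.9,5,250 39,5,308 45,-5,338.5; python3 fit2.py -45,5,190.5  39,5,308 45,-5,338.5
```

```text
t 54.8 tcp [424.7 202.1 160. ] yang 85.8 open 56.5 F [ 0.4 -0.6 -0.5] grip 37.4 j [ 0.29 -0.28  2.04 -0.    1.38 -1.21]
centre rel [ -0.5 -10.1] theta 76.3 abs bottom [413.6 202.1 106.1] rel [-11.1   0.  -53.8] res [ 0.8 -1.2  0.7 -0.5  0.2]
t 54.85 tcp [424.8 202.1 160.1] yang 85.8 open 56.3 F [-1.   0.2 -1.8] grip 37.4 j [ 0.29 -0.28  2.04 -0.    1.38 -1.21]
centre rel [  0.2 -11.6] theta 75.3 abs bottom [413.6 202.1 104.9] rel [-11.2   0.  -55.2] res [ 0.  0. -0.]
```

Emit:
{"op": "apply_moves", "data": {
  "series": [
    [0,0,0.2,0],
    [0.1,-0.3,0.4,0.005],
    [0.2,-0.6,0.4,0.01],
    [0.2,-0.85,0.4,0.016],
    [0.2,-0.85,0.4,0.016]
  ]
}}

```text
time_s: 55.52
tcp_pos: [445.0, 116.1, 200.2]
tcp_rot: [0.0, -0.012, 1.0, 0.0]
wrist_force: [-0.3, -0.6, -0.3]
opening: 56.5
grasp_force: 37.7
```

Emit:
{"op": "apply_moves", "data": {
  "series": [
    [0.1,-0.4,0,0],
    [0.2,-0.8,0,0],
    [0.2,-0.88,0,0]
  ]
}}

```text
time_s: 55.9
tcp_pos: [465.2, 28.3, 200.1]
tcp_rot: [0.0, -0.012, 1.0, 0.0]
wrist_force: [0.0, 0.2, -0.7]
opening: 56.3
grasp_force: 37.7
```

Emit:
{"op": "apply_moves", "data": {
  "series": [
    [0.1,-0.4,0,0],
    [0.2,-0.8,0,0],
    [0.2,-0.88,0,0]
  ]
}}

```text
time_s: 56.28
tcp_pos: [485.2, -59.5, 200.1]
tcp_rot: [-0.0, -0.013, 1.0, 0.0]
wrist_force: [0.1, 0.0, -0.1]
opening: 56.3
grasp_force: 37.7
```

Emit:
{"op": "apply_moves", "data": {
  "series": [
    [0.1,-0.4,0,0],
    [0.2,-0.8,0,0],
    [0.2,-0.88,0,0]
  ]
}}

```text
time_s: 56.65
tcp_pos: [505.2, -147.2, 200.0]
tcp_rot: [-0.0, -0.013, 1.0, 0.0]
wrist_force: [0.1, -0.2, -0.9]
opening: 56.6
grasp_force: 37.8
```

Emit:
{"op": "apply_moves", "data": {
  "series": [
    [0.1,-0.4,0,0],
    [0.2,-0.75,0,0],
    [0.2,-0.88,0,0],
    [0.2,-0.88,0,0],
    [0.2,-0.88,0,0]
  ]
}}

```text
time_s: 57.28
tcp_pos: [524.6, -233.4, 199.9]
tcp_rot: [-0.0, -0.014, 1.0, 0.0]
wrist_force: [0.6, 0.2, -1.1]
opening: 56.6
grasp_force: 37.9
```

```bash
python3 tilt.py print2
```

```text
t 57.27 tcp [ 524.6 -233.4  199.9] yang 91.6 open 56.6 F [ 0.6  0.2 -1.1] grip 37.9 j [-0.55 -0.05  1.76  0.    1.42 -2.15]
320 [(120, 91), (124, 118), (128, 137), (132, 120), (136, 118), (140, 119), (144, 125), (148, 131), (152, 88), (156, 89), (160, 79), (164, 80), (168, 134), (172, 119), (176, 117), (180, 52), (184, 53), (188, 124), (192, 21), (196, 41), (200, 115), (204, 114), (208, 79), (212, 59), (216, 58), (220, 59), (224, 58), (228, 59), (232, 58), (236, 59), (240, 58), (244, 58), (248, 118), (252, 121), (256, 49), (260, 49), (264, 50), (268, 48), (272, 49), (276, 49), (280, 46), (284, 46), (288, 54), (292, 123), (296, 122), (300, 119), (304, 121), (308, 76), (312, 15), (316, 15), (320, 15), (324, 16), (328, 19), (332, 19), (336, 19), (340, 48), (344, 130), (348, 116), (352, 115), (356, 121), (360, 127), (364, 128), (368, 120)]
wrist 0.77 [ 528.7 -231.6  178.7] [  4.1   1.8 -21.3]
wrist 0.9 [ 530.2 -231.6  197.9] [ 5.6  1.8 -2.1]
scene 0.81 [ 528.2 -238.9  185.9] [  3.6  -5.5 -14.1]
scene 0.87 [ 538.6 -244.   196.3] [ 14.  -10.6  -3.6]
top 0.55 [ 533.7 -236.2  185. ] [  9.1  -2.9 -14.9]
```

Emit:
{"op": "apply_moves", "data": {
  "series": [
    [0,-0.02,-0.15,0],
    [0,-0.025,-0.3,0],
    [0,-0.025,-0.4,0],
    [0,-0.025,-0.4,0],
    [0,-0.025,-0.4,0]
  ]
}}

```text
time_s: 58.35
tcp_pos: [525.0, -237.5, 160.3]
tcp_rot: [0.0, -0.014, 1.0, -0.0]
wrist_force: [-0.3, 0.6, -1.3]
opening: 56.4
grasp_force: 37.7
```

```bash
cat > slot.py <<'E'
from fit2 import *
def look(cols=(-20,0,20),lo=130,hi=215):
    show();T=state()["tcp_pos"];w=camera("wrist");im=w["color"].astype(int)
    save(w,"slot_%d.png"%w["shot"])
    for y in cols:
        u=int(round(proj(w,[T[0]-7,T[1]+y,T[2]-60])[0]))
        c=im[lo:hi:3,u-1:u+2].mean(1)
        print(u,[(lo+3*i,int(a.mean()),int(a.max()-a.min())) for i,a in enumerate(c)])
    for x in(517,551,585):print(x,"mouth v",[round(proj(w,[x+d,-236,91])[1],1) for d in(-7,7)],"floor",[round(proj(w,[x+d,-236,66])[1],1) for d in(-7,7)])
    return w,T
if __name__=="__main__": look()
E
python3 slot.py
```

```text
t 58.35 tcp [ 525.  -237.5  160.3] yang 91.6 open 56.4 F [-0.3  0.6 -1.3] grip 37.7 j [-0.55 -0.01  1.8  -0.    1.35 -2.15]
287 [(130, 86, 64), (133, 102, 76), (136, 145, 101), (139, 145, 103), (142, 132, 93), (145, 128, 91), (148, 126, 89), (151, 125, 90), (154, 128, 91), (157, 130, 93), (160, 137, 95), (163, 140, 98), (166, 141, 99), (169, 138, 97), (172, 142, 100), (175, 89, 66), (178, 86, 61), (181, 89, 59), (184, 128, 9), (187, 130, 9), (190, 38, 8), (193, 22, 11), (196, 46, 6), (199, 128, 3), (202, 127, 5), (205, 124, 4), (208, 125, 4), (211, 122, 5), (214, 119, 8)]
321 [(130, 88, 64), (133, 95, 69), (136, 146, 100), (139, 147, 102), (142, 134, 95), (145, 129, 92), (148, 128, 91), (151, 126, 90), (154, 129, 92), (157, 132, 93), (160, 138, 97), (163, 140, 99), (166, 142, 100), (169, 140, 97), (172, 143, 99), (175, 117, 82), (178, 112, 80), (181, 89, 60), (184, 127, 10), (187, 129, 9), (190, 38, 9), (193, 24, 10), (196, 46, 7), (199, 124, 5), (202, 121, 5), (205, 123, 6), (208, 85, 74), (211, 64, 117), (214, 63, 116)]
354 [(130, 90, 64), (133, 94, 71), (136, 146, 103), (139, 149, 103), (142, 135, 95), (145, 131, 90), (148, 130, 93), (151, 130, 92), (154, 131, 91), (157, 134, 93), (160, 138, 97), (163, 143, 99), (166, 144, 100), (169, 141, 97), (172, 143, 98), (175, 125, 88), (178, 123, 86), (181, 84, 54), (184, 134, 10), (187, 125, 9), (190, 40, 10), (193, 25, 11), (196, 49, 7), (199, 130, 4), (202, 132, 5), (205, 134, 4), (208, 131, 4), (211, 131, 5), (214, 129, 6)]
517 mouth v [np.float64(184.6), np.float64(205.9)] floor [np.float64(174.4), np.float64(193.9)]
551 mouth v [np.float64(235.1), np.float64(254.5)] floor [np.float64(220.6), np.float64(238.5)]
585 mouth v [np.float64(281.1), np.float64(298.9)] floor [np.float64(263.1), np.float64(279.6)]
```

The print's bottom edge is 1–3 mm inside the front mouth edge of slot0. Descending.

Emit:
{"op": "apply_moves", "data": {
  "series": [
    [0,0,-0.05,0],
    [0,0,-0.1,0],
    [0,0,-0.15,0],
    [0,0,-0.17,0],
    [0,0,-0.17,0]
  ]
}}

```text
time_s: 59.02
tcp_pos: [524.7, -237.3, 142.8]
tcp_rot: [-0.0, -0.014, 1.0, 0.0]
wrist_force: [-0.3, 0.4, -1.1]
opening: 56.1
grasp_force: 37.7
```

Emit:
{"op": "apply_moves", "data": {
  "series": [
    [-0.02,0,-0.03,0],
    [-0.04,0,-0.06,0],
    [-0.06,0,-0.09,0],
    [-0.08,0,-0.12,0],
    [-0.08,0,-0.12,0]
  ]
}}

```text
time_s: 59.65
tcp_pos: [520.2, -238.4, 136.7]
tcp_rot: [0.005, -0.014, 1.0, -0.001]
wrist_force: [0.8, 4.0, 14.5]
opening: 56.4
grasp_force: 41.5
```

```bash
python3 tilt.py print2;  python3 slot.py | sed -n '3,9p'
```

```text
t 59.65 tcp [ 520.2 -238.4  136.7] yang 91.6 open 56.4 F [ 0.8  4.  14.5] grip 41.5 j [-0.56 -0.    1.83  0.    1.3  -2.16]
320 [(120, 99), (124, 86), (128, 108), (132, 99), (136, 78), (140, 107), (144, 98), (148, 93), (152, 88), (156, 124), (160, 158), (164, 150), (168, 138), (172, 136), (176, 134), (180, 137), (184, 143), (188, 149), (192, 152), (196, 149), (200, 153), (204, 113), (208, 113), (212, 67), (216, 59), (220, 66), (224, 68), (228, 68), (232, 70), (236, 69), (240, 68), (244, 70), (248, 79), (252, 132), (256, 95), (260, 55), (264, 56), (268, 55), (272, 54), (276, 53), (280, 53), (284, 52), (288, 58), (292, 136), (296, 138), (300, 136), (304, 124), (308, 86), (312, 18), (316, 19), (320, 17), (324, 19), (328, 23), (332, 23), (336, 23), (340, 105), (344, 146), (348, 149), (352, 151), (356, 138), (360, 77), (364, 64), (368, 91)]
wrist 0.85 [ 524.6 -235.4  118.8] [  4.4   3.  -17.9]
wrist 0.59 [ 526.1 -234.9  138.7] [5.9 3.5 2.1]
scene 0.8 [ 525.4 -243.3  125.5] [  5.2  -4.9 -11.2]
scene 0.57 [ 534.1 -247.9  143. ] [13.8 -9.5  6.3]
top 0.58 [ 529.7 -238.5  123.1] [  9.5  -0.1 -
[... 585 characters left out ...]
, 105, 78), (142, 105, 76), (145, 96, 70), (148, 92, 68), (151, 93, 69), (154, 72, 54), (157, 147, 103), (160, 159, 107), (163, 155, 106), (166, 143, 98), (169, 139, 97), (172, 138, 97), (175, 137, 95), (178, 138, 95), (181, 140, 98), (184, 144, 101), (187, 148, 101), (190, 152, 104), (193, 153, 104), (196, 150, 103), (199, 152, 102), (202, 114, 37), (205, 117, 5), (208, 119, 6), (211, 113, 7), (214, 114, 9)]
517 mouth v [np.float64(204.0), np.float64(227.1)] floor [np.float64(190.4), np.float64(211.4)]
551 mouth v [np.float64(258.4), np.float64(279.2)] floor [np.float64(239.9), np.float64(259.0)]
585 mouth v [np.float64(307.5), np.float64(326.3)] floor [np.float64(285.0), np.float64(302.4)]
```

Emit:
{"op": "apply_moves", "data": {
  "series": [
    [-0.03,0.02,0.02,0],
    [-0.06,0.02,0.02,0],
    [-0.09,0.02,0.01,0],
    [-0.1,0.02,0,0],
    [-0.1,0.02,-0.02,0],
    [-0.1,0.02,-0.02,0]
  ]
}}

```text
time_s: 60.9
tcp_pos: [507.3, -235.4, 129.7]
tcp_rot: [0.001, -0.014, 1.0, 0.0]
wrist_force: [2.3, 1.9, 4.2]
opening: 56.6
grasp_force: 40.6
```

```bash
python3 tilt.py print2
```

```text
t 60.9 tcp [ 507.3 -235.4  129.7] yang 91.6 open 56.6 F [2.3 1.9 4.2] grip 40.6 j [-0.57 -0.02  1.86  0.    1.3  -2.17]
320 [(120, 103), (124, 103), (128, 102), (132, 102), (136, 102), (140, 101), (144, 102), (148, 79), (152, 109), (156, 104), (160, 164), (164, 84), (168, 106), (172, 103), (176, 94), (180, 92), (184, 94), (188, 97), (192, 70), (196, 153), (200, 158), (204, 142), (208, 137), (212, 98), (216, 93), (220, 95), (224, 100), (228, 103), (232, 102), (236, 102), (240, 69), (244, 54), (248, 56), (252, 61), (256, 77), (260, 120), (264, 50), (268, 49), (272, 49), (276, 48), (280, 47), (284, 48), (288, 49), (292, 118), (296, 124), (300, 124), (304, 125), (308, 17), (312, 17), (316, 15), (320, 21), (324, 22), (328, 23), (332, 23), (336, 23), (340, 57), (344, 59), (348, 71), (352, 138), (356, 147), (360, 129), (364, 154), (368, 151)]
wrist 0.84 [ 518.8 -233.5  110.2] [ 11.5   1.9 -19.5]
wrist 0.63 [ 514.8 -231.   141.8] [ 7.5  4.4 12.1]
scene 0.97 [ 517.8 -235.7  115.6] [ 10.5  -0.4 -14.1]
scene 0.93 [ 526.9 -242.1  135.6] [19.5 -6.8  5.9]
```

The print centre is at (518, -235, 112), seated upright in slot0. Releasing and rising.

Emit:
{"op": "apply_moves", "data": {
  "series": [
    [0,0,0,0],
    [0,0,0,0],
    [0,0,0,0],
    [0,0,0,0],
    [0,0,0.1,0],
    [0,0,0.3,0],
    [0,0,0.8,0],
    [0,0,0.8,0]
  ],
  "jaw": 0.6
}}

```text
time_s: 62.35
tcp_pos: [509.7, -237.2, 216.8]
tcp_rot: [0.005, -0.014, 1.0, -0.003]
wrist_force: [0.6, -0.0, 0.4]
opening: 68.4
grasp_force: 0.0
```

Emit:
{"op": "apply_moves", "data": {
  "series": [
    [0,0.5,0.1,0],
    [0,0.9,0.1,-0.015],
    [0,0.9,0.1,-0.015]
  ]
}}

```text
time_s: 62.72
tcp_pos: [506.9, -143.5, 219.9]
tcp_rot: [0.0, 0.032, 0.999, -0.0]
wrist_force: [-0.6, -0.2, 0.7]
opening: 68.0
grasp_force: 0.0
```

```bash
cat > where.py <<'E'
from seg import *
show()
for c in("scene","top","wrist"):
    p=camera(c);save(p,"v_%s.png"%c);print(c);find(p,["print0"],k=5)
    if c!="scene":
        for nm,g,k in(("p1",(481,369),"white"),("p0",(594,330),"white")):print(nm,rect(p,g,k)[1])
E
python3 where.py
```

```text
t 62.73 tcp [ 506.9 -143.5  219.9] yang 86.4 open 68.0 F [-0.6 -0.2  0.7] grip 0.0 j [-0.42 -0.18  1.85  0.    1.47 -1.92]
scene
91 print0 0.93 [596.7 328.9   5.9]
91 print0 0.87 [479.3 371.5   6.3]
91 print0 0.68 [ 525.5 -237.4  115.2]
top
92 print0 0.91 [479.9 371.6   3.3]
92 print0 0.86 [594.3 331.4   3.8]
92 print0 0.7 [ 748.1 -144.8    1.9]
p1 [(481.3, 368.8, 91.3, 64.3, -14.6)]
p0 [(613.8, 329.0, 44.0, 34.5, -90.0), (581.2, 328.8, 48.5, 44.5, 0.0)]
wrist
93 print0 0.88 [ 520.4 -231.1  107.7]
p1 []
p0 []
```

Emit:
{"op": "apply_moves", "data": {
  "series": [
    [0.01,0.4,0,-0.005],
    [0.01,0.8,0,-0.005],
    [0.01,0.84,0,-0.005]
  ],
  "jaw": 1,
  "grip_force": 25
}}

```text
time_s: 63.4
tcp_pos: [507.8, -60.4, 219.0]
tcp_rot: [-0.0, 0.048, 0.999, 0.0]
wrist_force: [-0.2, -1.4, -0.2]
opening: 85.4
grasp_force: 0.0
```

Emit:
{"op": "apply_moves", "data": {
  "series": [
    [0.01,0.4,0,-0.005],
    [0.01,0.8,0,-0.005],
    [0.01,0.84,0,-0.005]
  ]
}}

```text
time_s: 63.78
tcp_pos: [508.9, 23.2, 219.0]
tcp_rot: [-0.0, 0.064, 0.998, -0.0]
wrist_force: [-0.4, -0.2, -0.5]
opening: 85.4
grasp_force: 0.0
```

Emit:
{"op": "apply_moves", "data": {
  "series": [
    [0.01,0.4,0,-0.005],
    [0.01,0.8,0,-0.005],
    [0.01,0.84,0,-0.005]
  ]
}}

```text
time_s: 64.15
tcp_pos: [510.1, 106.8, 219.0]
tcp_rot: [-0.0, 0.08, 0.997, -0.0]
wrist_force: [0.2, -0.7, 0.5]
opening: 85.1
grasp_force: 0.0
```

Emit:
{"op": "apply_moves", "data": {
  "series": [
    [0.01,0.4,0,-0.005],
    [0.01,0.8,0,-0.005],
    [0.01,0.84,0,-0.005]
  ]
}}

```text
time_s: 64.53
tcp_pos: [511.3, 190.5, 219.0]
tcp_rot: [-0.0, 0.096, 0.995, -0.0]
wrist_force: [-0.1, -1.4, 0.6]
opening: 85.4
grasp_force: 0.0
```

Emit:
{"op": "apply_moves", "data": {
  "series": [
    [0.01,0.4,0,-0.005],
    [0.01,0.8,0,-0.005],
    [0.01,0.84,0,-0.005]
  ]
}}

```text
time_s: 64.9
tcp_pos: [512.4, 274.3, 218.9]
tcp_rot: [0.0, 0.111, 0.994, -0.0]
wrist_force: [0.2, -1.0, 0.4]
opening: 85.6
grasp_force: 0.0
```

Emit:
{"op": "apply_moves", "data": {
  "series": [
    [0,0.4,-0.3,-0.005],
    [0,0.8,-0.6,-0.005],
    [0,0.84,-0.9,-0.005],
    [0,0.84,-0.9,-0.005],
    [0,0.84,-0.9,-0.005]
  ]
}}

```text
time_s: 65.53
tcp_pos: [513.0, 357.3, 130.4]
tcp_rot: [0.001, 0.128, 0.992, 0.0]
wrist_force: [0.2, -0.1, -0.3]
opening: 85.5
grasp_force: 0.0
```

Run:
```python
from seg import *
show()
w=camera("wrist")
print(rect(w,(481,369),"white")[1],rect(w,(481,369),"white",half=55)[1])
print(rect(w,(594,330),"white")[1])
```

```text
t 65.53 tcp [513.  357.3 130.4] yang 75.3 open 85.5 F [ 0.2 -0.1 -0.3] grip 0.0 j [ 0.49  0.13  1.7  -0.    1.31 -0.82]
[(480.0, 370.8, 88.9, 59.3, -14.5)] [(480.0, 370.8, 88.9, 59.3, -14.5)]
[(592.5, 329.8, 72.0, 42.5, 0.0)]
```

Emit:
{"op": "apply_moves", "data": {
  "series": [
    [-0.02,0.055,-0.4,0],
    [-0.02,0.055,-0.8,0],
    [-0.02,0.055,-1,0],
    [-0.02,0.055,-1,0]
  ]
}}

```text
time_s: 66.08
tcp_pos: [509.5, 363.4, 28.6]
tcp_rot: [-0.001, 0.128, 0.992, -0.001]
wrist_force: [0.8, 0.1, 0.3]
opening: 85.4
grasp_force: 0.0
```

Emit:
{"op": "apply_moves", "data": {
  "series": [
    [0,0,-0.2,0],
    [0,0,-0.32,0],
    [0,0,-0.32,0],
    [0,0,-0.32,0]
  ]
}}

```text
time_s: 66.58
tcp_pos: [510.1, 364.3, -2.6]
tcp_rot: [0.0, 0.127, 0.992, 0.0]
wrist_force: [-0.8, 0.6, 0.6]
opening: 85.7
grasp_force: 0.0
```

Emit:
{"op": "apply_moves", "data": {
  "series": [
    [0,0,0,0],
    [0,0,0,0],
    [0,0,0,0],
    [0,0,0,0],
    [0,0,0,0]
  ],
  "jaw": 0.2,
  "grip_force": 25
}}

```text
time_s: 67.2
tcp_pos: [510.4, 364.4, -2.0]
tcp_rot: [0.001, 0.127, 0.992, 0.0]
wrist_force: [-0.1, 0.0, 5.6]
opening: 58.7
grasp_force: 27.5
```

Emit:
{"op": "apply_moves", "data": {
  "series": [
    [0,0,0.04,0],
    [0,-0.2,0.05,0.01],
    [0,-0.4,0.05,0.02],
    [0,-0.6,0.05,0.029],
    [0,-0.8,0.05,0.029],
    [0,-0.8,0.05,0.029]
  ]
}}

```text
time_s: 67.95
tcp_pos: [509.3, 282.8, 1.5]
tcp_rot: [-0.001, 0.038, 0.999, -0.0]
wrist_force: [0.5, 0.3, -1.2]
opening: 59.1
grasp_force: 27.1
```

Emit:
{"op": "apply_moves", "data": {
  "series": [
    [0,-0.2,0,0],
    [0,-0.4,0,0],
    [0,-0.6,0,0],
    [0,-0.8,0,0],
    [0,-0.8,0,0]
  ]
}}

```text
time_s: 68.58
tcp_pos: [509.7, 202.5, 2.0]
tcp_rot: [-0.0, 0.038, 0.999, -0.0]
wrist_force: [0.7, -0.7, -0.3]
opening: 59.1
grasp_force: 27.2
```

Run:
```python
from seg import *
show();T=state()["tcp_pos"]
w=camera("wrist");print(rect(w,(T[0]-32,T[1]),"white",z=14,half=60)[1])
```

```text
t 68.58 tcp [509.7 202.5   2. ] yang 85.7 open 59.1 F [ 0.7 -0.7 -0.3] grip 27.2 j [ 0.24  0.13  1.94  0.    1.07 -1.25]
[(478.6, 205.1, 88.9, 59.1, -3.1)]
```

Emit:
{"op": "apply_moves", "data": {
  "series": [
    [-0.05,0,-0.01,0],
    [-0.1,0,-0.015,0],
    [-0.14,0,-0.02,0],
    [-0.17,0,-0.02,0],
    [-0.19,0,-0.02,0],
    [-0.19,0,-0.02,0]
  ]
}}

```text
time_s: 69.38
tcp_pos: [493.3, 204.3, 1.5]
tcp_rot: [0.003, 0.037, 0.999, 0.0]
wrist_force: [5.1, 0.0, -1.8]
opening: 59.2
grasp_force: 27.1
```

Emit:
{"op": "apply_moves", "data": {
  "series": [
    [-0.02,0,0,0],
    [-0.02,0,0,0]
  ]
}}

```text
time_s: 69.62
tcp_pos: [493.0, 204.4, 2.3]
tcp_rot: [0.005, 0.037, 0.999, 0.001]
wrist_force: [9.3, -0.6, -2.2]
opening: 59.2
grasp_force: 27.5
```

Emit:
{"op": "apply_moves", "data": {
  "series": [
    [-0.01,0,0.06,0],
    [-0.015,0,0.12,0],
    [-0.03,0,0.18,0],
    [-0.046,0,0.24,0],
    [-0.07,0,0.3,0],
    [-0.1,0,0.35,0],
    [-0.14,0,0.4,0],
    [-0.18,0,0.45,0],
    [-0.22,0,0.49,0],
    [-0.27,0,0.53,0],
    [-0.32,0,0.56,0],
    [-0.38,0,0.6,0],
    [-0.44,0,0.62,0],
    [-0.5,0,0.64,0],
    [-0.56,0,0.65,0],
    [-0.6,0,0.66,0],
    [-0.64,0,0.66,0],
    [-0.66,0,0.66,0],
    [-0.66,0,0.66,0]
  ]
}}

```text
time_s: 72.0
tcp_pos: [422.5, 204.0, 65.9]
tcp_rot: [-0.0, 0.037, 0.999, -0.0]
wrist_force: [1.7, 0.2, -0.7]
opening: 58.1
grasp_force: 26.9
```

```bash
python3 tilt.py print1
```

```text
t 72.0 tcp [422.5 204.   65.9] yang 85.8 open 58.1 F [ 1.7  0.2 -0.7] grip 26.9 j [ 0.29 -0.16  2.11 -0.    1.19 -1.21]
320 [(120, 123), (124, 125), (128, 121), (132, 126), (136, 126), (140, 121), (144, 117), (148, 115), (152, 116), (156, 119), (160, 104), (164, 96), (168, 121), (172, 87), (176, 77), (180, 23), (184, 22), (188, 23), (192, 29), (196, 29), (200, 28), (204, 27), (208, 27), (212, 28), (216, 39), (220, 29), (224, 28), (228, 28), (232, 29), (236, 29), (240, 27), (244, 28), (248, 28), (252, 36), (256, 96), (260, 53), (264, 34), (268, 33), (272, 34), (276, 34), (280, 33), (284, 35), (288, 35), (292, 92), (296, 98), (300, 100), (304, 86), (308, 96), (312, 78), (316, 78), (320, 78), (324, 139), (328, 156), (332, 156), (336, 157), (340, 149), (344, 122), (348, 122), (352, 120), (356, 115), (360, 109), (364, 110), (368, 117)]
wrist 0.89 [433.9 205.8  47.6] [ 11.4   1.8 -18.3]
wrist 0.88 [432.  206.4  71.4] [9.4 2.4 5.5]
scene 0.67 [426.9 205.9  49.3] [  4.3   1.9 -16.6]
scene 0.89 [432.8 200.   59.8] [10.2 -4.  -6.1]
scene 0.58 [409.7 151.   20.9] [-12.9 -53.  -45. ]
```

Emit:
{"op": "apply_moves", "data": {
  "series": [
    [0.01,0,0.06,0],
    [0.02,0,0.15,0],
    [0.03,0,0.3,0],
    [0.04,0,0.6,0],
    [0.04,0,0.9,0],
    [0.04,0,1,0],
    [0.04,0,1,0],
    [0.04,0,1,0]
  ],
  "jaw": -0.2,
  "grip_force": 35
}}

```text
time_s: 73.45
tcp_pos: [425.9, 203.8, 164.7]
tcp_rot: [-0.001, 0.037, 0.999, -0.0]
wrist_force: [0.5, 0.1, -0.6]
opening: 57.3
grasp_force: 37.4
```

```bash
python3 tilt.py print1
```

```text
t 73.45 tcp [425.9 203.8 164.7] yang 85.8 open 57.3 F [ 0.5  0.1 -0.6] grip 37.4 j [ 0.29 -0.27  2.03  0.    1.39 -1.21]
319 [(120, 109), (124, 106), (128, 106), (132, 115), (136, 114), (140, 90), (144, 61), (148, 24), (152, 40), (156, 38), (160, 39), (164, 39), (168, 55), (172, 105), (176, 102), (180, 115), (184, 119), (188, 112), (192, 85), (196, 85), (200, 93), (204, 94), (208, 84), (212, 31), (216, 29), (220, 29), (224, 29), (228, 28), (232, 28), (236, 28), (240, 28), (244, 27), (248, 54), (252, 93), (256, 51), (260, 34), (264, 34), (268, 34), (272, 34), (276, 33), (280, 34), (284, 35), (288, 36), (292, 103), (296, 104), (300, 109), (304, 94), (308, 100), (312, 81), (316, 80), (320, 71), (324, 78), (328, 139), (332, 143), (336, 143), (340, 138), (344, 117), (348, 111), (352, 104), (356, 110), (360, 110), (364, 120), (368, 115)]
wrist 0.76 [434.5 206.8 146.5] [  8.7   2.9 -18.1]
wrist 0.92 [435.2 208.8 164.8] [9.3 5.  0.1]
scene 0.73 [428.  204.  147.7] [  2.1   0.1 -16.9]
scene 0.57 [434.9 200.7 157.1] [ 9.  -3.1 -7.6]
top 0.52 [432.8 208.8 152.3] [  7.    5.  -12.4]
```

```bash
python3 fit2.py -45,5,190 6.9,5,251.5 45,5,326 45,-5,342.5
```

```text
t 73.9 tcp [426.7 204.1 165.9] yang 85.8 open 57.3 F [ 0.2 -0.1 -0.7] grip 37.5 j [ 0.29 -0.28  2.03 -0.    1.39 -1.21]
centre rel [-1.2 -8. ] theta 74.9 abs bottom [413.8 204.1 114.5] rel [-12.9   0.  -51.4] res [-0.3  0.5 -0.5  0.3]
```

Emit:
{"op": "apply_moves", "data": {
  "series": [
    [0,0,0.2,0],
    [0.1,-0.3,0.4,0.005],
    [0.27,-0.6,0.4,0.01],
    [0.27,-0.87,0.4,0.016],
    [0.27,-0.87,0.4,0.016]
  ]
}}

```text
time_s: 74.58
tcp_pos: [454.0, 116.0, 206.2]
tcp_rot: [0.0, -0.012, 1.0, -0.0]
wrist_force: [0.5, 0.0, -0.4]
opening: 57.2
grasp_force: 37.6
```

Emit:
{"op": "apply_moves", "data": {
  "series": [
    [0.13,-0.4,0,0],
    [0.27,-0.8,0,0],
    [0.27,-0.88,0,0]
  ]
}}

```text
time_s: 74.95
tcp_pos: [481.3, 28.2, 206.1]
tcp_rot: [0.0, -0.012, 1.0, 0.0]
wrist_force: [-0.6, 0.4, -0.5]
opening: 57.4
grasp_force: 37.7
```

Emit:
{"op": "apply_moves", "data": {
  "series": [
    [0.13,-0.4,0,0],
    [0.27,-0.8,0,0],
    [0.27,-0.88,0,0]
  ]
}}

```text
time_s: 75.32
tcp_pos: [508.2, -59.5, 206.0]
tcp_rot: [-0.0, -0.013, 1.0, 0.0]
wrist_force: [0.1, 0.1, -0.9]
opening: 57.3
grasp_force: 37.7
```

Emit:
{"op": "apply_moves", "data": {
  "series": [
    [0.13,-0.4,0,0],
    [0.27,-0.8,0,0],
    [0.27,-0.88,0,0]
  ]
}}

```text
time_s: 75.7
tcp_pos: [535.2, -147.2, 206.0]
tcp_rot: [-0.0, -0.013, 1.0, 0.0]
wrist_force: [-0.1, 0.3, -0.9]
opening: 57.1
grasp_force: 37.8
```

Emit:
{"op": "apply_moves", "data": {
  "series": [
    [0.13,-0.4,0,0],
    [0.22,-0.75,0,0],
    [0.22,-0.88,0,0],
    [0.22,-0.88,0,0],
    [0.22,-0.88,0,0]
  ]
}}

```text
time_s: 76.32
tcp_pos: [556.6, -233.3, 206.0]
tcp_rot: [-0.0, -0.014, 1.0, 0.0]
wrist_force: [0.1, 1.6, 0.2]
opening: 57.2
grasp_force: 37.9
```

Emit:
{"op": "apply_moves", "data": {
  "series": [
    [0.02,-0.01,-0.15,0],
    [0.04,-0.025,-0.3,0],
    [0.04,-0.025,-0.45,0],
    [0.04,-0.025,-0.47,0],
    [0.04,-0.025,-0.47,0]
  ]
}}

```text
time_s: 76.95
tcp_pos: [560.7, -237.4, 158.8]
tcp_rot: [-0.0, -0.014, 1.0, 0.0]
wrist_force: [0.3, -0.0, -0.3]
opening: 57.3
grasp_force: 37.9
```

```bash
python3 slot.py
```

```text
t 76.95 tcp [ 560.7 -237.4  158.8] yang 91.6 open 57.3 F [ 0.3 -0.  -0.3] grip 37.9 j [-0.52  0.07  1.72  0.    1.35 -2.12]
287 [(130, 21, 8), (133, 21, 8), (136, 21, 6), (139, 27, 6), (142, 38, 5), (145, 53, 4), (148, 75, 2), (151, 90, 4), (154, 99, 4), (157, 101, 3), (160, 105, 3), (163, 105, 3), (166, 106, 3), (169, 120, 3), (172, 19, 3), (175, 18, 3), (178, 22, 1), (181, 25, 0), (184, 18, 2), (187, 20, 2), (190, 21, 2), (193, 21, 1), (196, 20, 1), (199, 102, 2), (202, 114, 4), (205, 111, 4), (208, 115, 4), (211, 110, 4), (214, 111, 3)]
320 [(130, 85, 10), (133, 86, 10), (136, 87, 11), (139, 100, 11), (142, 100, 11), (145, 104, 4), (148, 52, 21), (151, 43, 25), (154, 41, 27), (157, 43, 24), (160, 44, 27), (163, 102, 1), (166, 105, 2), (169, 116, 3), (172, 18, 2), (175, 16, 2), (178, 21, 1), (181, 23, 1), (184, 23, 0), (187, 22, 0), (190, 20, 1), (193, 20, 2), (196, 21, 2), (199, 82, 3), (202, 93, 3), (205, 94, 3), (208, 86, 4), (211, 30, 18), (214, 33, 20)]
354 [(130, 55, 69), (133, 51, 77), (136, 50, 79), (139, 55, 93), (142, 55, 95), (145, 99, 16), (148, 52, 21), (151, 43, 25), (154, 44, 25), (157, 44, 25), (160, 46, 28), (163, 101, 2), (166, 105, 4), (169, 103, 3), (172, 20, 3), (175, 18, 4), (178, 25, 2), (181, 24, 1), (184, 23, 2), (187, 21, 1), (190, 20, 2), (193, 20, 2), (196, 21, 1), (199, 89, 3), (202, 102, 4), (205, 103, 4), (208, 101, 3), (211, 97, 3), (214, 108, 5)]
517 mouth v [np.float64(126.7), np.float64(150.4)] floor [np.float64(122.1), np.float64(143.4)]
551 mouth v [np.float64(182.7), np.float64(204.3)] floor [np.float64(172.7), np.float64(192.3)]
585 mouth v [np.float64(233.7), np.float64(253.4)] floor [np.float64(219.2), np.float64(237.3)]
```

Emit:
{"op": "apply_moves", "data": {
  "series": [
    [-0.012,0.005,-0.03,0],
    [-0.012,0.01,-0.08,0],
    [-0.012,0.01,-0.13,0],
    [-0.012,0.01,-0.16,0],
    [-0.012,0.01,-0.16,0]
  ]
}}

```text
time_s: 77.62
tcp_pos: [559.3, -236.3, 142.6]
tcp_rot: [-0.0, -0.014, 1.0, 0.0]
wrist_force: [-1.1, 0.2, -0.5]
opening: 57.2
grasp_force: 37.7
```

Emit:
{"op": "apply_moves", "data": {
  "series": [
    [-0.02,0,-0.03,0],
    [-0.04,0,-0.06,0],
    [-0.04,0,-0.06,0]
  ]
}}

```text
time_s: 78.0
tcp_pos: [555.6, -236.6, 137.4]
tcp_rot: [0.0, -0.014, 1.0, -0.0]
wrist_force: [0.0, 0.7, 0.8]
opening: 57.3
grasp_force: 39.0
```

```bash
python3 tilt.py print1 | grep -v '^3'
```

```text
t 78.0 tcp [ 555.6 -236.6  137.4] yang 91.6 open 57.3 F [0.  0.7 0.8] grip 39.0 j [-0.53  0.08  1.75 -0.    1.32 -2.12]
wrist 0.81 [ 562.4 -232.8  120.4] [  6.8   3.8 -17.1]
wrist 0.66 [ 518.1 -231.9  110.6] [-37.5   4.6 -26.8]
wrist 0.95 [ 564.4 -232.3  146.5] [8.7 4.3 9.1]
wrist 0.76 [ 519.4 -231.6  142.9] [-36.3   5.    5.5]
scene 0.7 [ 519.4 -241.2  113.1] [-36.3  -4.7 -24.3]
scene 0.65 [ 559.2 -233.5  121.3] [  3.6   3.  -16.2]
scene 0.83 [ 569.6 -236.8  142.7] [14.  -0.3  5.3]
scene 0.63 [ 530.3 -232.9  145.8] [-25.4   3.7   8.3]
top 0.67 [ 513.5 -239.1   69.9] [-42.1  -2.6 -67.5]
top 0.58 [ 564.8 -237.3  123.2] [  9.2  -0.7 -14.2]
top 0.5 [ 522.  -236.4  114.1] [-33.6   0.2 -23.4]
top 0.54 [ 575.6 -210.6  161.1] [20.  26.  23.6]
top 0.49 [ 524.6 -205.8  125.6] [-31.   30.7 -11.8]
```

Emit:
{"op": "apply_moves", "data": {
  "series": [
    [-0.03,0,-0.03,0],
    [-0.06,0,-0.05,0],
    [-0.09,0,-0.06,0],
    [-0.12,0,-0.07,0],
    [-0.145,0,-0.07,0],
    [-0.145,0,-0.07,0]
  ]
}}

```text
time_s: 79.2
tcp_pos: [540.8, -236.2, 129.6]
tcp_rot: [-0.0, -0.014, 1.0, 0.0]
wrist_force: [2.6, 0.2, -0.8]
opening: 57.0
grasp_force: 40.9
```

```bash
python3 tilt.py print1 | grep -v '^3'
```

```text
t 79.2 tcp [ 540.8 -236.2  129.6] yang 91.6 open 57.0 F [ 2.6  0.2 -0.8] grip 40.9 j [-0.54  0.05  1.79  0.    1.3  -2.14]
wrist 0.85 [ 520.5 -234.   110.7] [-20.3   2.2 -18.9]
wrist 0.63 [ 554.9 -234.   108.8] [ 14.2   2.2 -20.8]
wrist 0.95 [ 554.  -231.3  144.1] [13.2  4.9 14.5]
wrist 0.69 [ 514.7 -233.   141.5] [-26.1   3.2  11.9]
wrist 0.41 [ 477.2 -255.3  147. ] [-63.6 -19.1  17.4]
scene 0.93 [ 545.7 -233.3  114.4] [  4.9   2.9 -15.2]
scene 0.52 [ 517.2 -240.   113.6] [-23.6  -3.8 -16. ]
scene 0.78 [ 527.7 -239.6  147. ] [-13.1  -3.4  17.5]
scene 0.7 [ 561.4 -203.9   72.1] [ 20.6  32.3 -57.5]
scene 0.59 [ 554.8 -237.9  132.3] [14.  -1.7  2.7]
top 0.47 [ 521.3 -235.   114.8] [-19.5   1.2 -14.8]
top 0.44 [ 519.  -207.6  131.6] [-21.7  28.6   2. ]
```

Emit:
{"op": "apply_moves", "data": {
  "series": [
    [0,0,0,0],
    [0,0,0,0],
    [0,0,0,0],
    [0,0,0,0],
    [0,0,0.1,0],
    [0,0,0.3,0],
    [0,0,0.8,0],
    [0,0,0.9,0],
    [0,0,0.9,0]
  ],
  "jaw": 0.6
}}

```text
time_s: 80.78
tcp_pos: [541.9, -236.8, 222.5]
tcp_rot: [0.002, -0.014, 1.0, -0.001]
wrist_force: [-0.9, -0.4, 0.3]
opening: 68.0
grasp_force: 0.0
```

Emit:
{"op": "apply_moves", "data": {
  "series": [
    [0.1,0.4,0,-0.004],
    [0.14,0.8,0,-0.004],
    [0.14,0.94,0,-0.004]
  ],
  "grip_force": 25
}}

```text
time_s: 81.15
tcp_pos: [554.3, -140.5, 218.3]
tcp_rot: [-0.001, -0.002, 1.0, 0.001]
wrist_force: [-0.1, -0.1, 0.3]
opening: 68.3
grasp_force: 0.0
```

Emit:
{"op": "apply_moves", "data": {
  "series": [
    [0.1,0.4,0,0],
    [0.14,0.8,0,0],
    [0.14,0.94,0,0]
  ],
  "jaw": 1
}}

```text
time_s: 81.53
tcp_pos: [568.6, -47.2, 219.0]
tcp_rot: [-0.001, -0.002, 1.0, -0.0]
wrist_force: [-0.0, 0.0, 0.8]
opening: 85.5
grasp_force: 0.0
```

Emit:
{"op": "apply_moves", "data": {
  "series": [
    [0.1,0.4,0,0],
    [0.14,0.8,0,0],
    [0.14,0.94,0,0]
  ]
}}

```text
time_s: 81.9
tcp_pos: [582.9, 46.2, 219.4]
tcp_rot: [-0.001, -0.002, 1.0, -0.0]
wrist_force: [-0.1, -0.6, -0.2]
opening: 85.3
grasp_force: 0.0
```

Emit:
{"op": "apply_moves", "data": {
  "series": [
    [0.1,0.4,0,0],
    [0.14,0.8,0,0],
    [0.14,0.94,0,0]
  ]
}}

```text
time_s: 82.28
tcp_pos: [597.1, 139.9, 219.6]
tcp_rot: [-0.0, -0.001, 1.0, -0.0]
wrist_force: [0.7, 0.3, -0.4]
opening: 85.3
grasp_force: 0.0
```

Emit:
{"op": "apply_moves", "data": {
  "series": [
    [0.1,0.4,0,0],
    [0.14,0.8,0,0],
    [0.14,0.94,0,0]
  ]
}}

```text
time_s: 82.65
tcp_pos: [611.2, 233.8, 219.7]
tcp_rot: [-0.0, -0.001, 1.0, -0.001]
wrist_force: [1.0, -0.6, -0.2]
opening: 85.5
grasp_force: 0.0
```

Emit:
{"op": "apply_moves", "data": {
  "series": [
    [0.1,0.4,-0.3,0],
    [0.14,0.8,-0.6,0],
    [0.14,0.94,-0.9,0],
    [0.14,0.94,-0.9,0],
    [0.14,0.94,-0.9,0]
  ]
}}

```text
time_s: 83.28
tcp_pos: [625.9, 326.3, 131.4]
tcp_rot: [0.001, -0.0, 1.0, -0.0]
wrist_force: [0.3, 0.4, 0.2]
opening: 85.1
grasp_force: 0.0
```

Run:
```python
from seg import *
show()
w=camera("wrist");t=camera("top");s=camera("scene")
for p in(w,t): print(rect(p,(593,330),"white")[1])
for p in(t,s): find(p,["print0"],k=5)
```

```text
t 83.28 tcp [625.9 326.3 131.4] yang 90.1 open 85.1 F [0.3 0.4 0.2] grip 0.0 j [ 0.38  0.31  1.49 -0.    1.34 -1.2 ]
[(593.2, 329.8, 72.5, 42.5, 0.0)]
[(579.9, 325.8, 50.5, 31.5, 17.0), (611.6, 330.6, 48.0, 47.3, -87.4)]
111 print0 0.66 [764.9  44.4  -5.2]
111 print0 0.6 [596.2 333.1   4.9]
111 print0 0.59 [ 519.7 -233.6  119. ]
112 print0 0.81 [ 549.5 -235.2  113.7]
112 print0 0.65 [ 515.6 -239.8  116.7]
112 print0 0.58 [592.9 329.4   4.6]
```

Emit:
{"op": "apply_moves", "data": {
  "series": [
    [-0.015,0.035,-0.4,0],
    [-0.015,0.035,-0.8,0],
    [-0.015,0.035,-1,0],
    [-0.015,0.035,-1,0]
  ]
}}

```text
time_s: 84.02
tcp_pos: [622.6, 330.5, 28.6]
tcp_rot: [-0.001, -0.001, 1.0, -0.001]
wrist_force: [0.4, 0.1, 0.3]
opening: 85.5
grasp_force: 0.0
```

Emit:
{"op": "apply_moves", "data": {
  "series": [
    [0,0,-0.2,0],
    [0,0,-0.33,0],
    [0,0,-0.33,0],
    [0,0,-0.33,0]
  ]
}}

```text
time_s: 84.52
tcp_pos: [623.9, 331.2, -2.6]
tcp_rot: [0.0, -0.001, 1.0, 0.0]
wrist_force: [-0.7, -0.6, 0.7]
opening: 85.0
grasp_force: 0.0
```

Emit:
{"op": "apply_moves", "data": {
  "series": [
    [0,0,0,0],
    [0,0,0,0],
    [0,0,0,0],
    [0,0,0,0],
    [0,0,0,0]
  ],
  "jaw": 0.2,
  "grip_force": 25
}}

```text
time_s: 85.15
tcp_pos: [624.3, 331.3, -1.9]
tcp_rot: [0.001, -0.001, 1.0, 0.0]
wrist_force: [-0.2, -0.9, 5.5]
opening: 59.4
grasp_force: 27.5
```

Emit:
{"op": "apply_moves", "data": {
  "series": [
    [0,0,0.04,0],
    [-0.15,-0.2,0.05,-0.004],
    [-0.3,-0.4,0.05,-0.008],
    [-0.45,-0.5,0.05,-0.012],
    [-0.58,-0.63,0.05,-0.012],
    [-0.58,-0.63,0.05,-0.012]
  ]
}}

```text
time_s: 85.9
tcp_pos: [563.9, 267.3, 0.9]
tcp_rot: [-0.001, 0.037, 0.999, -0.0]
wrist_force: [0.3, 0.2, 0.1]
opening: 59.1
grasp_force: 27.2
```

Emit:
{"op": "apply_moves", "data": {
  "series": [
    [-0.15,-0.2,0,0],
    [-0.3,-0.4,0,0],
    [-0.45,-0.5,0,0],
    [-0.57,-0.63,0,0],
    [-0.57,-0.63,0,0]
  ]
}}

```text
time_s: 86.52
tcp_pos: [508.2, 205.0, 1.7]
tcp_rot: [-0.0, 0.037, 0.999, 0.0]
wrist_force: [0.9, -0.6, -1.9]
opening: 59.0
grasp_force: 27.2
```

Run:
```python
from seg import *
show();T=state()["tcp_pos"]
w=camera("wrist");print(rect(w,(T[0]-32,T[1]),"white",z=14,half=60)[1])
```

```text
t 86.53 tcp [508.2 205.    1.7] yang 85.8 open 59.0 F [ 0.9 -0.6 -1.9] grip 27.2 j [ 0.25  0.13  1.95  0.    1.07 -1.25]
[(476.4, 207.5, 72.9, 43.2, -2.7)]
```

Emit:
{"op": "apply_moves", "data": {
  "series": [
    [-0.05,0,-0.01,0],
    [-0.09,0,-0.015,0],
    [-0.12,0,-0.02,0],
    [-0.15,0,-0.02,0],
    [-0.17,0,-0.02,0],
    [-0.17,0,-0.02,0]
  ]
}}

```text
time_s: 87.32
tcp_pos: [494.1, 205.2, 1.5]
tcp_rot: [0.003, 0.037, 0.999, 0.0]
wrist_force: [5.8, -2.0, -1.8]
opening: 59.2
grasp_force: 27.1
```

Emit:
{"op": "apply_moves", "data": {
  "series": [
    [-0.02,0,0,0],
    [-0.02,0,0,0]
  ]
}}

```text
time_s: 87.58
tcp_pos: [494.0, 205.2, 2.4]
tcp_rot: [0.005, 0.037, 0.999, 0.001]
wrist_force: [9.0, -3.5, -1.3]
opening: 59.2
grasp_force: 27.2
```

Same preload as before, so I'll run the same arc and lift.

Emit:
{"op": "apply_moves", "data": {
  "series": [
    [-0.01,0,0.06,0],
    [-0.015,0,0.12,0],
    [-0.03,0,0.18,0],
    [-0.046,0,0.24,0],
    [-0.07,0,0.3,0],
    [-0.1,0,0.35,0],
    [-0.14,0,0.4,0],
    [-0.18,0,0.45,0],
    [-0.22,0,0.49,0],
    [-0.27,0,0.53,0],
    [-0.32,0,0.56,0],
    [-0.38,0,0.6,0],
    [-0.44,0,0.62,0],
    [-0.5,0,0.64,0],
    [-0.56,0,0.65,0],
    [-0.6,0,0.66,0],
    [-0.64,0,0.66,0],
    [-0.66,0,0.66,0],
    [-0.66,0,0.66,0]
  ]
}}

```text
time_s: 89.95
tcp_pos: [423.3, 205.0, 65.9]
tcp_rot: [-0.0, 0.037, 0.999, -0.0]
wrist_force: [1.8, 0.0, -1.1]
opening: 58.0
grasp_force: 26.9
```

Emit:
{"op": "apply_moves", "data": {
  "series": [
    [0.01,0,0.06,0],
    [0.02,0,0.15,0],
    [0.03,0,0.3,0],
    [0.04,0,0.6,0],
    [0.04,0,0.9,0],
    [0.04,0,1,0],
    [0.04,0,1,0],
    [0.04,0,1,0]
  ],
  "jaw": -0.2,
  "grip_force": 35
}}

```text
time_s: 90.95
tcp_pos: [426.7, 204.8, 164.6]
tcp_rot: [-0.001, 0.037, 0.999, -0.0]
wrist_force: [0.2, -0.3, -0.6]
opening: 56.8
grasp_force: 37.5
```

```bash
python3 tilt.py print0
```

```text
t 90.95 tcp [426.7 204.8 164.6] yang 85.8 open 56.8 F [ 0.2 -0.3 -0.6] grip 37.5 j [ 0.29 -0.27  2.02  0.    1.39 -1.21]
320 [(120, 110), (124, 109), (128, 108), (132, 117), (136, 115), (140, 80), (144, 41), (148, 23), (152, 41), (156, 39), (160, 38), (164, 40), (168, 79), (172, 106), (176, 106), (180, 118), (184, 116), (188, 105), (192, 53), (196, 63), (200, 94), (204, 94), (208, 47), (212, 33), (216, 32), (220, 32), (224, 32), (228, 33), (232, 32), (236, 32), (240, 32), (244, 32), (248, 92), (252, 93), (256, 59), (260, 58), (264, 62), (268, 63), (272, 65), (276, 64), (280, 64), (284, 62), (288, 76), (292, 105), (296, 109), (300, 106), (304, 92), (308, 66), (312, 47), (316, 47), (320, 47), (324, 56), (328, 82), (332, 81), (336, 82), (340, 114), (344, 114), (348, 109), (352, 104), (356, 113), (360, 111), (364, 121), (368, 111)]
wrist 0.76 [431.6 209.4 150. ] [  5.    4.6 -14.6]
wrist 0.78 [431.6 208.5 166.9] [4.9 3.6 2.2]
scene 0.7 [432.5 202.8 148.9] [  5.8  -2.  -15.7]
scene 0.91 [440.1 199.  154.2] [ 13.4  -5.8 -10.5]
top 0.56 [433.3 208.5 146.3] [  6.6   3.7 -18.3]
```

Emit:
{"op": "apply_moves", "data": {
  "series": [
    [0,0,0.2,0],
    [0.1,-0.3,0.4,0.005],
    [0.33,-0.6,0.4,0.01],
    [0.33,-0.88,0.4,0.016],
    [0.33,-0.88,0.4,0.016]
  ]
}}

```text
time_s: 92.02
tcp_pos: [460.8, 115.9, 206.1]
tcp_rot: [0.0, -0.012, 1.0, 0.0]
wrist_force: [-0.1, -0.2, -0.2]
opening: 57.2
grasp_force: 37.6
```

Emit:
{"op": "apply_moves", "data": {
  "series": [
    [0.16,-0.4,0,0],
    [0.33,-0.8,0,0],
    [0.33,-0.88,0,0]
  ]
}}

```text
time_s: 92.4
tcp_pos: [494.2, 28.2, 206.1]
tcp_rot: [-0.0, -0.013, 1.0, 0.0]
wrist_force: [-0.0, 0.3, -0.4]
opening: 56.7
grasp_force: 37.7
```

Emit:
{"op": "apply_moves", "data": {
  "series": [
    [0.16,-0.4,0,0],
    [0.33,-0.8,0,0],
    [0.33,-0.88,0,0]
  ]
}}

```text
time_s: 92.78
tcp_pos: [527.0, -59.5, 206.0]
tcp_rot: [-0.0, -0.013, 1.0, 0.0]
wrist_force: [0.8, 0.8, -1.0]
opening: 56.9
grasp_force: 37.7
```

Emit:
{"op": "apply_moves", "data": {
  "series": [
    [0.16,-0.4,0,0],
    [0.33,-0.8,0,0],
    [0.33,-0.88,0,0]
  ]
}}

```text
time_s: 93.15
tcp_pos: [559.9, -147.1, 205.9]
tcp_rot: [-0.0, -0.013, 1.0, 0.0]
wrist_force: [0.2, -0.4, -1.5]
opening: 57.2
grasp_force: 37.8
```

Emit:
{"op": "apply_moves", "data": {
  "series": [
    [0.16,-0.4,0,0],
    [0.33,-0.75,0,0],
    [0.34,-0.88,0,0],
    [0.34,-0.88,0,0],
    [0.34,-0.88,0,0]
  ]
}}

```text
time_s: 93.78
tcp_pos: [593.3, -233.3, 206.1]
tcp_rot: [-0.0, -0.014, 1.0, 0.0]
wrist_force: [0.8, 0.2, -0.2]
opening: 57.5
grasp_force: 38.1
```

Emit:
{"op": "apply_moves", "data": {
  "series": [
    [0,0,-0.15,0],
    [0,0,-0.3,0],
    [0,0,-0.42,0],
    [0,0,-0.44,0],
    [0,0,-0.44,0]
  ]
}}

```text
time_s: 94.4
tcp_pos: [593.6, -234.9, 161.9]
tcp_rot: [-0.0, -0.014, 1.0, 0.0]
wrist_force: [-0.3, 0.1, -1.0]
opening: 57.0
grasp_force: 38.1
```

```bash
python3 slot.py; python3 tilt.py print0 | grep -v '^3'
```

```text
t 94.4 tcp [ 593.6 -234.9  161.9] yang 91.6 open 57.0 F [-0.3  0.1 -1. ] grip 38.1 j [-0.49  0.13  1.64  0.    1.36 -2.09]
287 [(130, 47, 51), (133, 46, 51), (136, 47, 50), (139, 55, 47), (142, 73, 32), (145, 41, 67), (148, 39, 68), (151, 41, 66), (154, 39, 68), (157, 54, 56), (160, 108, 3), (163, 106, 3), (166, 115, 4), (169, 97, 5), (172, 97, 5), (175, 138, 6), (178, 182, 7), (181, 181, 7), (184, 173, 7), (187, 132, 6), (190, 132, 6), (193, 132, 6), (196, 124, 5), (199, 100, 3), (202, 97, 3), (205, 114, 3), (208, 114, 4), (211, 113, 4), (214, 113, 4)]
321 [(130, 32, 14), (133, 31, 12), (136, 32, 13), (139, 31, 13), (142, 52, 11), (145, 97, 9), (148, 40, 66), (151, 40, 66), (154, 40, 66), (157, 41, 66), (160, 69, 39), (163, 106, 5), (166, 106, 4), (169, 110, 2), (172, 116, 5), (175, 97, 4), (178, 98, 4), (181, 177, 7), (184, 182, 8), (187, 183, 7), (190, 183, 8), (193, 184, 8), (196, 181, 8), (199, 134, 7), (202, 112, 5), (205, 97, 4), (208, 46, 26), (211, 40, 36), (214, 42, 39)]
354 [(130, 87, 4), (133, 90, 3), (136, 87, 5), (139, 84, 4), (142, 87, 5), (145, 96, 5), (148, 97, 4), (
[... 720 characters left out ...]
  1.36 -2.09]
wrist 0.84 [ 554.9 -242.1  116.8] [-39.   -7.  -45.7]
wrist 0.69 [ 600.2 -231.   144.2] [  6.3   4.1 -18.3]
wrist 0.88 [ 599.3 -232.5  164.4] [5.5 2.6 1.9]
wrist 0.79 [ 519.7 -230.8  154.5] [-74.2   4.3  -7.9]
wrist 0.68 [ 555.5 -243.9  143. ] [-38.3  -8.8 -19.5]
scene 0.68 [ 601.7 -232.2  144.9] [  7.9   2.9 -17.6]
scene 0.58 [ 547.7 -245.5  116.6] [-46.2 -10.4 -45.9]
scene 0.76 [ 611.  -239.9  172.9] [17.1 -4.8 10.4]
scene 0.67 [ 557.  -260.7  143.4] [-36.8 -25.6 -19.1]
scene 0.59 [ 524.8 -253.3  135.3] [-69.  -18.2 -27.2]
top 0.65 [ 599.9 -231.9  143.6] [  6.1   3.2 -18.9]
top 0.69 [ 554.7 -264.3  146.6] [-39.2 -29.2 -15.9]
top 0.62 [ 586.2 -207.6  118.8] [ -7.6  27.5 -43.7]
```

Print1 looks disturbed, probably brushed by the held print on the way in. I'll use my last picture to see it.

Run:
```python
from h import *
w=camera("wrist");s=camera("scene");t=camera("top")
o=np.zeros((600,800,3),np.uint8)
o[:300,:480]=cv2.resize(w["color"],(480,300))
u,v=map(int,proj(s,[550,-235,110]));o[:300,480:800]=cv2.resize(s["color"][v-40:v+35,u-40:u+40],(320,300),interpolation=cv2.INTER_CUBIC)
u,v=map(int,proj(t,[550,-235,110]));o[300:600,0:400]=cv2.resize(t["color"][v-45:v+45,u-60:u+60],(400,300),interpolation=cv2.INTER_CUBIC)
o[300:600,400:]=cv2.resize(w["color"][60:260,180:446],(400,300),interpolation=cv2.INTER_CUBIC)
cv2.imwrite("pics/z1.png",o[:,:,::-1])
```

```text
(no output)
```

View pics/z1.png

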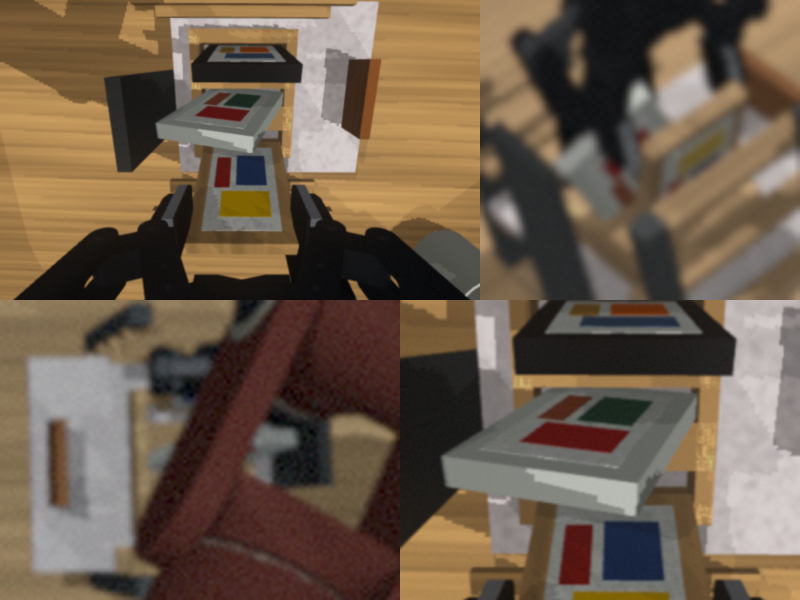

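Print2 stands fine in slot0. Print1 is still in slot1 but leans in its own plane towards the stop plate (-y). I'll seat print0 first, then regrip print1 and straighten it.

Emit:
{"op": "apply_moves", "data": {
  "series": [
    [-0.012,0,-0.05,0],
    [-0.012,0,-0.1,0],
    [-0.012,0,-0.15,0],
    [-0.012,0,-0.19,0],
    [-0.012,0,-0.19,0]
  ]
}}

```text
time_s: 95.68
tcp_pos: [592.0, -234.7, 142.4]
tcp_rot: [-0.001, -0.014, 1.0, 0.0]
wrist_force: [-0.5, -0.4, -1.5]
opening: 57.0
grasp_force: 37.4
```

Emit:
{"op": "apply_moves", "data": {
  "series": [
    [-0.02,0,-0.03,0],
    [-0.04,0,-0.06,0],
    [-0.04,0,-0.06,0]
  ]
}}

```text
time_s: 96.05
tcp_pos: [589.6, -235.2, 139.1]
tcp_rot: [0.002, -0.014, 1.0, -0.001]
wrist_force: [0.4, 1.3, 4.9]
opening: 57.0
grasp_force: 38.4
```

Emit:
{"op": "apply_moves", "data": {
  "series": [
    [-0.03,0,-0.02,0],
    [-0.06,0,-0.05,0],
    [-0.08,0,-0.06,0],
    [-0.1,0,-0.08,0],
    [-0.11,0,-0.08,0],
    [-0.11,0,-0.08,0]
  ]
}}

```text
time_s: 96.8
tcp_pos: [580.6, -236.5, 134.4]
tcp_rot: [0.005, -0.014, 1.0, -0.002]
wrist_force: [-0.6, 0.5, 14.0]
opening: 57.1
grasp_force: 42.7
```

```bash
python3 tilt.py print0 | grep -v '^3'
```

```text
t 96.8 tcp [ 580.6 -236.5  134.4] yang 91.6 open 57.1 F [-0.6  0.5 14. ] grip 42.7 j [-0.51  0.13  1.7   0.    1.3  -2.1 ]
wrist 0.85 [ 558.  -244.4  116.5] [-22.6  -7.9 -17.9]
wrist 0.77 [ 585.5 -236.2  119.2] [  4.9   0.3 -15.2]
wrist 0.72 [ 513.8 -235.   109.9] [-66.8   1.5 -24.5]
wrist 0.91 [ 592.5 -230.4  151.6] [11.9  6.  17.1]
wrist 0.85 [ 556.6 -243.5  142.6] [-24.1  -7.1   8.2]
wrist 0.69 [ 514.4 -231.   150. ] [-66.2   5.5  15.6]
wrist 0.69 [ 531.3 -272.6  150.3] [-49.3 -36.1  15.9]
scene 0.79 [ 589.4 -235.9  118.7] [  8.7   0.5 -15.7]
scene 0.71 [ 547.7 -245.8  118.1] [-32.9  -9.3 -16.4]
scene 0.4 [ 517.  -238.6  116.7] [-63.7  -2.1 -17.7]
scene 0.9 [ 598.3 -236.4  154.5] [17.7  0.1 20. ]
scene 0.66 [ 559.5 -243.9  138.8] [-21.1  -7.5   4.4]
top 0.45 [ 517.8 -237.7  117.4] [-62.8  -1.3 -17. ]
top 0.51 [ 614.8 -196.6  150.6] [34.2 39.9 16.1]
top 0.47 [ 524.9 -255.   158.3] [-55.7 -18.6  23.9]
top 0.38 [ 551.3 -210.2  105.7] [-29.4  26.2 -28.7]
```

Emit:
{"op": "apply_moves", "data": {
  "series": [
    [-0.02,0,0.03,0],
    [-0.03,0,0.03,0],
    [-0.04,0,0.02,0],
    [-0.05,0,0,0],
    [-0.05,0,-0.02,0],
    [-0.05,0,-0.02,0]
  ]
}}

```text
time_s: 98.0
tcp_pos: [574.0, -234.8, 129.3]
tcp_rot: [0.002, -0.014, 1.0, -0.0]
wrist_force: [3.3, 2.4, 8.3]
opening: 57.4
grasp_force: 42.5
```

```bash
python3 tilt.py print0 | grep -v '^3'
```

```text
t 98.0 tcp [ 574.  -234.8  129.3] yang 91.6 open 57.4 F [3.3 2.4 8.3] grip 42.5 j [-0.51  0.12  1.72  0.    1.3  -2.11]
wrist 0.91 [ 515.1 -230.6  112.7] [-58.9   4.3 -16.6]
wrist 0.83 [ 553.6 -242.4  116.3] [-20.4  -7.5 -13. ]
wrist 0.91 [ 555.6 -250.1  143.8] [-18.4 -15.3  14.5]
wrist 0.75 [ 514.6 -233.6  146.1] [-59.4   1.3  16.8]
wrist 0.63 [ 585.  -225.8  148.8] [11.1  9.  19.5]
scene 0.89 [ 587.8 -234.5  113.2] [ 13.9   0.3 -16.1]
scene 0.65 [ 553.2 -244.7  117.6] [-20.8  -9.9 -11.7]
scene 0.6 [ 517.  -236.2  115.4] [-56.9  -1.3 -13.9]
scene 0.84 [ 594.2 -237.5  151.2] [20.2 -2.6 21.9]
scene 0.68 [ 560.3 -245.2  140.9] [-13.7 -10.3  11.5]
top 0.5 [ 516.6 -235.9  115. ] [-57.4  -1.1 -14.3]
top 0.62 [ 550.6 -208.1  101.5] [-23.4  26.7 -27.9]
top 0.43 [ 519.5 -252.9  161.4] [-54.4 -18.   32. ]
```

Emit:
{"op": "apply_moves", "data": {
  "series": [
    [0,0,0,0],
    [0,0,0,0],
    [0,0,0,0],
    [0,0,0,0],
    [0,0,0.1,0],
    [0,0,0.3,0],
    [0,0,0.8,0],
    [0,0,1,0],
    [0,0,1,0]
  ],
  "jaw": 0.55
}}

```text
time_s: 99.58
tcp_pos: [573.6, -235.6, 230.3]
tcp_rot: [0.002, -0.014, 1.0, -0.001]
wrist_force: [1.3, -0.0, -0.3]
opening: 66.2
grasp_force: 0.0
```

```bash
cat > ortho.py <<'E'
from seg import *
show();w=camera("wrist");s=camera("scene")
print([ (round(d["confidence"],2),toworld(p,d["point"]).round(1).tolist()) for p in(w,s) for d in landmark_of(p,"print0")])
# white top edge of print1: rectify at the top-edge height, print the outline of bright low-saturation pixels
sc=2
X,Y=np.meshgrid(np.arange(535,640,1.),np.arange(-300,-190,1.))
for z in(150,):
    R,_=cv2.Rodrigues(np.array(w["rvec"],float));W=np.stack([X,Y,np.full_like(X,z)],-1)@R.T+np.array(w["tvec"],float).ravel()
    a,b=W[...,0]/W[...,2],W[...,1]/W[...,2];k=1+w["k1"]*(a*a+b*b)
    o=cv2.remap(w["color"],(w["fx"]*a*k+w["cx"]).astype(np.float32),(w["fy"]*b*k+w["cy"]).astype(np.float32),cv2.INTER_LINEAR).astype(int)
    v=o.mean(2);sat=o.max(2)-o.min(2)
    for i in range(0,110,5):
        print(int(Y[i,0]),"".join("W" if v[i,j]>150 and sat[i,j]<25 else "w" if sat[i,j]<25 and v[i,j]>80 else "#" if v[i,j]<40 else "." for j in range(0,105,2)))
E
python3 ortho.py
```

```text
t 99.58 tcp [ 573.6 -235.6  230.3] yang 91.6 open 66.2 F [ 1.3 -0.  -0.3] grip 0.0 j [-0.51  0.04  1.63 -0.    1.47 -2.11]
[(0.81, [557.2, -243.8, 116.5]), (0.77, [581.9, -232.6, 114.4]), (0.27, [762.8, 50.8, -1.4]), (0.82, [581.8, -233.6, 112.3]), (0.66, [548.6, -242.9, 120.6]), (0.65, [518.6, -238.2, 114.7])]
-300 ###################...........................#######
-295 #####################....................############
-290 ##################....................###############
-285 #########.wwwww..................................####
-280 #######..wwwwwW..................................####
-275 WWWWWw.wwwwwwwWWWwwwwwwwww.......................#...
-270 wwww..wwwwwwwWWwwwwwwwwwww...........................
-265 ..wwwwwwwwwwwwWW.....wwwww...........................
-260 wwwwww#.wwwwwwWW.....................................
-255 w...###.wwwwwwwww....................................
-250 ##..####wwwwwwwww..wwwwww............................
-245 .....###.wwwwwwww......ww............................
-240 ####.###.wwwwwwwww.....ww............................
-235 ####w###.wwwwwwwww.....www...........................
-230 ####.wwwwwwwwwwwww.....ww............................
-225 #..wwwwwwwwwwwww.......ww............................
-220 ....wwwwwwww...........ww............................
-215 ...wwww.............wwwww............................
-210 www..................................................
-205 ....................ww...............................
-200 WWWWWWWWWWWWWWWWWWWWWWWWW............................
-195 WWWWWWWWWWWWWWWWWWWWWWWWW...........................#
```

Print0 stands in slot2. Print1 is rocked about 12° in its plane with its +y top corner raised, so I'll press that corner down with shut fingers.

Emit:
{"op": "apply_moves", "data": {
  "series": [
    [-0.1,0.08,0,0],
    [-0.19,0.155,0,0],
    [-0.19,0.155,-0.2,0],
    [-0.19,0.155,-0.4,0],
    [-0.19,0.155,-0.5,0],
    [-0.19,0.155,-0.5,0]
  ],
  "jaw": -1
}}

```text
time_s: 100.52
tcp_pos: [552.6, -219.1, 175.0]
tcp_rot: [-0.001, -0.014, 1.0, 0.001]
wrist_force: [-0.6, -0.4, -0.3]
opening: -0.0
grasp_force: 0.0
```

Emit:
{"op": "apply_moves", "data": {
  "series": [
    [0,0,-0.04,0],
    [0,0,-0.08,0],
    [0,0,-0.12,0],
    [0,0,-0.12,0]
  ]
}}

```text
time_s: 101.02
tcp_pos: [553.2, -219.3, 164.7]
tcp_rot: [-0.0, -0.014, 1.0, 0.0]
wrist_force: [0.0, 0.4, -0.2]
opening: -0.3
grasp_force: 0.0
```

Emit:
{"op": "apply_moves", "data": {
  "series": [
    [0,0,-0.03,0],
    [0,0,-0.06,0],
    [0,0,-0.06,0]
  ]
}}

```text
time_s: 101.4
tcp_pos: [554.7, -219.5, 161.3]
tcp_rot: [0.002, -0.014, 1.0, -0.0]
wrist_force: [0.2, 1.5, 5.7]
opening: -0.1
grasp_force: 3.2
```

Contact at about 163 mm. Pressing on.

Emit:
{"op": "apply_moves", "data": {
  "series": [
    [0,0,-0.02,0],
    [0,0,-0.04,0],
    [0,0,-0.04,0]
  ]
}}

```text
time_s: 101.78
tcp_pos: [556.1, -219.8, 160.5]
tcp_rot: [0.004, -0.014, 1.0, -0.001]
wrist_force: [-1.7, 4.8, 14.9]
opening: -0.1
grasp_force: 7.8
```

Run:
```python
from seg import *
show()
for c in("scene","wrist"):
    p=camera(c);print(c,[(round(d["confidence"],2),toworld(p,d["point"]).round(1).tolist()) for d in landmark_of(p,"print1")])
```

```text
t 101.78 tcp [ 556.1 -219.8  160.5] yang 91.6 open -0.1 F [-1.7  4.8 14.9] grip 7.8 j [-0.5   0.04  1.75  0.    1.35 -2.1 ]
scene [(0.75, [517.6, -240.9, 113.5]), (0.66, [586.1, -233.0, 113.4]), (0.58, [552.6, -244.7, 116.6])]
wrist [(0.96, [514.7, -229.5, 109.2]), (0.94, [555.9, -241.7, 111.2])]
```

Emit:
{"op": "apply_moves", "data": {
  "series": [
    [0,0.03,-0.01,0],
    [0,0.06,-0.02,0],
    [0,0.09,-0.03,0],
    [0,0.09,-0.03,0]
  ]
}}

```text
time_s: 102.48
tcp_pos: [555.9, -211.2, 157.5]
tcp_rot: [0.003, -0.014, 1.0, -0.001]
wrist_force: [-2.0, 3.3, 15.9]
opening: -0.1
grasp_force: 7.7
```

Run:
```python
from seg import *
show()
for c in("scene","wrist"):
    p=camera(c);print(c,[(round(d["confidence"],2),toworld(p,d["point"]).round(1).tolist()) for d in landmark_of(p,"print1")])
```

```text
t 102.47 tcp [ 555.9 -211.2  157.5] yang 91.6 open -0.1 F [-2.   3.3 15.9] grip 7.7 j [-0.49  0.03  1.76  0.    1.34 -2.09]
scene [(0.75, [548.2, -240.2, 116.6]), (0.7, [516.8, -239.3, 114.8]), (0.57, [583.3, -231.6, 112.5])]
wrist [(0.88, [557.5, -239.3, 112.2]), (0.88, [515.9, -234.1, 112.9])]
```

Emit:
{"op": "apply_moves", "data": {
  "series": [
    [0,0.03,-0.01,0],
    [0,0.06,-0.02,0],
    [0,0.08,-0.03,0],
    [0,0.08,-0.03,0]
  ]
}}

```text
time_s: 103.18
tcp_pos: [554.9, -202.9, 153.4]
tcp_rot: [0.002, -0.014, 1.0, -0.001]
wrist_force: [-4.0, 3.0, 12.7]
opening: 0.1
grasp_force: 7.1
```

Run:
```python
from seg import *
show()
for c in("scene","wrist"):
    p=camera(c);print(c,[(round(d["confidence"],2),toworld(p,d["point"]).round(1).tolist()) for d in landmark_of(p,"print1")])
```

```text
t 103.17 tcp [ 554.9 -202.9  153.4] yang 91.6 open 0.1 F [-4.   3.  12.7] grip 7.1 j [-0.48  0.03  1.77  0.    1.34 -2.07]
scene [(0.92, [516.2, -238.4, 114.6]), (0.84, [550.8, -237.9, 116.3]), (0.57, [587.4, -231.9, 111.6])]
wrist [(0.87, [553.9, -234.2, 110.8]), (0.68, [518.0, -233.5, 110.8])]
```

Print1 is now level: the tips are at the expected top height and its centre is at (552, -236, 112). I'll rise, retreat and check everything.

Emit:
{"op": "apply_moves", "data": {
  "series": [
    [0,0,0.1,0],
    [0,0,0.4,0],
    [0,0,0.8,0],
    [0,0,0.9,0],
    [0,0,0.9,0]
  ]
}}

```text
time_s: 104.0
tcp_pos: [553.5, -202.5, 239.3]
tcp_rot: [0.0, -0.014, 1.0, -0.0]
wrist_force: [0.2, -0.5, -0.7]
opening: -0.0
grasp_force: 0.0
```

```bash
sed -i 's/540,640/500,620/' ortho.py
python3 - <<'E'
from seg import *
show();w=camera("wrist");s=camera("scene");t=camera("top")
for c,p in(("w",w),("s",s),("t",t)):
  for f in(landmark_of,recognise):
    print(c,[(round(d["confidence"],2),toworld(p,d["point"]).round(1).tolist()) for d in f(p,"print0")])
find(s,["tray","pull","rack_stop","mug","flask","bowl","box_low"]);find(t,["tray","pull","mug","flask","bowl"])
X,Y=np.meshgrid(np.arange(495,615,2.),np.arange(-285,-190,5.))
R,_=cv2.Rodrigues(np.array(w["rvec"],float));W=np.stack([X,Y,np.full_like(X,156)],-1)@R.T+np.array(w["tvec"],float).ravel()
a,b=W[...,0]/W[...,2],W[...,1]/W[...,2];k=1+w["k1"]*(a*a+b*b)
o=cv2.remap(w["color"],(w["fx"]*a*k+w["cx"]).astype(np.float32),(w["fy"]*b*k+w["cy"]).astype(np.float32),cv2.INTER_LINEAR).astype(int)
v=o.mean(2);sat=o.max(2)-o.min(2)
for i in range(v.shape[0]): print(int(Y[i,0]),"".join("W" if v[i,j]>140 and sat[i,j]<25 else "w" if sat[i,j]<25 and v[i,j]>70 else "#" if v[i,j]<40 else "." for j in range(v.shape[1])))
E
```

```text
t 104.0 tcp [ 553.5 -202.5  239.3] yang 91.6 open -0.0 F [ 0.2 -0.5 -0.7] grip 0.0 j [-0.48 -0.04  1.69 -0.    1.49 -2.08]
w [(0.77, [582.1, -231.1, 113.5]), (0.68, [553.3, -229.4, 109.9]), (0.63, [513.8, -232.3, 113.0])]
w [(0.95, [549.7, -231.4, 138.9]), (0.87, [515.0, -232.8, 143.2]), (0.61, [582.9, -234.5, 142.7])]
s [(0.91, [585.4, -232.0, 112.9]), (0.78, [517.7, -240.3, 114.0]), (0.63, [546.1, -232.3, 115.4])]
s [(0.85, [558.4, -240.7, 143.5]), (0.66, [527.5, -250.6, 142.6]), (0.22, [570.8, -212.0, 65.6])]
t [(0.68, [586.1, -227.3, 110.0])]
t [(0.6, [588.6, -207.1, 144.4])]
139 tray 0.82 [ 543.  -208.5   60.3]
139 pull 0.81 [ 542.1 -142.9   84.6]
139 rack_stop 0.68 [ 553.1 -293.8    5.8]
139 mug 0.95 [763.5  45.9  -1. ]
139 flask 0.88 [ 747.9 -143.3    1.7]
139 bowl 0.88 [738.  268.6   1.2]
140 tray 0.6 [ 549.4 -213.4   61.7]
140 pull 0.95 [ 546.3 -135.4   93.2]
140 mug 0.58 [763.6  42.9  -1.4]
140 flask 0.82 [ 748.9 -144.6    5.1]
140 bowl 0.66 [743.4 268.7   1.6]
-285 ............########################........................
-280 ...........######################..........
[... 439 characters left out ...]
wwwwwwwwwwWWWWwwwwwwwwww................
-240 ..w.....#.w######..#.w..#.wwwwWWWW.......www................
-235 ..w...w##.w#########..###wwwwwWWWW.w.....www................
-230 ..w...w##.w######.....###wwwwwWWWW.w.....www................
-225 ..w...w##.w#########..###wwwwWWWWW.w.....www............####
-220 ..w#...##ww#########..###wwwwWWWWW.w.....www......##########
-215 ......w..ww#########.####wwwwWWWWW.w.....www......##########
-210 ........#########wwwwwwwwwwwwWWWWw..w.......................
-205 ..###############.w.wwwwwwwwwWWWWw..........................
-200 ......................................wwww...###############
-195 WWWWWWWWWWWWWWWWWWWWW................wwwww..................
```

Emit:
{"op": "apply_moves", "data": {
  "series": [
    [0,0.5,0,0],
    [-0.2,1,0,0],
    [-0.2,1,0,0]
  ]
}}

```text
time_s: 105.42
tcp_pos: [532.6, -99.9, 239.0]
tcp_rot: [-0.0, -0.015, 1.0, 0.0]
wrist_force: [0.4, -0.5, 0.1]
opening: -0.0
grasp_force: 0.0
```

Emit:
{"op": "apply_moves", "data": {
  "series": [
    [-0.2,0.5,0,0],
    [-0.4,1,0,0],
    [-0.4,1,0,0]
  ]
}}

```text
time_s: 105.8
tcp_pos: [492.9, -0.7, 239.4]
tcp_rot: [0.0, -0.015, 1.0, -0.0]
wrist_force: [1.5, -0.8, 0.5]
opening: 0.1
grasp_force: 0.0
```

Emit:
{"op": "apply_moves", "data": {
  "series": [
    [-0.2,0.5,0,0],
    [-0.4,1,0,0],
    [-0.4,1,0,0],
    [-0.4,1,0,0]
  ]
}}

```text
time_s: 106.3
tcp_pos: [454.2, 96.6, 239.3]
tcp_rot: [0.0, -0.013, 1.0, -0.0]
wrist_force: [0.1, 0.2, -0.3]
opening: -0.0
grasp_force: 0.0
```

Run:
```python
from meas import *
show();t=camera("top");save(t,"e_top.png")
old=cv2.cvtColor(cv2.imread("pics/h1t.png"),cv2.COLOR_BGR2RGB)
p2=dict(t);p2["color"]=old
for nm,p in(("old",p2),("new",t)):
  for x in(490,500,600):
    ys=np.arange(-140,-110,1.5);g=prof(p,[[x,y,66] for y in ys]).mean(1);print(nm,x,"near edge y",round(float(ys[np.argmin(np.diff(g))]),1))
    ys=np.arange(-306,-284,1.5);g=prof(p,[[x,y,66] for y in ys]).mean(1);print(nm,x,"far edge",[int(a) for a in g])
for c in("top","scene"):
    p=t if c=="top" else camera(c)
    for n in("print0","print1","print2"):
        print(c,n,[(round(d["confidence"],2),toworld(p,d["point"]).round(1).tolist()) for d in landmark_of(p,n)])
        break
```

```text
t 106.3 tcp [454.2  96.6 239.3] yang 91.5 open -0.0 F [ 0.1  0.2 -0.3] grip 0.0 j [ 0.05 -0.35  1.96 -0.    1.53 -1.55]
old 490 near edge y -129.5
old 490 far edge [99, 98, 99, 101, 103, 111, 120, 129, 131, 133, 133, 133, 133, 134, 135]
old 500 near edge y -128.0
old 500 far edge [84, 83, 80, 84, 90, 106, 124, 144, 150, 153, 149, 141, 131, 126, 124]
old 600 near edge y -125.0
old 600 far edge [84, 83, 82, 83, 83, 85, 90, 97, 105, 114, 118, 119, 116, 114, 112]
new 490 near edge y -126.5
new 490 far edge [101, 102, 101, 101, 102, 111, 120, 129, 132, 134, 134, 133, 131, 128, 123]
new 500 near edge y -128.0
new 500 far edge [84, 81, 83, 84, 84, 101, 119, 137, 145, 149, 146, 137, 127, 123, 120]
new 600 near edge y -125.0
new 600 far edge [81, 83, 84, 84, 86, 88, 92, 99, 108, 114, 114, 109, 106, 103, 103]
top print0 [(0.65, [587.0, -229.4, 109.9]), (0.63, [552.1, -233.6, 113.7]), (0.59, [522.1, -235.4, 113.5])]
scene print0 [(0.93, [516.7, -239.1, 117.5]), (0.81, [546.8, -230.9, 112.5]), (0.79, [585.8, -235.5, 110.3])]
```

The tray has not moved, all three prints stand in their slots, and the mug, flask and bowl are untouched. Handing in.

```bash
python3 -c "
from cell import sign_off
print(sign_off())"
```

```text
the job is handed in; nothing more can be done
None
```

I handed the job in at 106 s: the tray is fully home on the lowest (60 mm) rails and all three prints stand upright, one per slot; print1 was knocked over in its slot while I brought print0 in, and I pressed it level again.

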